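# Pack, latch and tag a cannery sample case

### The arm

A 6-joint arm with a two-finger parallel gripper is mounted at the origin on the work surface. World frame = base frame: x ahead of the robot, y to its left, z up, the work surface at z = 0. Lengths are in m, angles in rad, forces in N, time in s.
With the tool pointing down it reaches from about 0.35 to 0.875 m from the base axis. Payload 4.2 kg.
Tool frame: the origin (TCP) lies midway between the tips of the shut fingers; the grasp point (between the pads) lies 19 mm behind it; z points along the fingers, y is the direction in which the jaws open and shut (so a half turn about z gives the same grasp; the last joint's range is limited). The gripper opens to 85 mm and grips with 20 to 120 N. Pads are 22 mm wide; open, the fingers measure 114 mm over their backs; the gripper's body (76 mm by 85 mm) begins 54 mm behind the grasp point. The pads swing forward as they close: fully open they stand 13 mm farther back than shut.
Start: joints at [-1.034, 0.385, 0.008, 0, -1.194, -0.259], TCP at [0.171, -0.601, 0.196] pointing down, gripper open.
Joint ranges: [-3.14, 3.14], [-1.21, 2.06], [-1.07, 1.41], [-3.16, 2.05], [-2.99, -0.16], [-3.1, 3.1]. Speed limits (rad/s): [2.79, 2.79, 3.14, 3.14, 3.14, 3.14].

### API

Orientations are given as [roll, pitch, yaw] about the fixed x, y, z axes, in that order (R = Rz(yaw) Ry(pitch) Rx(roll)).
In Python, from bench import arm, snapshot, close_job gives the robot as it stands.
- The arm moves only by the shell command python3 -m jog 'ROWS' [OPENING] [FORCE]. ROWS is JSON, a list of rows, each a list of 2 entries, a list of its own where there are three numbers: the shift along the tool's x, y, z in cm, then the turn, a rotation vector about the tool's x, y, z in rad. In form: [[[tx, ty, tz], [rx, ry, rz]], ...]. A call has exactly 10 rows; each row shifts and turns the commanded pose from where the row before left it, along the tool's axes as they then stand; what a row does not reach is not made up. A row lasts 1/8 s, in which the tool goes at most 62.5 mm and 10.7 degrees, less where a joint would pass 70% of its speed; a pose out of reach is approached as far as the arm can. A call with a gripper value outside its range is refused whole. OPENING is the finger opening in cm, from 0 to 8.54, set as the call begins (- or left out, the last holds). The fingers move at their own pace and stop on an object; FORCE is the grip in N (left out, the last holds). Time passes only in rows, so rows that do not move let the fingers close, or fill a call up. It gives the time, the measured TCP pose, the force and the opening at its end, in the units of the state.
- arm.observe(): the state, without advancing time (a new reading comes with each control period).
- snapshot(name): name is "scene" or "top"; returns a dict with "frame" (420x560x3 uint8, blue, green, red), "fov_y" (degrees; the focal length in pixels is half the picture's height over the tangent of half this angle, whatever the lens; pixels are square), "cx", "cy" (the principal point, pixels), "eye" and "rotation" of the camera in the world. Camera axes: x right, y up, looking along -z (the intrinsics and any distortion apply to the point x, -y, -z); pixel columns grow to the right and rows downward; lengths in m; the calibration is good to about 2 mm. A picture is of the moment at which its call begins. There is no depth.
- close_job(): hands the job in, once; it reports no verdict.
The state is a dict: "clock": time; "joints": joint angles; "joint_velocities": joint speeds; "joint_efforts": joint torques, N m; "eef_pos": TCP position; "orientation": TCP orientation; "wrist_force": force on the tool from outside, world axes, zero at the start; "torque": the same for the moment, N m; "finger_gap": finger opening in m.
Only numpy, scipy, OpenCV 4.12 (cv2) and the standard library are available. Lean on these libraries where they do the work, as an engineer would, in place of code of your own. Each camera call takes 0.05 s, during which the arm holds its last target.

### The job

Pack today's samples: swing the orange latch lever fully aside, then open the lid of the blue sample case and seat every small round can and oblong tin that is out on the table flat in a nest of its own shape. Then close the lid fully and swing the latch lever back over it, and last of all clip the red sprung clamp over the top edge of the yellow tag plate on the front of the case, so that its jaws grip the plate on both sides and it stands upright there by itself. Do not lift the lid while the latch is over it, and leave the big cans and the other things on the table alone.

Things in the scene. Friction and masses are not known exactly. Their poses are not given: they have to be found in the camera images.
- case: Blue case fixed on the table, 210 (its x) x 290 mm (y), walls 5, rim 60 mm high. Origin: centre of underside. Lid hinge on its +x side; latch and tag plate on its -x side (front). Its x axis points roughly to world +y. Inside, a black insert 10 mm thick on the 5 mm floor has through pockets: two round, 70 mm across, two oblong, 108 mm (case x) x 62 mm (case y).
- nest_round_a (a point): Centre of the floor of a round pocket (10 mm deep), at (-55, 65, 5) mm in the case; axes as the case.
- nest_round_b (a point): Centre of the floor of the other round pocket, at (55, -65, 5) mm in the case; axes as the case.
- nest_tin_a (a point): Centre of the floor of an oblong pocket (10 mm deep, long side along its x), at (39, 65, 5) mm in the case; axes as the case.
- nest_tin_b (a point): Centre of the floor of the other oblong pocket, at (-39, -65, 5) mm in the case; axes as the case.
- lid (a joint): Angle of the grey lid (210 x 290 x 8 mm, top 69 mm above the table when shut): 0 shut, 1.75 fully open, leaning back. Its stiff hinge keeps it where it is left.
- lid_hinge (a point): Middle of the lid's hinge line, on the case's +x rim, 60 mm up; the hinge runs along the case's y. Axes turn with the lid: z is the outward normal of its top, x points from the free edge to the hinge.
- lid_handle (a point): Middle of the black round bar handle on the lid: bar 10 mm thick, 60 mm long, along the case's y, 30 mm in from the free edge, its axis 42 mm above the lid's top face. At (-180, 0, 50) mm from the hinge in the lid's axes.
- latch (a joint): Angle of the orange latch lever about its upright pivot, which stands at (-118, 90) mm in the case (lever underside 70.5 mm up): 0 = pointing straight over the lid (towards the case's +x), 1.6 = swung fully aside, lying along the front of the case (towards the case's -y). Stays where it is left. Starts between 0 and 0.2.
- latch_knob (a point): On the axis of the upright orange knob on the latch lever, 42 mm from the pivot; knob 14 mm in diameter, 32 mm high, its top 12 mm above this point.
- tag_edge (a point): Middle of the top edge of the yellow upright tag plate in front of the case, at (-135, -90, 110) mm in the case; plate 6 mm thick along the case's x, 60 mm wide along its y, its front and back bare down to 65 mm under the edge; axes as the case.
- clamp: Red sprung clamp standing jaws down, 90 mm high, 46 wide (x). Origin: underside centre, z up, riding on the +y half. Halves hinge 45 mm up; handles above splay to 52 mm outside at the top. Squeezed along y (about 13 N) to 28 mm they stand parallel and the jaw tips part to 26 mm. Rubber tips 15 mm high, 4 mm apart at rest; 25 mm more room for plate above them.
- clamp_mouth (a point): Point between the clamp's rubber jaw tips, 7.5 mm above their lower ends (in the clamp's axes).
- clamp_jaw (a joint): Opening angle of the clamp: 0 at rest, about 0.05 when gripping the tag plate, 0.5 fully squeezed open.
- can_a: Small round golden can, 64 mm in diameter, 42 mm high. Origin: centre of its underside. May be absent.
- can_b: Another small round golden can, the same. May be absent.
- tin_a: Oblong golden tin with silver seams, 100 mm (its x) by 54 mm (its y), 34 mm high. Origin: centre of its underside. May be absent.
- tin_b: Another oblong tin, the same. May be absent.
- big_can_a: Big golden can, 100 mm in diameter, 60 mm high; bystander.
- big_can_b: Another big golden can; bystander.
- sauce_jar: Glass jar with a green cap, 60 mm in diameter, 75 mm high; bystander.
- tape_roll: Roll of yellow tape, 80 mm in diameter, 30 mm high; bystander.
- brush: Hand brush lying flat; bystander.
- end_stack: Flat stack of golden can ends, 66 mm in diameter, 18 mm high; bystander.
There are look-alikes about, which are no part of the job. What is shaped like the can_b but purple is not meant.

How it is judged:
By the outcome, as a careful person would: the job done as asked, in the order asked, and still so for the second after the job is handed in, with the robot touching nothing.
Of can_a, can_b, tin_a, tin_b only 2 to 4 are there at a start; the rules pass over those that are not, and their reading is None.
At some moment in a run one of can_a, can_b, tin_a, tin_b may be knocked a few centimetres aside while the robot is not near it.
It also fails if it takes over 210 s, if anything falls off the work surface, if the arm or the gripper's body presses on something with over 40 N, if the wrist force passes 120 N, or if a joint passes its speed limit or range.

## Working session

There is one attempt and no reset: what is moved stays moved. The work goes in short steps, Python scripts to look and compute and a shell command to move; the robot and the scene stay as the last step left them, time stands still between calls to the robot, and variables do not carry over. Pictures are saved under pics/ and viewed, and the job is handed in when it is done.

```bash
ls; mkdir -p pics
python3 - <<'E'
from bench import arm,snapshot
import cv2
s=arm.observe();print({k:s[k] for k in('clock','eef_pos','orientation','finger_gap','wrist_force')})
for n in('scene','top'):
    d=snapshot(n);cv2.imwrite(f'pics/{n}0.png',d['frame']);print(n,[(k,d[k]) for k in d if k!='frame'])
E
```

```text
pics
{'clock': 0.0, 'eef_pos': array([ 0.17123482, -0.60039181,  0.19463135]), 'orientation': array([ 3.13941101e+00, -8.19818473e-05, -2.86397095e+00]), 'finger_gap': 0.08582346493354417, 'wrist_force': array([0.13244366, 0.3536082 , 0.57391189])}
scene [('fov_y', 45.66896893939269), ('cx', 274.6444783258563), ('cy', 204.88575135408232), ('eye', array([1.40201186, 0.10563478, 0.90943252])), ('rotation', array([ 8.08961864e-01, -1.29208027e-03,  1.74944238e+00]))]
top [('fov_y', 56.446050383154166), ('cx', 284.945538429508), ('cy', 208.04637870378582), ('eye', array([ 0.40310542, -0.04887307,  1.05143648])), ('rotation', array([ 0.1580337 ,  0.01230568, -1.54426242]))]
```

View pics/scene0.png

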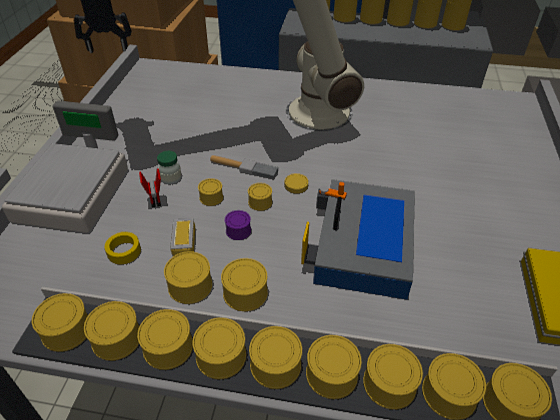

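View pics/top0.png

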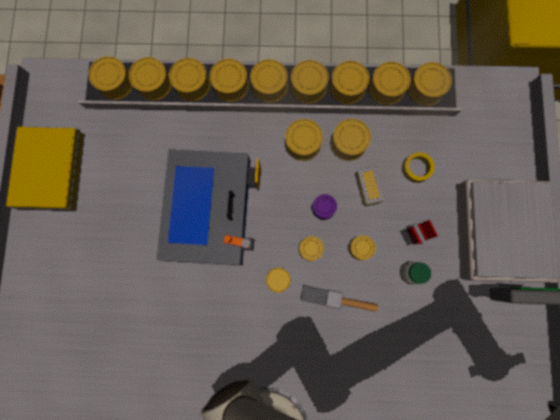

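```bash
cat > h.py <<'E'
import numpy as np,cv2
from scipy.spatial.transform import Rotation as R
from bench import arm,snapshot
def cam(d):
    H,W=d['frame'].shape[:2]
    f=H/2/np.tan(np.radians(d['fov_y'])/2)
    return f,d['cx'],d['cy'],np.array(d['eye']),R.from_euler('xyz',d['rotation']).as_matrix()
def ray(d,u,v,z):
    f,cx,cy,e,M=cam(d)
    r=M@np.array([(u-cx)/f,-(v-cy)/f,-1.]); return e+r*(z-e[2])/r[2]
def proj(d,p):
    f,cx,cy,e,M=cam(d); q=M.T@(np.array(p,float)-e)
    return np.array([cx+f*q[0]/-q[2],cy-f*q[1]/-q[2]])
def blobs(d,lo,hi,amin=40):
    hsv=cv2.cvtColor(d['frame'],cv2.COLOR_BGR2HSV)
    m=cv2.inRange(hsv,np.array(lo),np.array(hi))
    m=cv2.morphologyEx(m,cv2.MORPH_CLOSE,np.ones((3,3)))
    cs,_=cv2.findContours(m,cv2.RETR_EXTERNAL,cv2.CHAIN_APPROX_NONE)
    return [c for c in cs if cv2.contourArea(c)>amin]
def big(d,name,x0,y0,x1,y1,k=4):
    im=d['frame'][y0:y1,x0:x1]; im=cv2.convertScaleAbs(cv2.resize(im,None,fx=k,fy=k,interpolation=cv2.INTER_CUBIC),alpha=1.5,beta=15)
    cv2.imwrite(f'pics/{name}.png',im)
def st():
    s=arm.observe();print('t',round(s['clock'],2),'pos',np.round(s['eef_pos'],4),'ori',np.round(s['orientation'],4),'gap',round(s['finger_gap'],4),'F',np.round(s['wrist_force'],1));return s
def go(p,yaw=None,rpy=None,s=None):
    "shift in tool frame cm and rotvec in tool to reach pose p (tool-down with yaw, or rpy)"
    s=s or arm.observe(); A=R.from_euler('xyz',s['orientation'])
    if rpy is None: rpy=[np.pi,0,yaw]
    B=R.from_euler('xyz',rpy); rv=(A.inv()*B).as_rotvec()
    d=A.inv().apply(np.array(p)-s['eef_pos'])*100
    print('shift cm (start tool axes)',np.round(d,2),'turn',np.round(rv,3),'deg',round(float(np.degrees(np.linalg.norm(rv))),1),'shift in final axes',np.round(B.inv().apply(np.array(p)-s['eef_pos'])*100,2))
E
python3 - <<'E'
from h import *
d=snapshot('top')
big(d,'topcase',150,140,280,280,5); big(d,'topobj',270,150,450,300,4)
for nm,lo,hi in [('gold',(18,80,90),(32,255,255)),('blue',(100,120,60),(125,255,255)),('orange',(3,150,120),(14,255,255)),('purple',(130,80,40),(160,255,255)),('red',(0,150,80),(3,255,255)),('red2',(172,150,60),(180,255,255))]:
    for c in blobs(d,lo,hi,20):
        (u,v),(w,h),a=cv2.minAreaRect(c)
        print(nm,round(u,1),round(v,1),round(w,1),round(h,1),round(a),cv2.contourArea(c),np.round(ray(d,u,v,.042)[:2],3))
d=snapshot('scene')
big(d,'scenecase',290,160,430,310,5); big(d,'sceneobj',100,140,320,300,3)
E
```

```text
gold 278.0 279.5 25.0 24.0 90 477.0 [ 0.379 -0.019]
gold 311.5 248.0 24.0 25.0 90 470.0 [ 0.461 -0.103]
gold 362.6 247.2 24.8 25.2 83 473.5 [ 0.467 -0.234]
gold 370.6 184.5 28.5 11.5 75 291.0 [ 0.632 -0.256]
gold 256.5 169.6 3.8 23.1 7 56.0 [0.665 0.046]
gold 419.5 165.5 29.0 29.0 90 666.0 [ 0.686 -0.385]
gold 40.3 166.5 60.1 86.2 7 4672.5 [0.66  0.626]
gold 352.0 136.0 36.0 38.0 90 1064.0 [ 0.764 -0.207]
gold 303.5 136.0 36.0 37.0 90 1054.5 [ 0.761 -0.077]
gold 432.5 78.5 37.0 35.0 0 1015.5 [ 0.933 -0.428]
gold 391.5 78.0 34.0 37.0 90 1002.5 [ 0.933 -0.315]
gold 350.3 77.3 36.1 35.4 45 1000.0 [ 0.933 -0.202]
gold 309.5 76.5 35.0 37.0 90 1006.5 [ 0.933 -0.09 ]
gold 268.4 76.1 35.1 36.7 72 989.0 [0.932 0.023]
gold 227.5 75.0 34.0 37.0 90 991.0 [0.932 0.137]
gold 187.0 74.5 35.0 36.0 90 985.0 [0.932 0.249]
gold 147.0 73.5 35.0 36.0 90 980.5 [0.932 0.361]
gold 106.5 73.0 34.0 37.0 90 973.5 [0.932 0.474]
gold 533.0 23.5 47.0 52.0 90 2319.0 [ 1.104 -0.713]
blue 190.5 205.0 39.7 78.5 5 2929.5 [0.566 0.216]
orange 232.8 240.1 18.0 8.0 11 117.0 [0.477 0.1  ]
purple 324.1 206.2 23.2 24.6 37 442.0 [ 0.571 -0.134]
red 416.0 235.0 17.9 2.2 62 22.5 [ 0.502 -0.371]
```

View pics/topcase.png

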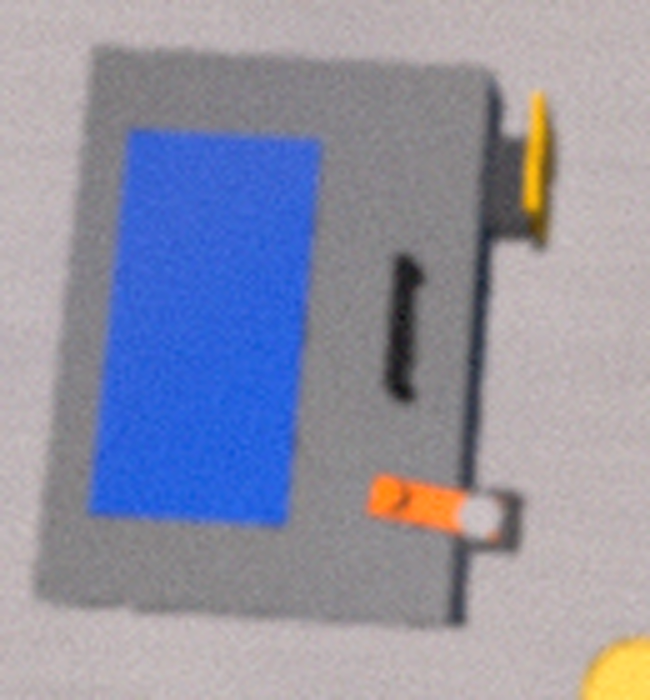

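View pics/scenecase.png

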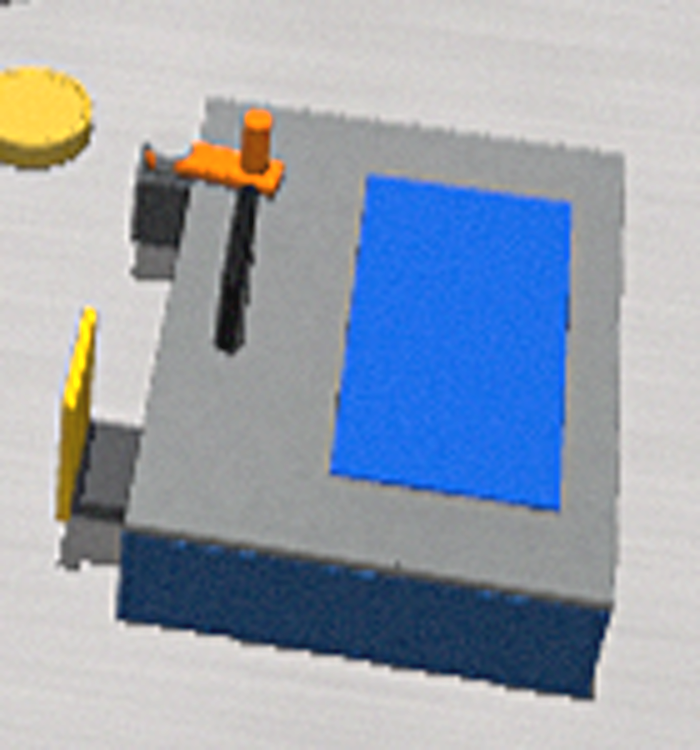

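View pics/topobj.png

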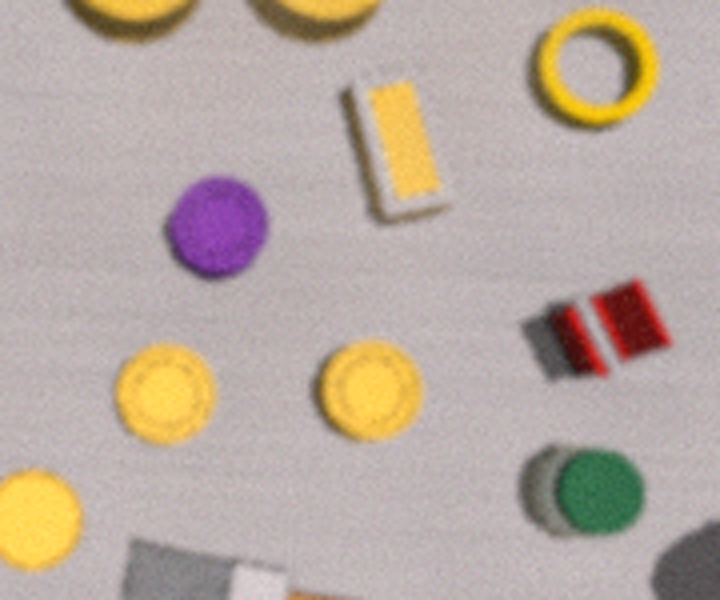

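View pics/sceneobj.png

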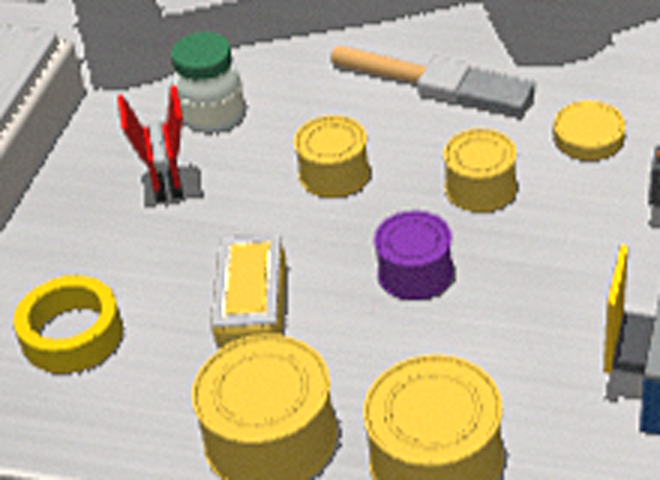

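```bash
cat >> h.py <<'E'
def fitpose(P,Q):
    "rigid 2d fit: Q=Rot P + t"
    P=np.array(P);Q=np.array(Q);p=P-P.mean(0);q=Q-Q.mean(0)
    a=np.arctan2((p[:,0]*q[:,1]-p[:,1]*q[:,0]).sum(),(p*q).sum())
    M=np.array([[np.cos(a),-np.sin(a)],[np.sin(a),np.cos(a)]]);t=Q.mean(0)-M@P.mean(0)
    return a,t,Q-(P@M.T+t)
E
python3 - <<'E'
from h import *
t=snapshot('top');s=snapshot('scene')
f=lambda l,o,k:[((u+.5)/k-.5+o[0],(v+.5)/k-.5+o[1]) for u,v in l]
C=[(.105,-.145),(-.105,-.145),(-.105,.145),(.105,.145)]
T=[ray(t,u,v,.069)[:2] for u,v in f([(95,47),(495,72),(460,625),(37,600)],(150,140),5)]
S=[ray(s,u,v,.069)[:2] for u,v in f([(610,605),(125,528),(208,98),(623,153)],(290,160),5)]
for Q in(T,S,T+S):
    a,o,r=fitpose(C*(len(Q)//4),Q);print(np.degrees(a),o,np.round(r*1000,1).tolist())
def W(x,y): 
    return np.array([np.cos(a)*x-np.sin(a)*y,np.sin(a)*x+np.cos(a)*y])+o
for n,x,y in[('ra',-.055,.065),('rb',.055,-.065),('ta',.039,.065),('tb',-.039,-.065),('pivot',-.118,.09),('handle',-.075,0),('tag',-.135,-.09)]:print(n,np.round(W(x,y),4))
for n,x,y,z in[('pivot',-.118,.09,.08),('handle',-.075,0,.111),('tag',-.135,-.09,.11)]:print(n,proj(t,[*W(x,y),z]),proj(s,[*W(x,y),z]))
# knob top in scene, top
b=f([(257,118)],(290,160),5)[0];print('knob top scene',b, ray(s,*b,.1025)); b=f([(388,495)],(150,140),5)[0];print('knob top view',b,ray(t,*b,.0905))
for d in(t,s):
    for c in blobs(d,(3,150,120),(14,255,255),20): print(c.reshape(-1,2).min(0),c.reshape(-1,2).max(0))
# cans tops ellipses from top
for u,v in((311.5,248),(362.6,247.2)):print('can',ray(t,u,v,.042))
E
```

```text
88.37067683878736 [0.5606676  0.17416589] [[-0.4, 0.7], [-3.2, 0.7], [1.4, -1.9], [2.2, 0.5]]
88.28893037661332 [0.56238992 0.17687973] [[0.2, -2.4], [1.5, 1.4], [-0.1, 0.5], [-1.5, 0.5]]
88.32966010305012 [0.56152876 0.17552281] [[-1.4, -0.5], [-4.0, -0.6], [0.6, -3.4], [1.3, -1.0], [1.1, -1.1], [2.3, 2.6], [0.6, 1.9], [-0.6, 2.0]]
ra [0.495  0.1224]
rb [0.6281 0.2286]
ta [0.4977 0.2164]
tb [0.6254 0.1346]
pivot [0.4681 0.0602]
handle [0.5593 0.1006]
tag [0.6476 0.038 ]
pivot [246.53586924 242.70426784] [322.8398518  188.97784976]
handle [230.22475698 204.00183963] [336.86368887 206.98072597]
tag [257.20831165 169.58675802] [304.82445664 231.11373486]
knob top scene (341.0, 183.2) [0.46426551 0.10301188 0.1025    ]
knob top view (227.2, 238.6) [0.47627964 0.10707228 0.0905    ]
[224 235] [242 245]
[325 189] [346 197]
can [ 0.46138765 -0.10313836  0.042     ]
can [ 0.46681698 -0.23405457  0.042     ]
```

Run:
```python
from h import *
st();go([.4745,.102,.15],-1.72)
```

```text
t 0.3 pos [ 0.1713 -0.6008  0.1954] ori [ 3.1409 -0.     -2.8639] gap 0.0854 F [-0.5  0.4 -0.2]
shift cm (start tool axes) [-48.42  59.28   4.58] turn [ 1.000e-03  0.000e+00 -1.144e+00] deg 65.5 shift in final axes [-74.01 -19.53   4.54]
```

```bash
python3 -m jog '[[[-3.7,4.5,0],[0,0,0]],[[-3.7,4.5,0],[0,0,0]],[[-3.7,4.5,0],[0,0,0]],[[-3.7,4.5,0],[0,0,0]],[[-3.7,4.5,0],[0,0,0]],[[-3.7,4.5,0],[0,0,0]],[[-3.7,4.5,0],[0,0,0]],[[-3.7,4.5,0],[0,0,0]],[[-3.7,4.5,0],[0,0,0]],[[-3.7,4.5,0],[0,0,0]]]' 3.5 30; python3 -m jog '[[[-3.7,4.5,0],[0,0,0]],[[-3.7,4.5,0],[0,0,0]],[[-3.7,4.5,0],[0,0,0]],[[0,0,0.5],[0,0,-0.165]],[[0,0,0.5],[0,0,-0.165]],[[0,0,0.5],[0,0,-0.165]],[[0,0,0.5],[0,0,-0.165]],[[0,0,0.5],[0,0,-0.165]],[[0,0,0.5],[0,0,-0.165]],[[0,0,0.5],[0,0,-0.165]]]'; python3 -c "
from h import *
st();go([.4745,.102,.15],-1.72);go([.4745,.102,.086],-1.72)"
```

```text
clock: 1.55
eef_pos: [0.4043, -0.0649, 0.1962]
orientation: [-3.141, 0.001, -2.863]
wrist_force: [1.3, -0.2, 0.8]
finger_gap: 0.0349
clock: 2.8
eef_pos: [0.4735, 0.0935, 0.1606]
orientation: [-3.141, 0.0, -1.703]
wrist_force: [-0.1, -0.3, -0.1]
finger_gap: 0.0351
t 2.8 pos [0.4735 0.0935 0.1606] ori [-3.1415e+00  1.0000e-04 -1.7034e+00] gap 0.0351 F [-0.1 -0.3 -0.1]
shift cm (start tool axes) [-0.86  0.02  1.06] turn [-0.     0.     0.017] deg 1.0 shift in final axes [-0.86  0.03  1.06]
shift cm (start tool axes) [-0.86  0.02  7.46] turn [-0.     0.     0.017] deg 1.0 shift in final axes [-0.86  0.03  7.46]
```

```bash
python3 -m jog '[[[-0.4,0,1],[0,0,0]],[[-0.4,0,1],[0,0,0]],[[0,0,1],[0,0,0]],[[0,0,1],[0,0,0]],[[0,0,1],[0,0,0]],[[0,0,1],[0,0,0]],[[0,0,0.8],[0,0,0]],[[0,0,0.5],[0,0,0]],[[0,0,0],[0,0,0]],[[0,0,0],[0,0,0]]]'; python3 -c "
from h import *
st();d=snapshot('scene');big(d,'a1',270,100,430,230,5)
d=snapshot('top');big(d,'a1t',180,190,280,270,6)"
```

```text
clock: 4.05
eef_pos: [0.4749, 0.1015, 0.088]
orientation: [-3.141, 0.0, -1.709]
wrist_force: [0.2, 0.0, 0.4]
finger_gap: 0.035
t 4.05 pos [0.4749 0.1015 0.088 ] ori [-3.1410e+00  4.0000e-04 -1.7087e+00] gap 0.035 F [0.2 0.  0.4]
```

View pics/a1.png

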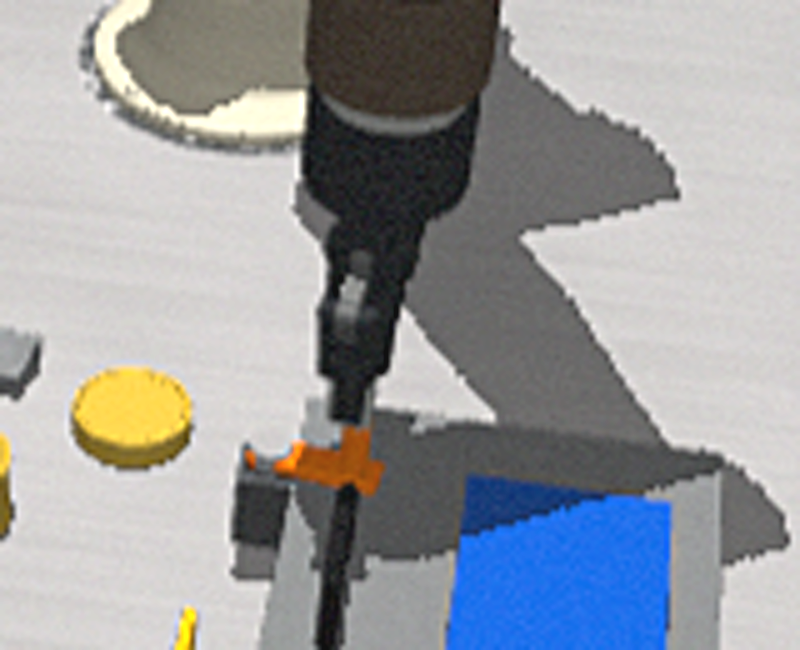

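```bash
python3 -m jog '[[[0,0,0.2],[0,0,0]],[[0,0,0.2],[0,0,0]],[[0,0,0],[0,0,0]],[[0,0,0],[0,0,0]],[[0,0,0],[0,0,0]],[[0,0,0],[0,0,0]],[[0,0,0],[0,0,0]],[[0,0,0],[0,0,0]],[[0,0,0],[0,0,0]],[[0,0,0],[0,0,0]]]' 0.5 20 ; python3 -c "
from h import *
st()"
```

```text
clock: 5.4
eef_pos: [0.4747, 0.1014, 0.0837]
orientation: [-3.142, 0.0, -1.709]
wrist_force: [-0.1, 0.4, -1.0]
finger_gap: 0.0055
t 5.4 pos [0.4747 0.1014 0.0837] ori [-3.1416  0.     -1.7088] gap 0.0055 F [-0.1  0.4 -1. ]
```

```bash
python3 -c "
from h import *
d=snapshot('scene');big(d,'a2',310,140,390,210,10)
d=snapshot('top');big(d,'a2t',180,190,280,270,7)"
```

```text
(no output)
```

View pics/a2.png

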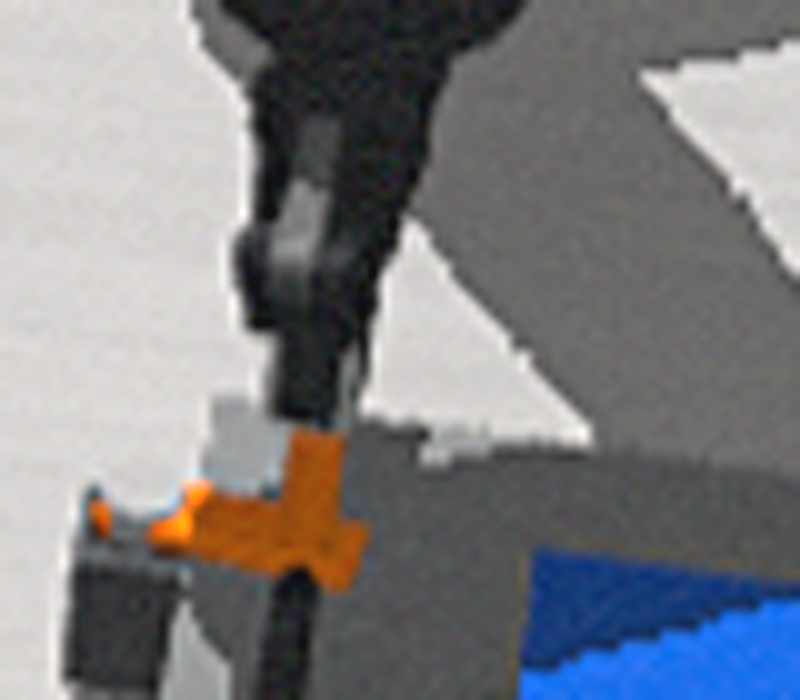

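View pics/a2t.png

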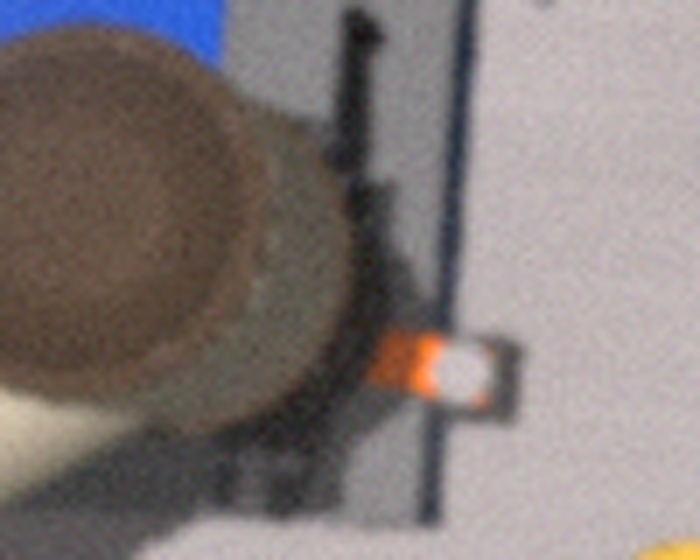

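```bash
python3 -c "
from h import *
d=snapshot('scene')
for p in ([.4747,.1014,.0837],[.4747,.1014,.11],[.4681,.0602,.0785],[.468,.06,.13]):print(p,(proj(d,p)-[310,140])*10)
t=snapshot('top')
print((proj(t,[.4681,.0602,.079])-[180,190])*7)
u,v=310+31.5,140+43.5
for z in (.09,.1,.11,.12):print(ray(d,u,v,z))
"
```

```text
[0.4747, 0.1014, 0.0837] [292.86235452 516.03026895]
[0.4747, 0.1014, 0.11] [302.6779256  435.78650967]
[0.4681, 0.0602, 0.0785] [128.01636754 494.18994253]
[0.468, 0.06, 0.13] [141.67269589 335.55989352]
[466.04530263 369.20392644]
[0.45065254 0.10429211 0.09      ]
[0.46226251 0.10430849 0.1       ]
[0.47387249 0.10432488 0.11      ]
[0.48548247 0.10434126 0.12      ]
```

```bash
python3 -c "
from h import *
d=snapshot('scene');t=snapshot('top')
for u,v,z in ((313,515,.0785),(318,436,.11),(355,555,.0785),(155,540,.0785),(190,490,.0785)):print(np.round(ray(d,310+(u+.5)/10-.5,140+(v+.5)/10-.5,z),4))
for u,v in ((463,371),(425,375),(375,360)):print('t',np.round(ray(t,180+(u+.5)/7-.5,190+(v+.5)/7-.5,.0785),4))
d0=cv2.imread('pics/top0.png')[228:252,215:255];cv2.imwrite('pics/k.png',cv2.resize(d0,None,fx=16,fy=16,interpolation=cv2.INTER_NEAREST))
"
```

```text
[0.4661 0.105  0.0785]
[0.4726 0.1039 0.11  ]
[0.479  0.1164 0.0785]
[0.4824 0.0673 0.0785]
[0.4623 0.074  0.0785]
t [0.4685 0.0624 0.0785]
t [0.4667 0.0759 0.0785]
t [0.4716 0.0939 0.0785]
```

View pics/k.png

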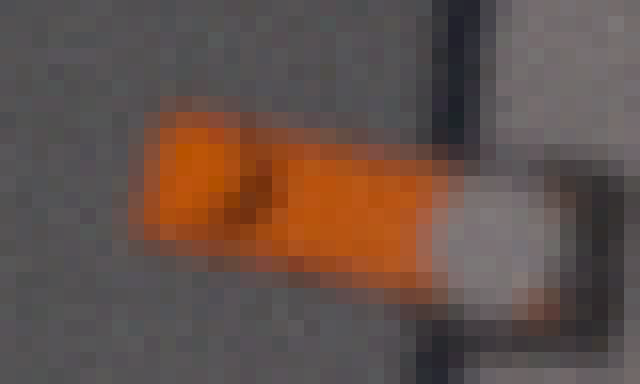

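```bash
python3 -m jog '[[[0,0,-2],[0,0,0]],[[0,0,-2],[0,0,0]],[[0,0,-2],[0,0,0]],[[0,0,-2],[0,0,0]],[[6,0,-2],[0,0,0]],[[6,0,0],[0,0,0]],[[0,0,0],[0,0,0]],[[0,0,0],[0,0,0]],[[0,0,0],[0,0,0]],[[0,0,0],[0,0,0]]]' 2.5 20 ; python3 -c "
from h import *
s=st()
d=snapshot('scene');big(d,'a3',240,70,400,210,5)
p=s['eef_pos'];print(((proj(d,p)-[240,70])*5), ((proj(d,p+[0,0,.073])-[240,70])*5),((proj(d,p+[0,0,.03])-[240,70])*5))
t=snapshot('top');big(t,'a3t',180,190,280,290,6);print((proj(t,p)-[180,190])*6)"
```

```text
clock: 6.95
eef_pos: [0.4585, -0.0158, 0.1833]
orientation: [3.141, -0.0, -1.707]
wrist_force: [0.4, -1.1, 0.0]
finger_gap: 0.0252
t 6.95 pos [ 0.4585 -0.0158  0.1833] ori [ 3.1413e+00 -1.0000e-04 -1.7071e+00] gap 0.0252 F [ 0.4 -1.1  0. ]
[272.22904872 400.93961699] [276.81811855 273.12602928] [274.06704496 349.74822046]
[573.10995217 328.20488946]
```

View pics/a3.png

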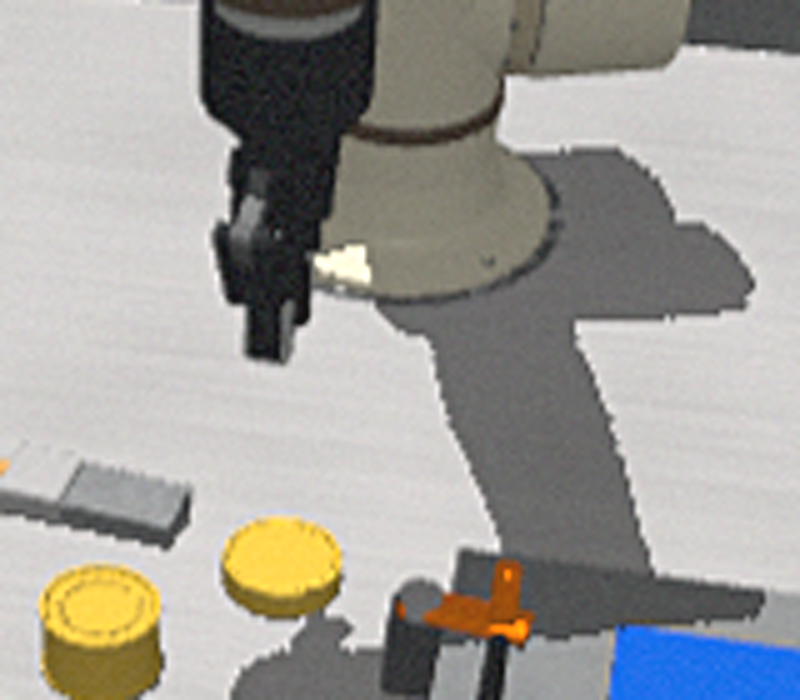

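View pics/a3t.png

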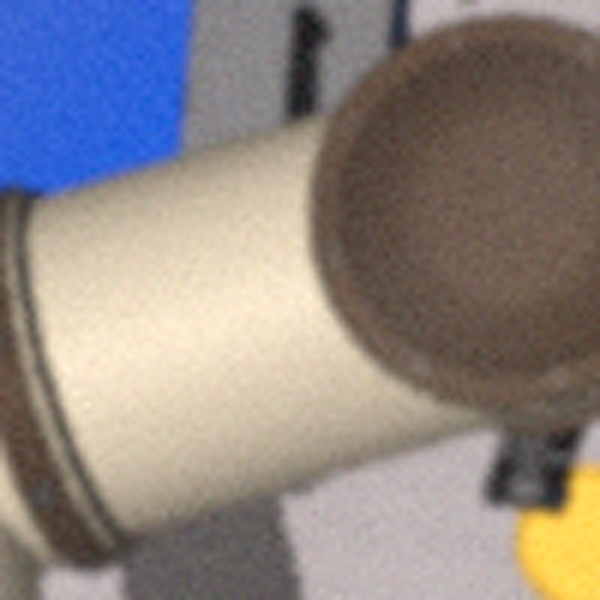

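```bash
cat >> h.py <<'E'
def tri(d1,p1,d2,p2):
    A=[];b=[]
    L=[]
    for d,p in((d1,p1),(d2,p2)):
        e=cam(d)[3];r=ray(d,*p,0)-e;r/=np.linalg.norm(r);P=np.eye(3)-np.outer(r,r);A.append(P);b.append(P@e)
    x=np.linalg.lstsq(np.vstack(A),np.hstack(b),rcond=None)[0]
    return x,[np.linalg.norm(A[i]@x-b[i]) for i in(0,1)]
E
python3 -c "
from h import *
t=snapshot('top');s=snapshot('scene')
print(tri(t,(180+530/6,190+490/6),s,(240+268/5,70+358/5)))
p=arm.observe()['eef_pos']
for z in (.0,.02,.05,.1,.15):
  print((proj(t,p+[0,0,z])-[180,190])*6,(proj(s,p+[0,0,z])-[240,70])*5)
print(arm.observe()['joints'])
"
```

```text
(array([ 0.40118245, -0.01344736,  0.16787806]), [np.float64(0.012572891602342387), np.float64(0.012572891602342413)])
[574.40730424 328.68506455] [271.27613885 400.5070806 ]
[572.43569407 325.09933886] [272.48293351 366.57886612]
[569.29955736 319.3957134 ] [274.34724549 314.16499761]
[563.53476509 308.91140769] [277.60764762 222.50100015]
[556.977432   296.98572477] [281.07540333 125.00739716]
[ 3.20345801e-01  1.09162221e-01 -3.99635863e-01 -5.27852434e-06
 -1.06224960e+00 -4.57465608e-01]
```

```bash
python3 -c "
from h import *
t=snapshot('top');s=snapshot('scene')
print(proj(t,[0,0,0]),proj(s,[0,0,0]),proj(t,[0.403,-.049,0]))
cv2.imwrite('pics/a4.png',np.hstack([cv2.resize(x['frame'],None,fx=.7,fy=.7) for x in (t,s)])); cv2.imwrite('pics/a4t.png',t['frame'])
"
```

```text
[266.25638344 433.49636251] [318.44338521 111.47570738] [289.86824332 270.44179231]
```

View pics/a4t.png

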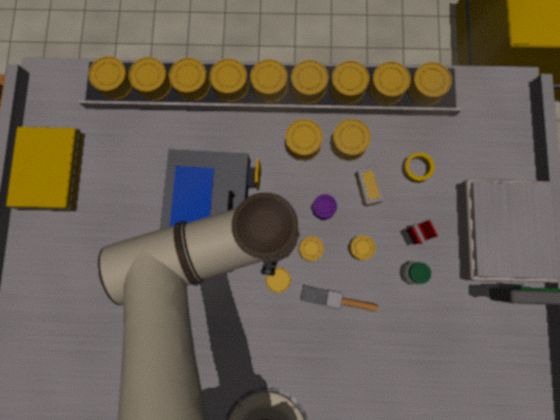

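View pics/a4.png

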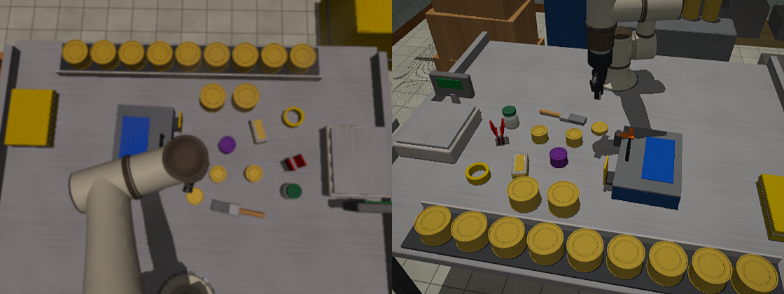

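```bash
python3 -c "
from h import *
t=snapshot('top');s=snapshot('scene')
for z in (.18,.2,.22,.25,.28):print(z,ray(t,268,274,z),ray(t,268,262,z))
for z in (.16,.183,.2):print(z,ray(s,293.6,141.6,z))
big(t,'a5',240,190,300,290,7)
f=cv2.convertScaleAbs(t['frame'],alpha=3,beta=20)[240:290,240:300];cv2.imwrite('pics/a6.png',cv2.resize(f,None,fx=12,fy=12,interpolation=cv2.INTER_CUBIC))
f=cv2.convertScaleAbs(s['frame'],alpha=3,beta=20)[70:150,270:330];cv2.imwrite('pics/a7.png',cv2.resize(f,None,fx=7,fy=7,interpolation=cv2.INTER_CUBIC))
"
```

```text
0.18 [ 0.39402335 -0.00113033  0.18      ] [ 4.20139506e-01 -2.58936657e-04  1.80000000e-01]
0.2 [ 0.39423179 -0.00222606  0.2       ] [ 0.41974856 -0.00137466  0.2       ]
0.22 [ 0.39444023 -0.00332178  0.22      ] [ 0.41935762 -0.00249038  0.22      ]
0.25 [ 0.39475289 -0.00496537  0.25      ] [ 0.41877121 -0.00416397  0.25      ]
0.28 [ 0.39506554 -0.00660896  0.28      ] [ 0.41818479 -0.00583756  0.28      ]
0.16 [ 0.39363026 -0.02709415  0.16      ]
0.183 [ 0.42457737 -0.02302071  0.183     ]
0.2 [ 0.44745133 -0.02000991  0.2       ]
```

View pics/a6.png

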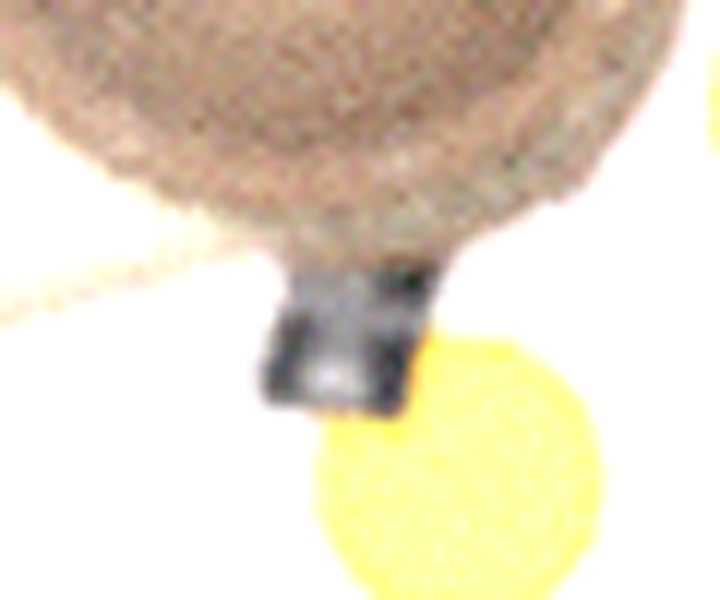

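View pics/a7.png

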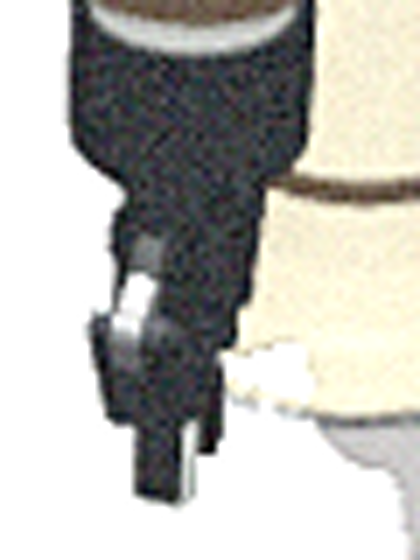

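```bash
python3 -c "
from h import *
t=snapshot('top');s=snapshot('scene')
p=np.array([.1713,-.6008,.1954])
print(proj(s,p),proj(s,p+[0,0,.02]),proj(s,p+[0,0,.075]),proj(t,p),proj(t,p+[0,0,.1]))
f=cv2.convertScaleAbs(cv2.imread('pics/scene0.png')[0:70,60:150],alpha=3,beta=20);cv2.imwrite('pics/b1.png',cv2.resize(f,None,fx=8,fy=8,interpolation=cv2.INTER_CUBIC))
f=cv2.convertScaleAbs(cv2.imread('pics/top0.png')[270:420,460:560],alpha=3,beta=20);cv2.imwrite('pics/b2.png',cv2.resize(f,None,fx=4,fy=4,interpolation=cv2.INTER_CUBIC))
"
```

```text
[111.5153429   66.01649813] [109.96664124  59.69859017] [105.55110271  41.68545907] [556.9485289  392.43078796] [594.56900974 409.61678456]
```

View pics/b1.png

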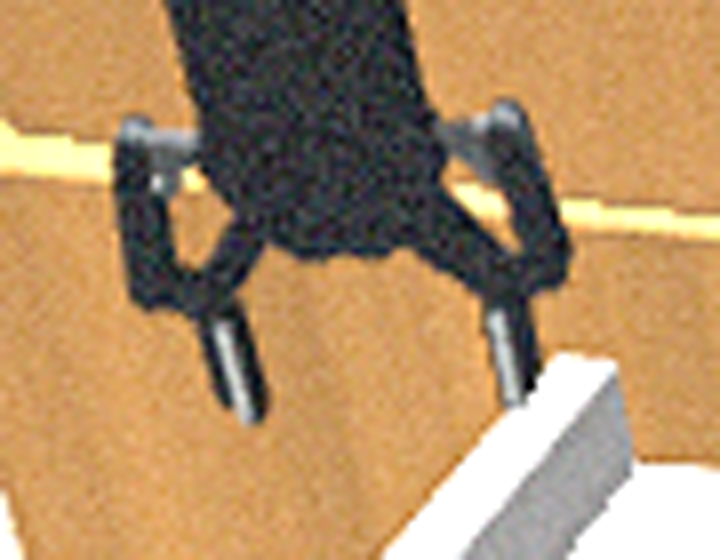

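View pics/b2.png

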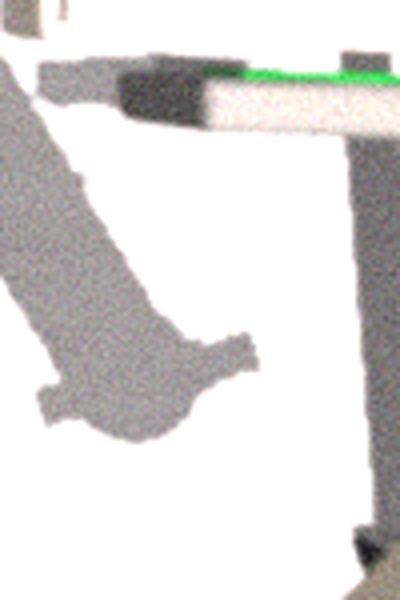

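```bash
python3 -m jog '[[[-6,0,0],[0,0,0]],[[-6,0,0],[0,0,0]],[[-0.2,0,2],[0,0,0]],[[0,0,2],[0,0,0]],[[0,0,2],[0,0,0]],[[0,0,2],[0,0,0]],[[0,0,1],[0,0,0]],[[0,0,0],[0,0,0]],[[0,0,0],[0,0,0]],[[0,0,0],[0,0,0]]]' 3.5 20 ; python3 -m jog '[[[0,0,0.5],[0,0,0]],[[0,0,0.5],[0,0,0]],[[0,0,0.5],[0,0,0]],[[0,0,0.5],[0,0,0]],[[0,0,0.5],[0,0,0]],[[0,0,0.3],[0,0,0]],[[0,0,0],[0,0,0]],[[0,0,0],[0,0,0]],[[0,0,0],[0,0,0]],[[0,0,0],[0,0,0]]]'; python3 -c "
from h import *
s=st()
d=snapshot('scene');big(d,'c1',290,130,400,210,7)"
```

```text
clock: 8.7
eef_pos: [0.4755, 0.1043, 0.0942]
orientation: [-3.14, 0.001, -1.709]
wrist_force: [0.5, -0.9, 0.6]
finger_gap: 0.035
clock: 9.95
eef_pos: [0.4751, 0.1041, 0.0656]
orientation: [-3.141, 0.0, -1.709]
wrist_force: [0.5, 0.8, -1.0]
finger_gap: 0.0351
t 9.95 pos [0.4751 0.1041 0.0656] ori [-3.1413e+00  2.0000e-04 -1.7088e+00] gap 0.0351 F [ 0.5  0.8 -1. ]
```

View pics/c1.png

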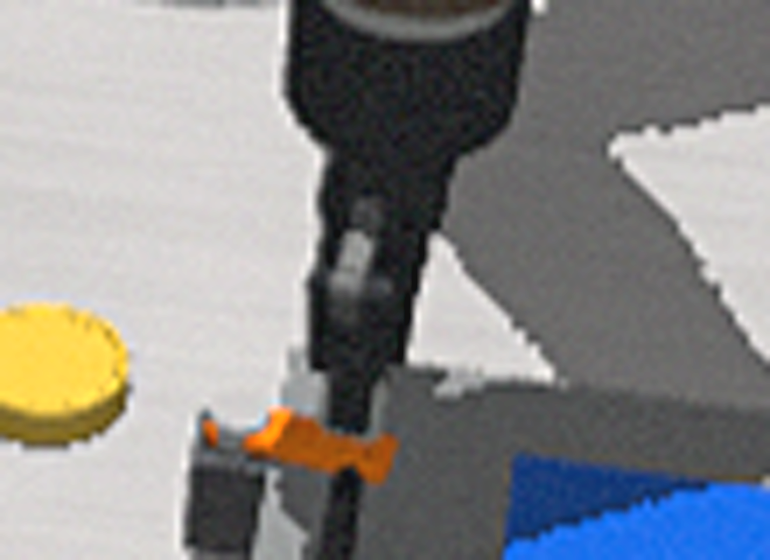

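```bash
python3 -m jog '[[[0,0,0.3],[0,0,0]],[[0,0,0.2],[0,0,0]],[[0,0,0],[0,0,0]],[[0,0,0],[0,0,0]],[[0,0,0],[0,0,0]],[[0,0,0],[0,0,0]],[[0,0,0],[0,0,0]],[[0,0,0],[0,0,0]],[[0,0,0],[0,0,0]],[[0,0,0],[0,0,0]]]' 0.5 20
```

```text
clock: 11.25
eef_pos: [0.4758, 0.1041, 0.0618]
orientation: [-3.14, 0.0, -1.708]
wrist_force: [-1.0, -0.7, 8.6]
finger_gap: 0.0128
```

```bash
python3 -m jog '[[[0.046,-0.62,-0.2],[0,0,0.148]],[[0.046,-0.62,0],[0,0,0.148]],[[0.046,-0.62,0],[0,0,0.148]],[[0.046,-0.62,0],[0,0,0.148]],[[0.046,-0.62,0],[0,0,0.148]],[[0.046,-0.62,0],[0,0,0.148]],[[0.046,-0.62,0],[0,0,0.148]],[[0.046,-0.62,0],[0,0,0.148]],[[0.046,-0.62,0],[0,0,0.148]],[[0.046,-0.62,0],[0,0,0.148]]]'; python3 -m jog '[[[0,0,0],[0,0,0]],[[0,0,0],[0,0,0]],[[0,0,0],[0,0,0]],[[0,0,0],[0,0,0]],[[0,0,0],[0,0,0]],[[0,0,0],[0,0,0]],[[0,0,0],[0,0,0]],[[0,0,0],[0,0,0]],[[0,0,0],[0,0,0]],[[0,0,0],[0,0,0]]]';python3 -c "
from h import *
s=st()
d=snapshot('scene');big(d,'c2',290,130,400,210,7)"
```

```text
clock: 12.5
eef_pos: [0.5105, 0.0595, 0.062]
orientation: [-3.14, -0.002, 3.09]
wrist_force: [-0.6, -1.6, 0.2]
finger_gap: 0.0125
clock: 13.75
eef_pos: [0.5105, 0.0599, 0.0621]
orientation: [-3.14, -0.002, 3.096]
wrist_force: [-0.5, -5.2, -0.9]
finger_gap: 0.0129
t 13.75 pos [0.5105 0.0599 0.0621] ori [-3.1404e+00 -1.7000e-03  3.0957e+00] gap 0.0129 F [-0.5 -5.2 -0.9]
```

View pics/c2.png

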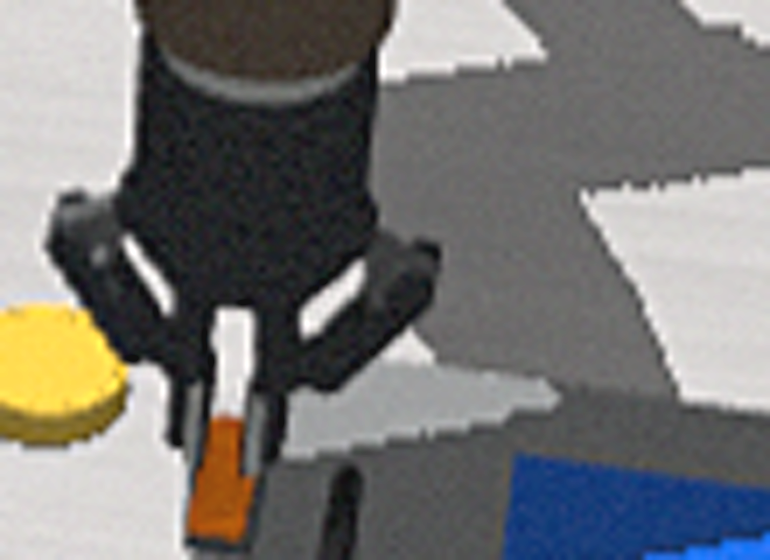

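```bash
python3 -m jog '[[[0,-0.2,0],[0,0,0.04]],[[0,-0.2,0],[0,0,0.04]],[[0,-0.1,0],[0,0,0]],[[0,0,0],[0,0,0]],[[0,0,0],[0,0,0]],[[0,0,0],[0,0,0]],[[0,0,0],[0,0,0]],[[0,0,0],[0,0,0]],[[0,0,0],[0,0,0]],[[0,0,0],[0,0,0]]]'
```

```text
clock: 15.05
eef_pos: [0.5108, 0.0587, 0.0621]
orientation: [3.137, 0.0, 3.013]
wrist_force: [-4.1, 9.9, -2.2]
finger_gap: 0.0126
```

```bash
python3 -m jog '[[[0,0.3,0],[0,0,0]],[[0,0,0],[0,0,0]],[[0,0,0],[0,0,0]],[[0,0,-1],[0,0,0]],[[0,0,-2],[0,0,0]],[[0,0,-2],[0,0,0]],[[0,0,-2],[0,0,-0.05]],[[0,0,0],[0,0,-0.05]],[[0,0,0],[0,0,0]],[[0,0,0],[0,0,0]]]' 4 20;python3 -c "
from h import *
s=st();go([.5593,.1006,.132],3.1125);go([.5593,.1006,.068],3.1125)
d=snapshot('scene');big(d,'c3',290,130,400,230,7)
p=s['eef_pos'];p=[.5593,.1006,.111];print(proj(d,p))"
```

```text
clock: 16.3
eef_pos: [0.5111, 0.0582, 0.1326]
orientation: [-3.142, -0.0, 3.113]
wrist_force: [-0.8, 0.0, 0.1]
finger_gap: 0.04
t 16.3 pos [0.5111 0.0582 0.1326] ori [-3.1415 -0.      3.1134] gap 0.04 F [-0.8  0.   0.1]
shift cm (start tool axes) [-4.7   4.37  0.06] turn [-0.    -0.     0.001] deg 0.1 shift in final axes [-4.69  4.37  0.06]
shift cm (start tool axes) [-4.7   4.37  6.46] turn [-0.    -0.     0.001] deg 0.1 shift in final axes [-4.69  4.37  6.46]
[336.88494971 206.97058075]
```

View pics/c3.png

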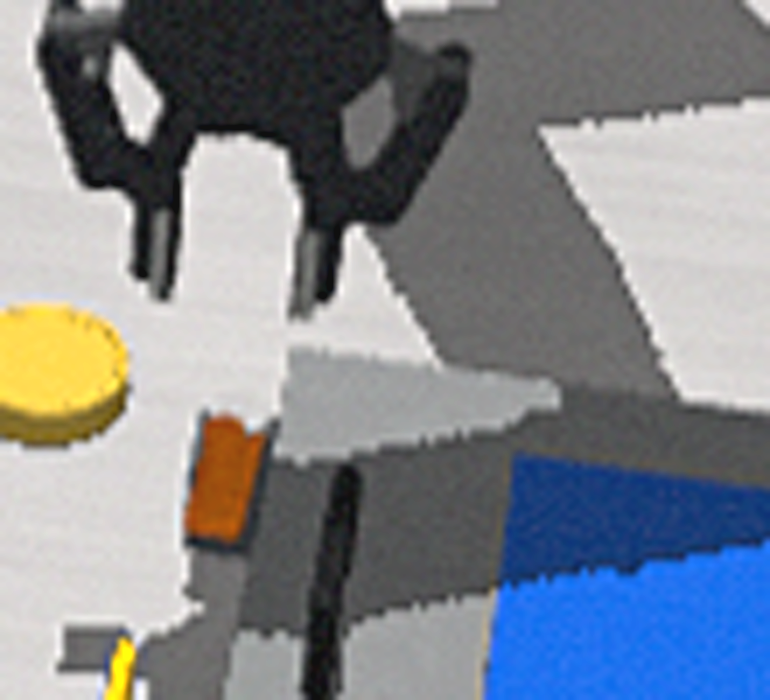

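```bash
python3 -m jog '[[[-4.7,4.4,0],[0,0,0]],[[0,0,0],[0,0,0]],[[0,0,1.5],[0,0,0]],[[0,0,1.5],[0,0,0]],[[0,0,1],[0,0,0]],[[0,0,1],[0,0,0]],[[0,0,1],[0,0,0]],[[0,0,0.4],[0,0,0]],[[0,0,0],[0,0,0]],[[0,0,0],[0,0,0]]]' 4 60;python3 -c "
from h import *
s=st()
d=snapshot('scene');big(d,'c4',290,130,400,230,7)"; python3 -m jog '[[[0,0,0],[0,0,0]],[[0,0,0],[0,0,0]],[[0,0,0],[0,0,0]],[[0,0,0],[0,0,0]],[[0,0,0],[0,0,0]],[[0,0,0],[0,0,0]],[[0,0,0],[0,0,0]],[[0,0,0],[0,0,0]],[[0,0,0],[0,0,0]],[[0,0,0],[0,0,0]]]' 0.4 40
```

```text
clock: 17.6
eef_pos: [0.5583, 0.1, 0.0689]
orientation: [3.141, 0.001, 3.115]
wrist_force: [0.4, -0.8, -0.8]
finger_gap: 0.0399
t 17.6 pos [0.5583 0.1    0.0689] ori [3.1413e+00 9.0000e-04 3.1145e+00] gap 0.0399 F [ 0.4 -0.8 -0.8]
clock: 18.9
eef_pos: [0.5583, 0.1018, 0.0689]
orientation: [3.139, 0.002, 3.115]
wrist_force: [-1.4, 5.5, 1.1]
finger_gap: 0.0082
```

View pics/c4.png

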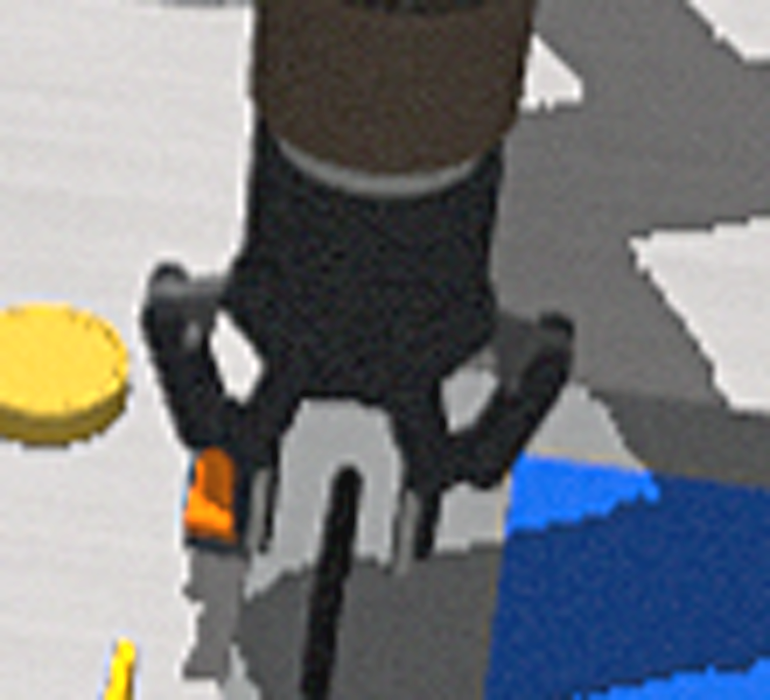

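```bash
cat > lidrows.py <<'E'
from h import *
def path(phi0,phi1,n,tau0,tau1,bar,A0,off):
    """bar: current bar pos at lid angle phi0; A0 current tool rot; tool tilts (tau1-tau0)*(frac) about case -y axis"""
    ang=np.radians(88.33);ex=np.array([np.cos(ang),np.sin(ang),0]);ey=np.array([-np.sin(ang),np.cos(ang),0]);ez=np.array([0,0,1.])
    v=lambda ph:(lambda M:M)(R.from_rotvec(ey*ph)) # opening: (-x)->up : rotation about +y? 
    r0=R.from_rotvec(ey*phi0).apply(-.180*ex+.050*ez); hinge=bar-r0
    P=[];Q=[]
    for k in range(n+1):
        s=k/n;ph=phi0+(phi1-phi0)*s
        b=hinge+R.from_rotvec(ey*ph).apply(-.180*ex+.050*ez)
        T=R.from_rotvec(ey*(tau1-tau0)*s)*A0
        P.append(b+off*T.apply([0,0,1]));Q.append(T)
    for k in range(n):
        print(k,np.round(Q[k].inv().apply(P[k+1]-P[k])*100,2),np.round((Q[k].inv()*Q[k+1]).as_rotvec(),3))
    print('final',P[-1],'hinge',hinge)
E
python3 - <<'E'
from lidrows import *
s=st();A=R.from_euler('xyz',[np.pi,0,3.1145]);p=s['eef_pos']
path(0,1.70,20,0,.5,np.array([p[0],p[1]+.0005,.111]),A,.042)
E
```

```text
t 18.9 pos [0.5583 0.1018 0.0689] ori [3.1388e+00 1.5000e-03 3.1146e+00] gap 0.0082 F [-1.4  5.5  1.1]
0 [-0.    0.38 -1.51] [0.025 0.    0.   ]
1 [-0.    0.47 -1.48] [0.025 0.    0.   ]
2 [-0.    0.56 -1.44] [0.025 0.    0.   ]
3 [-0.    0.65 -1.4 ] [0.025 0.    0.   ]
4 [-0.    0.73 -1.35] [0.025 0.    0.   ]
5 [-0.    0.81 -1.3 ] [ 0.025  0.    -0.   ]
6 [-0.    0.89 -1.24] [0.025 0.    0.   ]
7 [-0.    0.96 -1.18] [ 0.025  0.    -0.   ]
8 [-0.    1.03 -1.11] [0.025 0.    0.   ]
9 [-0.    1.09 -1.04] [0.025 0.    0.   ]
10 [-0.    1.15 -0.97] [0.025 0.    0.   ]
11 [-0.    1.21 -0.89] [0.025 0.    0.   ]
12 [-0.    1.26 -0.81] [ 0.025  0.    -0.   ]
13 [-0.    1.31 -0.73] [ 0.025  0.    -0.   ]
14 [-0.    1.35 -0.64] [0.025 0.    0.   ]
15 [-0.    1.38 -0.56] [ 0.025  0.    -0.   ]
16 [-0.    1.41 -0.47] [0.025 0.    0.   ]
17 [-0.    1.44 -0.37] [ 0.025  0.    -0.   ]
18 [-0.    1.46 -0.28] [0.025 0.    0.   ]
19 [-0.    1.47 -0.19] [ 0.025  0.    -0.   ]
final [0.56510903 0.3348482  0.19619897] hinge [0.56357497 0.28223118 0.061     ]
```

```bash
python3 -m jog '[[[0,0.38,-1.51],[0.025,0,0]],[[0,0.47,-1.48],[0.025,0,0]],[[0,0.56,-1.44],[0.025,0,0]],[[0,0.65,-1.4],[0.025,0,0]],[[0,0.73,-1.35],[0.025,0,0]],[[0,0.81,-1.3],[0.025,0,0]],[[0,0.89,-1.24],[0.025,0,0]],[[0,0.96,-1.18],[0.025,0,0]],[[0,1.03,-1.11],[0.025,0,0]],[[0,1.09,-1.04],[0.025,0,0]]]'; python3 -m jog '[[[0,1.15,-0.97],[0.025,0,0]],[[0,1.21,-0.89],[0.025,0,0]],[[0,1.26,-0.81],[0.025,0,0]],[[0,1.31,-0.73],[0.025,0,0]],[[0,1.35,-0.64],[0.025,0,0]],[[0,1.38,-0.56],[0.025,0,0]],[[0,1.41,-0.47],[0.025,0,0]],[[0,1.44,-0.37],[0.025,0,0]],[[0,1.46,-0.28],[0.025,0,0]],[[0,1.47,-0.19],[0.025,0,0]]]';python3 -c "
from h import *
s=st()
d=snapshot('scene');cv2.imwrite('pics/c5.png',d['frame'])"
```

```text
clock: 20.15
eef_pos: [0.5611, 0.1866, 0.1888]
orientation: [-2.887, 0.001, 3.114]
wrist_force: [3.6, -5.4, -1.0]
finger_gap: 0.0079
clock: 21.4
eef_pos: [0.5662, 0.3328, 0.2003]
orientation: [-2.641, 0.007, 3.115]
wrist_force: [1.5, 1.4, 10.7]
finger_gap: 0.0078
t 21.4 pos [0.5662 0.3328 0.2003] ori [-2.6409  0.0069  3.1154] gap 0.0078 F [ 1.5  1.4 10.7]
```

View pics/c5.png

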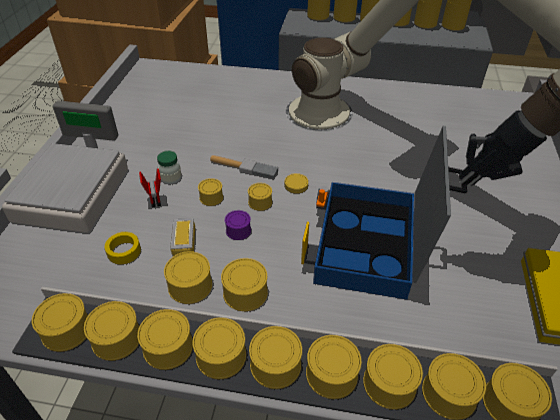

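```bash
python3 -m jog '[[[0,0,0],[0,0,0]],[[0,0,0],[0,0,0]],[[0,0,0],[0,0,0]],[[0,0,-1],[0,0,0]],[[0,0,-2],[0,0,0]],[[0,0,-3],[0,0,0]],[[0,0,-4],[0,0,0]],[[0,0,-3],[-0.18,0,0]],[[0,0,-3],[-0.18,0,0]],[[0,0,0],[-0.14,0,0]]]' 4 40;python3 -c "
from h import *
s=st()
d=snapshot('scene');big(d,'c6',290,160,430,310,5)
t=snapshot('top');cv2.imwrite('pics/c6t.png',t['frame'])"
```

```text
clock: 22.7
eef_pos: [0.5675, 0.4054, 0.3435]
orientation: [3.131, 0.007, 3.115]
wrist_force: [0.7, -1.5, -1.1]
finger_gap: 0.0402
t 22.7 pos [0.5675 0.4054 0.3435] ori [3.1308 0.0074 3.1148] gap 0.0402 F [ 0.7 -1.5 -1.1]
```

View pics/c6.png

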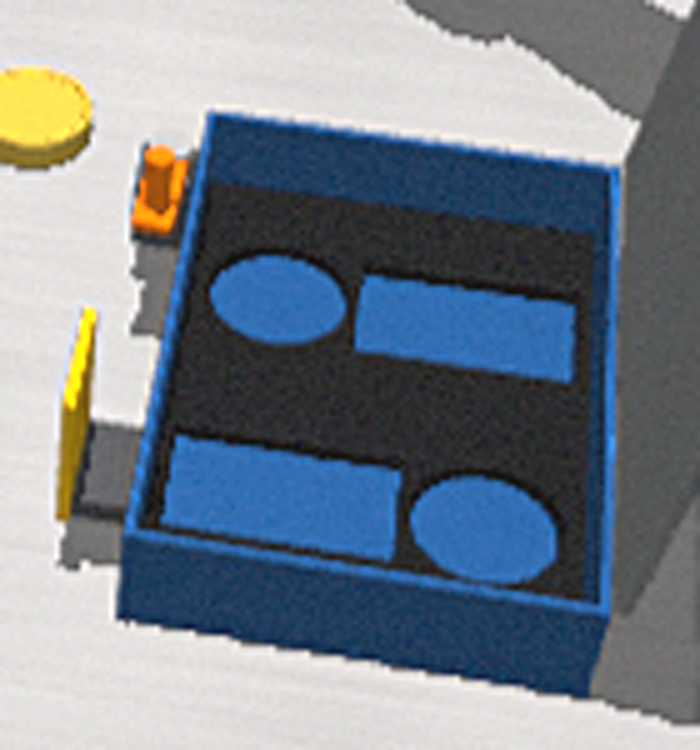

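View pics/c6t.png

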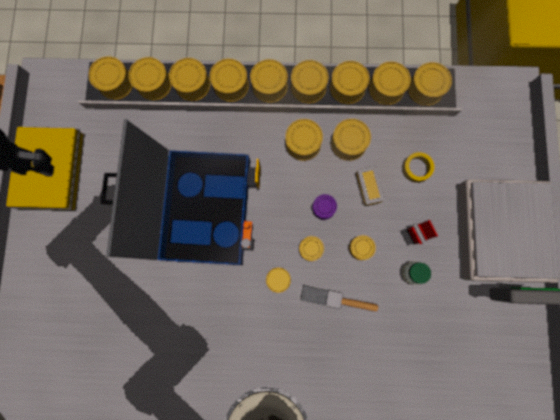

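Run:
```python
from h import *
t=snapshot('top');s=snapshot('scene');p=arm.observe()['eef_pos']
print('tip',proj(t,p),proj(t,p+[0,0,.035]),proj(s,p+[0,0,.035]))
cases=np.array([[.495,.1224],[.6281,.2286],[.4977,.2164],[.6254,.1346]])
for nm,d in(('top',t),('scene',s)):
    hsv=cv2.cvtColor(d['frame'],cv2.COLOR_BGR2HSV)
    m=cv2.inRange(hsv,(95,120,70),(125,255,255))
    cs,_=cv2.findContours(m,cv2.RETR_LIST,cv2.CHAIN_APPROX_NONE)
    for c in cs:
        if 150<cv2.contourArea(c)<2500:
            (u,v),wh,a=cv2.minAreaRect(c);M=cv2.moments(c);u,v=M['m10']/M['m00'],M['m01']/M['m00']
            print(nm,round(u,1),round(v,1),np.round(wh,1),cv2.contourArea(c),np.round(ray(d,u,v,.005)[:2],4),np.round(ray(d,u,v,.01)[:2],4))
for q in cases: print(proj(t,[*q,.005]),proj(s,[*q,.005]))
print('gold')
for nm,d in(('top',t),('scene',s)):
    for c in blobs(d,(18,60,60) if nm=='top' else (15,60,60),(35,255,255),100):
        u,v=cv2.minAreaRect(c)[0]
        q=ray(d,u,v,.04)
        if .3<q[0]<.7 and -.35<q[1]<.03: print(nm,np.round((u,v),1),cv2.boundingRect(c),np.round(q,4))
big(s,'d1',160,160,320,270,5);big(t,'d2',280,160,400,270,6)
```

```text
tip [ 51.6201813 176.1132025] [ 39.88736853 171.4690081 ] [511.96253999 127.65466116]
top 225.8 234.1 [24.  24.7] 463.5 [0.4948 0.1253] [0.4943 0.1245]
top 191.1 232.1 [39.1 22.5] 799.5 [0.4978 0.2191] [0.4973 0.2178]
top 225.0 186.4 [41.3 22.1] 807.0 [0.6256 0.1341] [0.6245 0.1333]
top 189.7 184.3 [23. 23.] 411.0 [0.629  0.2315] [0.6279 0.2301]
scene 346.0 259.1 [46.5 18.3] 775.5 [0.621  0.1368] [0.6253 0.1366]
scene 382.7 225.1 [43.8 15.7] 619.0 [0.4927 0.2194] [0.4977 0.2188]
scene 345.2 219.6 [17. 26.] 338.0 [0.4901 0.1248] [0.4952 0.1247]
scene 378.7 259.5 [98.1 88.7] 772.0 [0.6083 0.2128] [0.6127 0.2122]
[226.88660863 234.04101114] [344.05964539 220.83004123]
[190.69506242 184.64512223] [385.31607615 266.83224209]
[192.09134834 232.15380376] [381.42354063 226.35530677]
[224.81630652 186.40906127] [344.89985975 260.38215367]
gold
top [278.  279.5] (265, 267, 26, 26) [ 0.3795 -0.0194  0.04  ]
top [311.5 248.5] (299, 236, 26, 26) [ 0.4602 -0.1033  0.04  ]
top [362.  247.5] (349, 235, 27, 26) [ 0.4661 -0.2329  0.04  ]
top [370.7 184.5] (362, 170, 18, 30) [ 0.6323 -0.2565  0.04  ]
scene [182.1 232. ] (175, 220, 16, 25) [ 0.6369 -0.2561  0.04  ]
scene [259. 196.] (247, 182, 25, 29) [ 0.4795 -0.1007  0.04  ]
scene [210.  191.5] (198, 178, 25, 28) [ 0.4854 -0.2294  0.04  ]
scene [296. 183.] (284, 173, 25, 21) [ 0.4122 -0.0145  0.04  ]
scene [225.3 160.9] (210, 155, 32, 13) [ 0.3552 -0.2218  0.04  ]
```

View pics/d1.png

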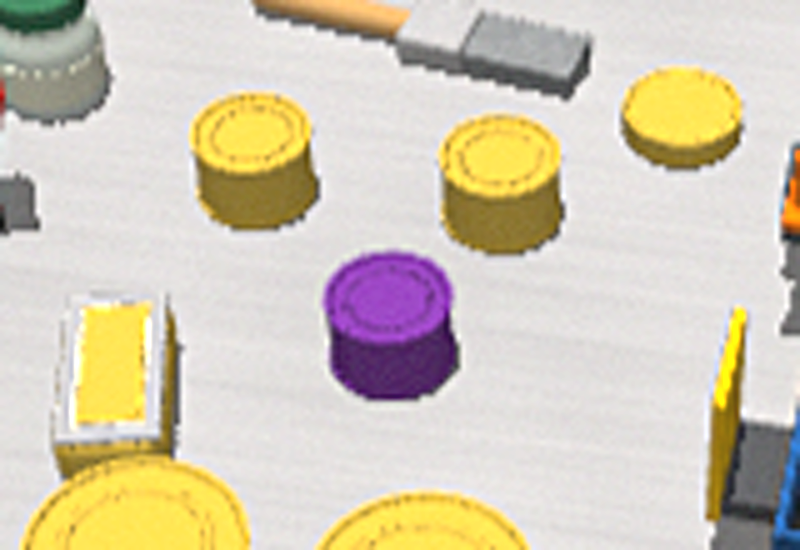

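View pics/d2.png

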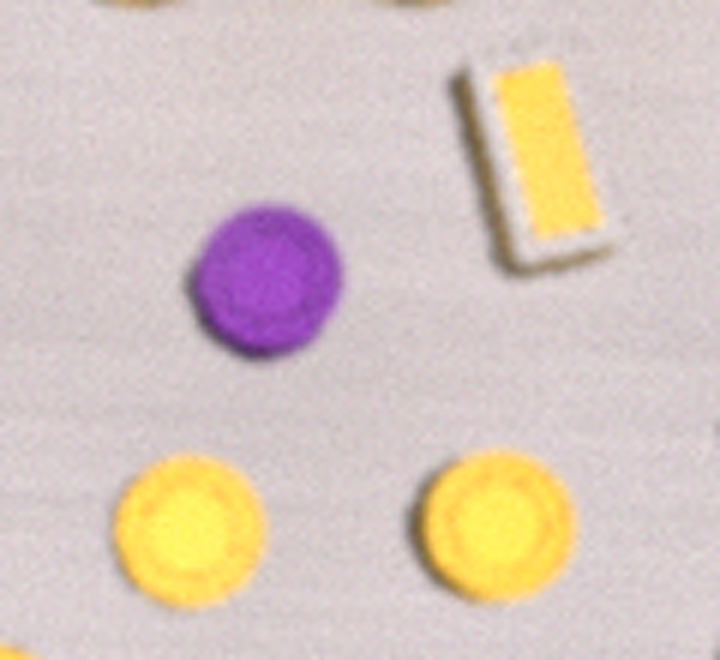

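Run:
```python
from h import *
t=snapshot('top');s=snapshot('scene')
z5=lambda u,v:((u+.5)/5-.5+160,(v+.5)/5-.5+160)
z6=lambda u,v:((u+.5)/6-.5+280,(v+.5)/6-.5+160)
for n,a,b in(('can1',z6(191,531),z5(500.5,156)),('can2',z6(498,526),z5(252,133.5))):
    print(n,ray(t,*a,.042),ray(s,*b,.042))
# tin top corners / gold panel corners, z=.034
for q in [[(497,80),(557,65),(603,227),(540,238)],]:
    Q=np.array([ray(t,*z6(*p),.034)[:2] for p in q]);print('tin top',Q.mean(0),np.degrees(np.arctan2(*(Q[0]-Q[3])[::-1])),np.degrees(np.arctan2(*(Q[1]-Q[2])[::-1])))
q=[(85,306),(150,302),(146,422),(76,424)]
Q=np.array([ray(s,*z5(*p),.034)[:2] for p in q]);print('tin scene',Q.mean(0),np.degrees(np.arctan2(*(Q[3]-Q[0])[::-1])),np.degrees(np.arctan2(*(Q[2]-Q[1])[::-1])),np.round(Q,3).tolist())
q=[(72,298),(166,296),(160,435),(58,440)]
Q=np.array([ray(s,*z5(*p),.034)[:2] for p in q]);print('tin scene outer',Q.mean(0),np.degrees(np.arctan2(*(Q[3]-Q[0])[::-1])),np.degrees(np.arctan2(*(Q[2]-Q[1])[::-1])),np.round(Q,3).tolist())
```

```text
can1 [ 0.46116886 -0.10292792  0.042     ] [ 0.46178038 -0.10243612  0.042     ]
can2 [ 0.46668798 -0.23401134  0.042     ] [ 0.46785162 -0.23411923  0.042     ]
tin top [ 0.63252921 -0.25877077] 14.637255996445802 15.020681601315117
tin scene [ 0.631444   -0.25762757] 15.254336771867383 15.925127598417227 [[0.598, -0.284], [0.589, -0.253], [0.666, -0.231], [0.673, -0.263]]
tin scene outer [ 0.63348079 -0.25705813] 14.575926260100415 15.268127647498794 [[0.594, -0.292], [0.584, -0.246], [0.672, -0.222], [0.684, -0.268]]
```

Run:
```python
from h import *
t=snapshot('top');s=snapshot('scene')
p=np.array([.4585,-.0158,.1833])
for z in(.2,.25,.3,.35,.4,.45):print(z,np.round(proj(t,p+[0,0,z]),1),np.round(proj(s,p+[0,0,z]),1))
# lid free edge in scene c5: (445,128)top
print('lid',[np.round(proj(s,[.5645+dx,.2805+.21*np.cos(np.pi-ph)+0*1, .06+.21*np.sin(ph)]),1) for ph in(1.5,1.6,1.7) for dx in(-.145,.145)])
f=cv2.imread('pics/a4.png')
cv2.imwrite('pics/s_now.png',s['frame'])
```

```text
0.2 [271.3 237.1] [297.2  74.3]
0.25 [269.8 234.4] [298.   52.1]
0.3 [268.1 231.3] [298.8  28.4]
0.35 [266.  227.6] [299.7   2.9]
0.4 [263.5 223.1] [300.7 -24.5]
0.45 [260.4 217.6] [301.8 -54.1]
lid [array([422. , 122.9]), array([427.2, 211.7]), array([431.6, 123.7]), array([439., 213.]), array([441. , 125.2]), array([450.5, 215.1])]
```

View pics/s_now.png

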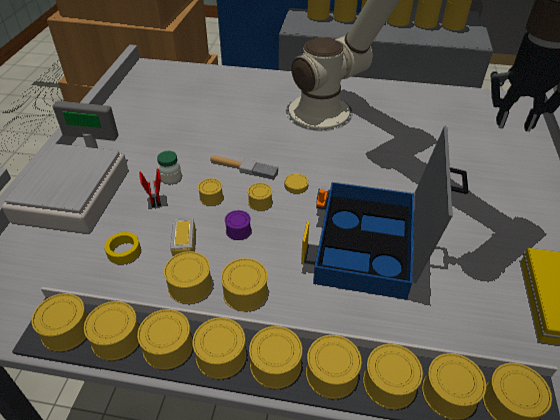

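```bash
python3 -c "
from h import *
go([.4615,-.1027,.12],-1.6)"
```

```text
shift cm (start tool axes) [  9.08 -50.97  21.77] turn [-1.000e-03 -4.000e-03 -1.568e+00] deg 89.8 shift in final axes [51.06  8.96 21.61]
```

```bash
python3 -m jog '[[[0.9,-5.1,0],[0,0,0]],[[0.9,-5.1,0],[0,0,0]],[[0.9,-5.1,0],[0,0,0]],[[0.9,-5.1,0],[0,0,0]],[[0.9,-5.1,0],[0,0,0]],[[0.9,-5.1,0],[0,0,0]],[[0.9,-5.1,0],[0,0,0]],[[0.9,-5.1,0],[0,0,0]],[[0.9,-5.1,0],[0,0,0]],[[0.9,-5.1,0],[0,0,0]]]' 8.4 40; python3 -m jog '[[[0,0,2.4],[0,0,-0.17]],[[0,0,2.4],[0,0,-0.17]],[[0,0,2.4],[0,0,-0.17]],[[0,0,2.4],[0,0,-0.17]],[[0,0,2.4],[0,0,-0.17]],[[0,0,2.4],[0,0,-0.17]],[[0,0,2.4],[0,0,-0.17]],[[0,0,2.4],[0,0,-0.17]],[[0,0,2],[0,0,-0.17]],[[0,0,0],[0,0,-0.04]]]';python3 -c "
from h import *
s=st();go([.4615,-.1027,-.017],-1.6)
d=snapshot('scene');cv2.imwrite('pics/e1.png',d['frame'])
c=[ (np.round(cv2.minAreaRect(c)[0],1),cv2.boundingRect(c)) for c in blobs(d,(15,60,60),(35,255,255),100)]; print(c[:])"
```

```text
clock: 24.35
eef_pos: [0.4623, -0.1041, 0.3374]
orientation: [-3.141, -0.002, 3.116]
wrist_force: [1.4, -0.5, -0.3]
finger_gap: 0.0839
clock: 25.6
eef_pos: [0.4612, -0.1027, 0.1234]
orientation: [3.135, -0.001, -1.596]
wrist_force: [0.2, 0.7, -0.6]
finger_gap: 0.084
t 25.6 pos [ 0.4612 -0.1027  0.1234] ori [ 3.1355e+00 -9.0000e-04 -1.5955e+00] gap 0.084 F [ 0.2  0.7 -0.6]
shift cm (start tool axes) [-1.000e-02 -1.100e-01  1.404e+01] turn [ 0.006 -0.001  0.004] deg 0.4 shift in final axes [-0.   -0.03 14.04]
[(array([457.5, 386.9]), (363, 344, 189, 76)), (array([333.4, 366.4]), (306, 334, 56, 65)), (array([275.5, 357. ]), (249, 326, 54, 63)), (array([138.6, 335. ]), (31, 293, 215, 86)), (array([244. , 284.5]), (221, 258, 47, 54)), (array([540., 296.]), (521, 248, 39, 97)), (array([122.4, 247.6]), (104, 231, 37, 34)), (array([185.2, 264.4]), (164, 222, 49, 82)), (array([304.5, 242.4]), (301, 221, 8, 44)), (array([182.1, 232. ]), (175, 220, 16, 25)), (array([259., 196.]), (247, 182, 25, 29)), (array([210.3, 191.6]), (198, 178, 26, 28)), (array([296., 183.]), (284, 173, 25, 21)), (array([225.3, 161. ]), (210, 155, 32, 13)), (array([525.6,  45.6]), (489, 26, 71, 43)), (array([255.4,  13. ]), (236, 5, 40, 18)), (array([455.6,  13.3]), (442, 0, 30, 31)), (array([427.2,  12.7]), (414, 0, 28, 29)), (array([399.5,  12.5]), (387, 0, 26, 26)), (array([311.3,  17.4]), (307, 0, 11, 36)), (array([131.7,  38.6]), (47, 0, 171, 103))]
```

View pics/e1.png

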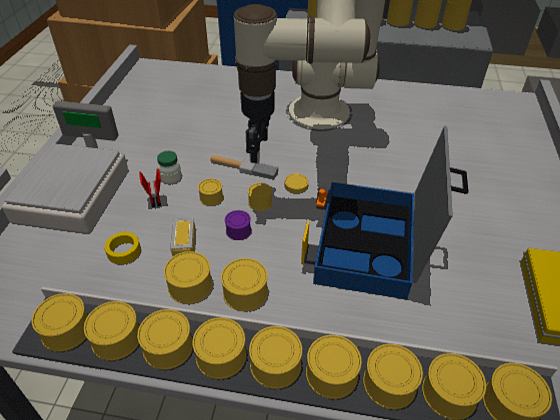

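```bash
python3 -c "
from h import *
s=snapshot('scene')
for z in (.123,.16,.38,.4,.42,.44,.46,.48,.5):print(z,np.round(proj(s,[.461,-.1027,z]),1),np.round(proj(s,[.461+.03,-.04,z]),1))
"; python3 -m jog '[[[0,-0.03,2],[0.006,0,0.004]],[[0,0,2],[0,0,0]],[[0,0,2],[0,0,0]],[[0,0,2],[0,0,0]],[[0,0,2],[0,0,0]],[[0,0,1],[0,0,0]],[[0,0,0],[0,0,0]],[[0,0,0],[0,0,0]],[[0,0,0],[0,0,0]],[[0,0,0],[0,0,0]]]';python3 -c "
from h import *
s=st();go([.4615,-.1027,-.017],-1.6)
d=snapshot('scene');big(d,'e2',220,100,320,220,7)"
```

```text
0.123 [259.  166.4] [281.9 177. ]
0.16 [258.7 154.6] [282.1 165.1]
0.38 [256.6  72.6] [283.3  82.4]
0.4 [256.3  64. ] [283.4  73.7]
0.42 [256.1  55.1] [283.5  64.7]
0.44 [255.9  46. ] [283.7  55.5]
0.46 [255.6  36.7] [283.8  46. ]
0.48 [255.4  27.1] [284.   36.2]
0.5 [255.1  17.2] [284.1  26.2]
clock: 26.95
eef_pos: [0.4636, -0.1031, 0.0165]
orientation: [-3.134, 0.0, -1.603]
wrist_force: [0.9, 0.8, -0.2]
finger_gap: 0.0839
t 26.95 pos [ 0.4636 -0.1031  0.0165] ori [-3.1344e+00  2.0000e-04 -1.6028e+00] gap 0.0839 F [ 0.9  0.8 -0.2]
shift cm (start tool axes) [-0.03  0.24  3.34] turn [-0.007  0.    -0.003] deg 0.4 shift in final axes [-0.04  0.21  3.35]
```

View pics/e2.png

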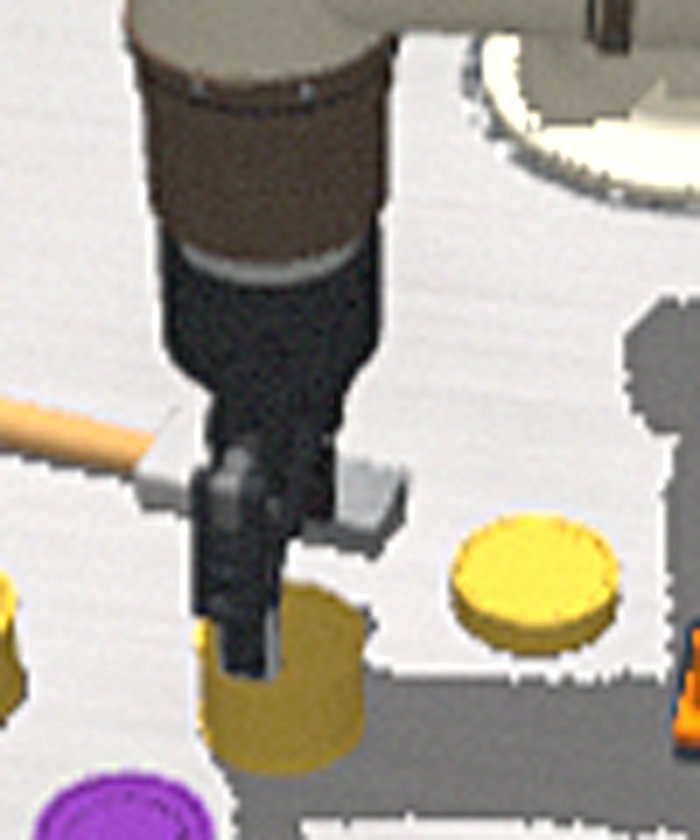

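```bash
python3 -c "
from h import *
s=snapshot('scene')
st()
for p in ([.513,-.1031,.055],[.513,-.1031,.05],[.4615,-.1027,.042],[.4635,-.1027,.0]):print(p,np.round((proj(s,p)-[220,100])*7,1))
"
```

```text
t 27.05 pos [ 0.4635 -0.1031  0.0163] ori [-3.1349e+00  1.0000e-04 -1.6029e+00] gap 0.084 F [-1.5 -0.1 -0.5]
[0.513, -0.1031, 0.055] [246.9 702.7]
[0.513, -0.1031, 0.05] [247.3 712.9]
[0.4615, -0.1027, 0.042] [277.4 635. ]
[0.4635, -0.1027, 0.0] [278.5 720.9]
```

```bash
python3 -m jog '[[[0,0.2,0.7],[-0.006,0,0]],[[0,0,0.7],[0,0,0]],[[0,0,0.7],[0,0,0]],[[0,0,0.7],[0,0,0]],[[0,0,0.7],[0,0,0]],[[0,0,0],[0,0,0]],[[0,0,0],[0,0,0]],[[0,0,0],[0,0,0]],[[0,0,0],[0,0,0]],[[0,0,0],[0,0,0]]]' ; python3 -m jog '[[[0,0,0],[0,0,0]],[[0,0,0],[0,0,0]],[[0,0,0],[0,0,0]],[[0,0,0],[0,0,0]],[[0,0,0],[0,0,0]],[[0,0,0],[0,0,0]],[[0,0,0],[0,0,0]],[[0,0,0],[0,0,0]],[[0,0,0],[0,0,0]],[[0,0,0],[0,0,0]]]' 5.5 30;python3 -c "
from h import *
s=st()
d=snapshot('scene');big(d,'e3',220,120,320,230,7)"
```

```text
clock: 28.3
eef_pos: [0.4614, -0.1031, -0.0189]
orientation: [-3.141, 0.0, -1.603]
wrist_force: [-0.5, -0.4, 0.4]
finger_gap: 0.0844
clock: 29.55
eef_pos: [0.4613, -0.1031, -0.0188]
orientation: [3.142, -0.0, -1.603]
wrist_force: [-1.4, -0.1, 5.0]
finger_gap: 0.0628
t 29.55 pos [ 0.4613 -0.1031 -0.0188] ori [ 3.1415e+00 -1.0000e-04 -1.6026e+00] gap 0.0628 F [-1.4 -0.1  5. ]
```

View pics/e3.png

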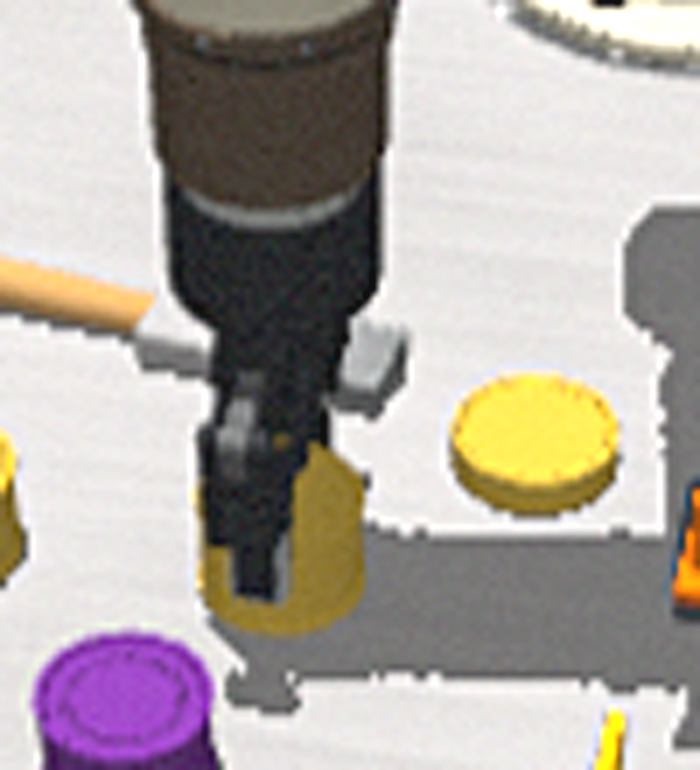

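```bash
python3 -m jog '[[[0,0,-1],[0,0,0]],[[0,0,-2],[0,0,0]],[[0,0,-3],[0,0,0]],[[0,0,-3],[0,0,0]],[[0,0,-3],[0,0,0]],[[0,0,-3],[0,0,0]],[[0,0,0],[0,0,0]],[[0,0,0],[0,0,0]],[[0,0,0],[0,0,0]],[[0,0,0],[0,0,0]]]';python3 -c "
from h import *
s=st();go([.495,.1239,.13],-1.6)
d=snapshot('scene');big(d,'e4',200,60,320,180,6)
for q in ([.507,-.103,.0],[.507,-.103,.01],[.507,-.103,.02]):print(np.round((proj(d,q)-[220,120])*7,1))"
```

```text
clock: 30.85
eef_pos: [0.4607, -0.1031, 0.1299]
orientation: [3.139, -0.0, -1.603]
wrist_force: [0.8, -0.3, -1.3]
finger_gap: 0.0624
t 30.85 pos [ 0.4607 -0.1031  0.1299] ori [ 3.1394e+00 -2.0000e-04 -1.6029e+00] gap 0.0624 F [ 0.8 -0.3 -1.3]
shift cm (start tool axes) [-2.28e+01 -2.70e+00 -2.00e-02] turn [ 0.002 -0.    -0.003] deg 0.2 shift in final axes [-2.279e+01 -2.760e+00 -1.000e-02]
[254.3 660.3]
[253.6 641. ]
[253.  621.5]
```

View pics/e4.png

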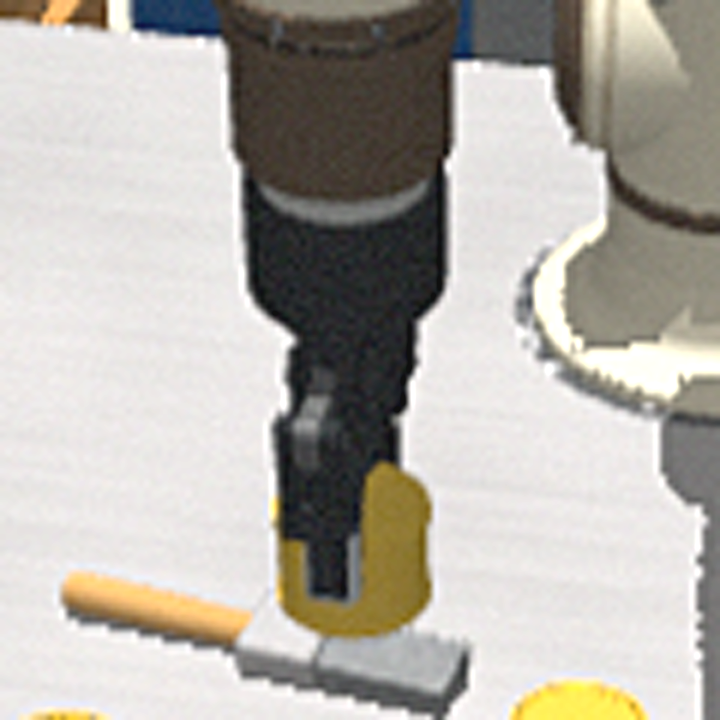

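```bash
python3 -m jog '[[[-4.56,-0.55,0],[0,0,0]],[[-4.56,-0.55,0],[0,0,0]],[[-4.56,-0.55,0],[0,0,0]],[[-4.56,-0.55,0],[0,0,0]],[[-4.56,-0.55,0],[0,0,0]],[[0,0,0],[0,0,0]],[[0,0,2],[0,0,0]],[[0,0,2],[0,0,0]],[[0,0,2],[0,0,0]],[[0,0,0],[0,0,0]]]';python3 -c "
from h import *
s=st();go([.495,.1239,-.013],-1.6)
d=snapshot('scene');big(d,'e5',290,120,420,240,6)"
```

```text
clock: 32.15
eef_pos: [0.4946, 0.1225, 0.0693]
orientation: [3.137, -0.003, -1.604]
wrist_force: [-1.0, -0.2, -0.6]
finger_gap: 0.0629
t 32.15 pos [0.4946 0.1225 0.0693] ori [ 3.1375e+00 -2.5000e-03 -1.6038e+00] gap 0.0629 F [-1.  -0.2 -0.6]
shift cm (start tool axes) [-0.16 -0.07  8.23] turn [ 0.004 -0.003 -0.004] deg 0.4 shift in final axes [-0.14 -0.04  8.23]
```

View pics/e5.png

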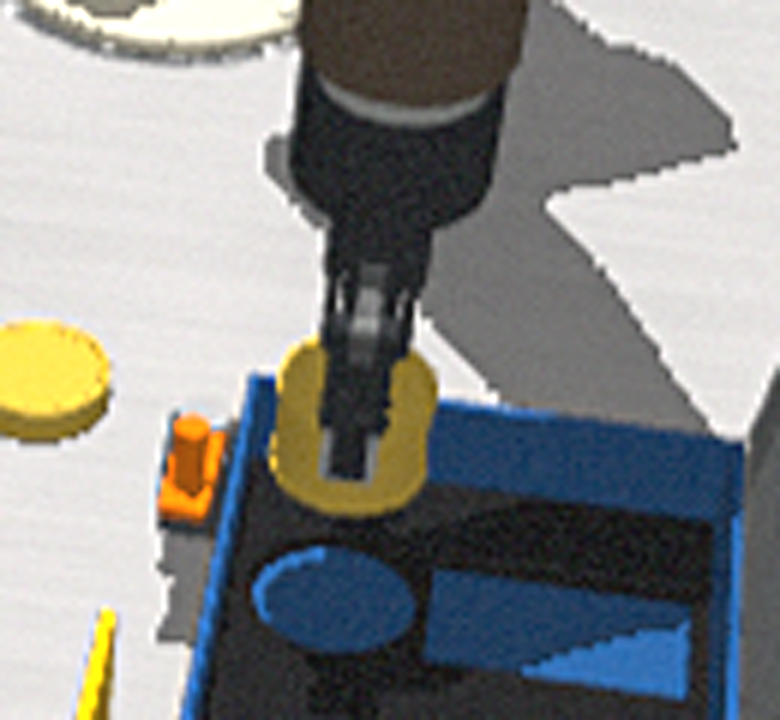

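```bash
python3 -m jog '[[[-0.15,-0.05,1.5],[0.004,-0.003,0]],[[0,0,1.5],[0,0,0]],[[0,0,1.5],[0,0,0]],[[0,0,1.5],[0,0,0]],[[0,0,0.8],[0,0,0]],[[0,0,0.5],[0,0,0]],[[0,0,0.4],[0,0,0]],[[0,0,0.3],[0,0,0]],[[0,0,0.2],[0,0,0]],[[0,0,0],[0,0,0]]]';python3 -c "
from h import *
s=st()
d=snapshot('scene');big(d,'e6',290,150,420,270,6)"
```

```text
clock: 33.45
eef_pos: [0.4969, 0.1256, -0.011]
orientation: [-3.138, 0.003, -1.603]
wrist_force: [0.1, -1.2, -1.9]
finger_gap: 0.0631
t 33.45 pos [ 0.4969  0.1256 -0.011 ] ori [-3.1375e+00  3.0000e-03 -1.6028e+00] gap 0.0631 F [ 0.1 -1.2 -1.9]
```

View pics/e6.png

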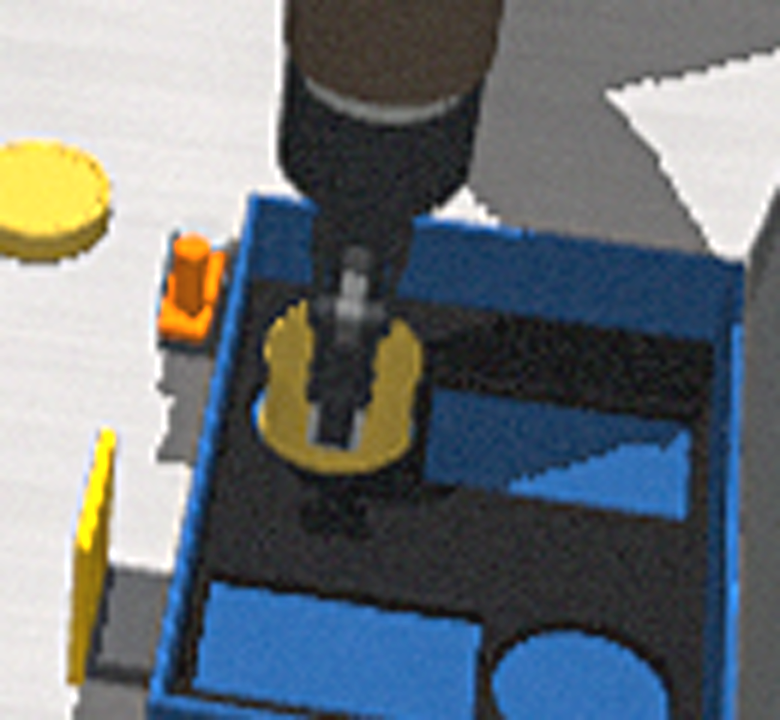

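```bash
python3 -m jog '[[[0.1,0.15,0],[0,0,0]],[[0,0,0],[0,0,0]],[[0,0,0.1],[0,0,0]],[[0,0,0.1],[0,0,0]],[[0,0,0],[0,0,0]],[[0,0,0],[0,0,0]],[[0,0,0],[0,0,0]],[[0,0,0],[0,0,0]],[[0,0,0],[0,0,0]],[[0,0,0],[0,0,0]]]';python3 -c "
from h import *
s=st()"
```

```text
clock: 34.75
eef_pos: [0.4954, 0.1247, -0.0131]
orientation: [-3.138, 0.003, -1.603]
wrist_force: [-0.2, -0.8, -1.4]
finger_gap: 0.0627
t 34.75 pos [ 0.4954  0.1247 -0.0131] ori [-3.1376e+00  3.0000e-03 -1.6028e+00] gap 0.0627 F [-0.2 -0.8 -1.4]
```

```bash
python3 -m jog '[[[0,0,0.1],[0,0,0]],[[0,0,0.1],[0,0,0]],[[0,0,0],[0,0,0]],[[0,0,0],[0,0,0]],[[0,0,0],[0,0,0]],[[0,0,0],[0,0,0]],[[0,0,0],[0,0,0]],[[0,0,0],[0,0,0]],[[0,0,0],[0,0,0]],[[0,0,0],[0,0,0]]]';python3 -m jog '[[[0,0,0],[0,0,0]],[[0,0,0],[0,0,0]],[[0,0,0],[0,0,0]],[[0,0,0],[0,0,0]],[[0,0,-1],[0,0,0]],[[0,0,-2],[0,0,0]],[[0,0,-3],[0,0,0]],[[0,0,-4],[0,0,0]],[[0,0,-4],[0,0,0]],[[0,0,0],[0,0,0]]]' 7.8; python3 -c "
from h import *
s=st();go([.4672,-.2341,.127],-1.6)
d=snapshot('scene');big(d,'e7',290,150,420,270,6)
for c in blobs(d,(15,60,60),(35,255,255),100):
  b=cv2.boundingRect(c)
  if 150<b[1]<240 and b[2]<50:print(b)"
```

```text
clock: 36.0
eef_pos: [0.4955, 0.1248, -0.0137]
orientation: [-3.137, 0.003, -1.602]
wrist_force: [-3.0, 0.0, 9.5]
finger_gap: 0.0628
clock: 37.25
eef_pos: [0.4971, 0.1254, 0.1291]
orientation: [-3.13, 0.007, -1.602]
wrist_force: [-0.1, 0.2, 0.1]
finger_gap: 0.0782
t 37.25 pos [0.4971 0.1254 0.1291] ori [-3.1298  0.0074 -1.6021] gap 0.0782 F [-0.1  0.2  0.1]
shift cm (start tool axes) [36.03  1.86 -0.07] turn [-0.012  0.007 -0.002] deg 0.8 shift in final axes [36.02  1.94  0.21]
(104, 231, 37, 34)
(164, 222, 49, 82)
(301, 221, 8, 44)
(175, 220, 16, 25)
(333, 200, 27, 29)
(198, 178, 25, 28)
(284, 173, 25, 21)
(210, 155, 32, 12)
```

View pics/e7.png

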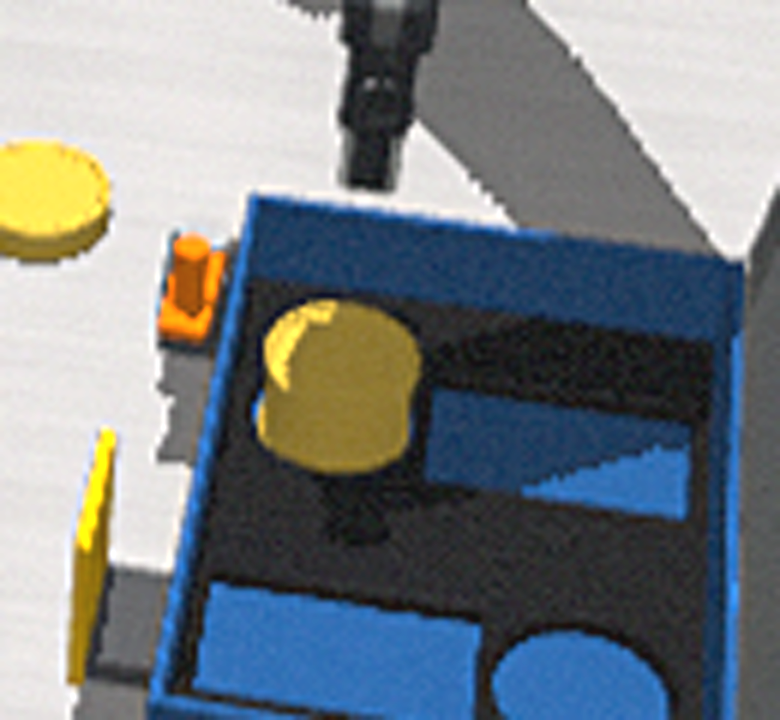

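```bash
python3 -m jog '[[[6,0.3,0],[-0.012,0.007,0]],[[6,0.33,0],[0,0,0]],[[6,0.33,0],[0,0,0]],[[6,0.33,0],[0,0,0]],[[6,0.33,0],[0,0,0]],[[6,0.33,0],[0,0,0]],[[0,0,1.5],[0,0,0]],[[0,0,2],[0,0,0]],[[0,0,2],[0,0,0]],[[0,0,0],[0,0,0]]]' 8.4 30;python3 -c "
from h import *
s=st();go([.4672,-.2341,-.027],-1.6)"
```

```text
clock: 38.55
eef_pos: [0.4612, -0.2339, 0.0686]
orientation: [3.127, -0.003, -1.602]
wrist_force: [0.5, -0.4, -0.5]
finger_gap: 0.0841
t 38.55 pos [ 0.4612 -0.2339  0.0686] ori [ 3.1273e+00 -2.7000e-03 -1.6023e+00] gap 0.0841 F [ 0.5 -0.4 -0.5]
shift cm (start tool axes) [-0.03 -0.74  9.55] turn [ 0.014 -0.003 -0.002] deg 0.8 shift in final axes [-0.   -0.6   9.56]
```

```bash
python3 -m jog '[[[0,-0.6,2],[0.013,-0.003,0]],[[0,0,1.5],[0,0,0]],[[0,0,1.5],[0,0,0]],[[0,0,1],[0,0,0]],[[0,0,1],[0,0,0]],[[0,0,0],[0,0,0]],[[0,0,0],[0,0,0]],[[0,0,0],[0,0,0]],[[0,0,0],[0,0,0]],[[0,0,0],[0,0,0]]]';python3 -c "
from h import *
s=st();go([.4672,-.2341,-.027],-1.6)"
```

```text
clock: 39.8
eef_pos: [0.4696, -0.2355, 0.0012]
orientation: [-3.136, -0.001, -1.603]
wrist_force: [-0.1, 1.1, 1.3]
finger_gap: 0.0841
t 39.8 pos [ 0.4696 -0.2355  0.0012] ori [-3.1361e+00 -1.1000e-03 -1.6028e+00] gap 0.0841 F [-0.1  1.1  1.3]
shift cm (start tool axes) [-0.13  0.26  2.82] turn [-0.005 -0.001 -0.003] deg 0.4 shift in final axes [-0.13  0.24  2.82]
```

```bash
python3 -m jog '[[[-0.13,0.24,0.7],[-0.005,0,0]],[[0,0,0.7],[0,0,0]],[[0,0,0.7],[0,0,0]],[[0,0,0.6],[0,0,0]],[[0,0,0],[0,0,0]],[[0,0,0],[0,0,0]],[[0,0,0],[0,0,0]],[[0,0,0],[0,0,0]],[[0,0,0],[0,0,0]],[[0,0,0],[0,0,0]]]'; python3 -m jog '[[[0,0,0],[0,0,0]],[[0,0,0],[0,0,0]],[[0,0,0],[0,0,0]],[[0,0,0],[0,0,0]],[[0,0,0],[0,0,0]],[[0,0,0],[0,0,0]],[[0,0,0],[0,0,0]],[[0,0,0],[0,0,0]],[[0,0,0],[0,0,0]],[[0,0,0],[0,0,0]]]' 5.5 30;python3 -c "
from h import *
s=st();d=snapshot('scene');big(d,'f1',170,120,280,230,6);big(d,'f1b',300,170,420,290,6)"
```

```text
clock: 41.05
eef_pos: [0.4672, -0.2341, -0.0259]
orientation: [-3.141, -0.001, -1.603]
wrist_force: [-0.8, -1.1, -0.5]
finger_gap: 0.084
clock: 42.3
eef_pos: [0.4671, -0.2341, -0.0258]
orientation: [3.141, -0.001, -1.603]
wrist_force: [-1.5, 0.9, 5.8]
finger_gap: 0.0634
t 42.3 pos [ 0.4671 -0.2341 -0.0258] ori [ 3.1414e+00 -1.0000e-03 -1.6026e+00] gap 0.0634 F [-1.5  0.9  5.8]
```

View pics/f1.png

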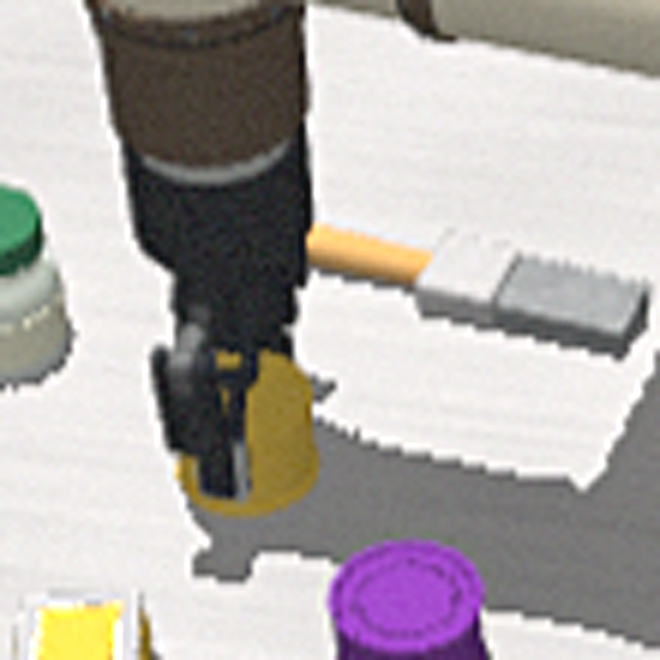

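View pics/f1b.png

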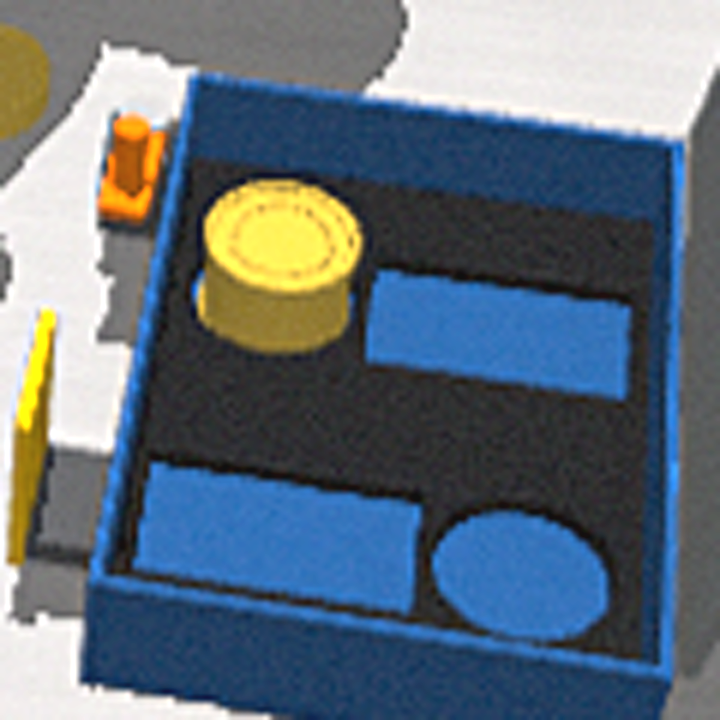

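```bash
python3 -m jog '[[[0,0,-1],[0,0,0]],[[0,0,-2],[0,0,0]],[[0,0,-3],[0,0,0]],[[0,0,-4],[0,0,0]],[[0,0,-4],[0,0,0]],[[0,0,-3],[0,0,0]],[[0,0,0],[0,0,0]],[[0,0,0],[0,0,0]],[[0,0,0],[0,0,0]],[[0,0,0],[0,0,0]]]';python3 -c "
from h import *
s=st();go([.6282,.2303,.14],-1.6)"
```

```text
clock: 43.6
eef_pos: [0.4665, -0.2338, 0.1428]
orientation: [3.139, -0.001, -1.603]
wrist_force: [-0.1, -0.7, -1.6]
finger_gap: 0.0631
t 43.6 pos [ 0.4665 -0.2338  0.1428] ori [ 3.1392e+00 -6.0000e-04 -1.6028e+00] gap 0.0631 F [-0.1 -0.7 -1.6]
shift cm (start tool axes) [-46.9  -14.67   0.22] turn [ 0.002 -0.001 -0.003] deg 0.2 shift in final axes [-46.86 -14.8    0.28]
```

```bash
python3 -m jog '[[[-5.2,-1.64,0],[0,0,0]],[[-5.2,-1.64,0],[0,0,0]],[[-5.2,-1.64,0],[0,0,0]],[[-5.2,-1.64,0],[0,0,0]],[[-5.2,-1.64,0],[0,0,0]],[[-5.2,-1.64,0],[0,0,0]],[[-5.2,-1.64,0],[0,0,0]],[[-5.2,-1.64,0],[0,0,0]],[[-5.2,-1.64,0],[0,0,0]],[[0,0,0],[0,0,0]]]';python3 -c "
from h import *
s=st();go([.6282,.2303,-.02],-1.6)
d=snapshot('scene');cv2.imwrite('pics/f2.png',d['frame'])"
```

```text
clock: 44.85
eef_pos: [0.6301, 0.2327, 0.1414]
orientation: [3.14, -0.002, -1.599]
wrist_force: [-1.0, -0.2, -2.9]
finger_gap: 0.063
t 44.85 pos [0.6301 0.2327 0.1414] ori [ 3.1404e+00 -1.6000e-03 -1.5989e+00] gap 0.063 F [-1.  -0.2 -2.9]
shift cm (start tool axes) [ 0.22  0.16 16.14] turn [ 0.001 -0.002  0.001] deg 0.1 shift in final axes [ 0.24  0.18 16.14]
```

View pics/f2.png

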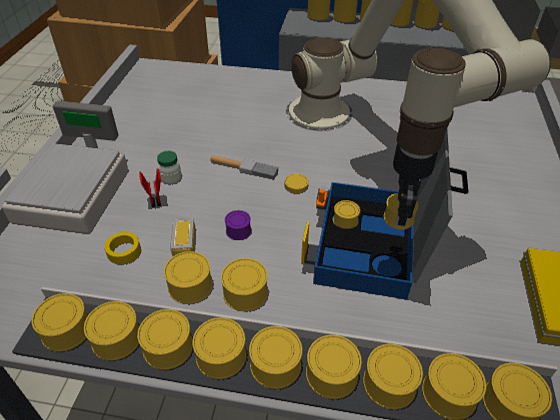

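```bash
python3 -c "
from h import *
s=arm.observe();j=s['joints'][0];print(s['joints'])
d=snapshot('scene');big(d,'f3',390,30,560,150,4)
dirn=np.array([-np.sin(j),np.cos(j),0]);p=s['eef_pos']
for L in (.04,.06,.08,.1,.13):
  print(L,[ (np.round((proj(d,p+dirn*L+np.array([.018,0,z]))-[390,30])*4,0).tolist()) for z in (.25,.27,.29,.31)], np.round((p+dirn*L)[:2],3))
"
```

```text
[ 5.92325322e-01  5.00462644e-01  5.58406096e-02  5.97895990e-04
 -1.12946263e+00 -6.22318315e-01]
0.04 [[195.0, 401.0], [205.0, 363.0], [216.0, 324.0], [227.0, 284.0]] [0.607 0.264]
0.06 [[231.0, 390.0], [242.0, 353.0], [254.0, 314.0], [265.0, 274.0]] [0.596 0.28 ]
0.08 [[267.0, 380.0], [279.0, 343.0], [291.0, 304.0], [303.0, 264.0]] [0.585 0.297]
0.1 [[303.0, 370.0], [315.0, 333.0], [327.0, 294.0], [340.0, 254.0]] [0.573 0.314]
0.13 [[355.0, 355.0], [368.0, 318.0], [381.0, 279.0], [394.0, 240.0]] [0.557 0.338]
```

View pics/f3.png

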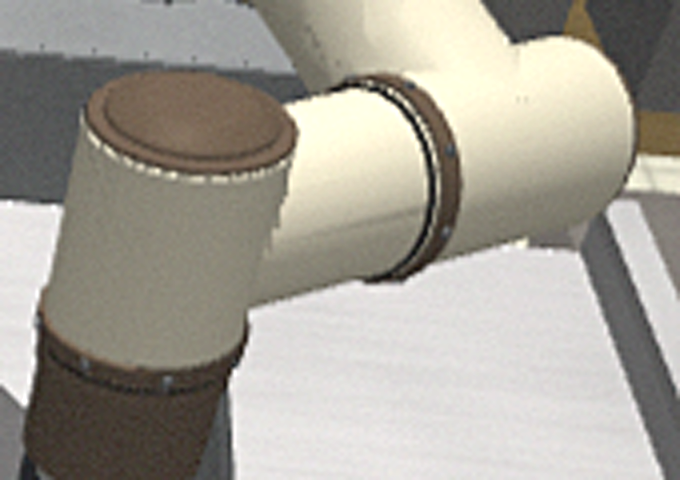

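```bash
python3 -m jog '[[[0.22,0.16,2],[0,0,0]],[[0,0,2],[0,0,0]],[[0,0,2],[0,0,0]],[[0,0,2],[0,0,0]],[[0,0,2],[0,0,0]],[[0,0,2],[0,0,0]],[[0,0,1],[0,0,0]],[[0,0,0],[0,0,0]],[[0,0,0],[0,0,0]],[[0,0,0],[0,0,0]]]';python3 -c "
from h import *
s=st();go([.6282,.2303,-.016],-1.6);print(np.round(s['joint_efforts'],1))
d=snapshot('scene');big(d,'f4',370,90,510,220,5);big(d,'f5',300,170,420,290,6)"
```

```text
clock: 46.2
eef_pos: [0.6285, 0.2271, 0.0146]
orientation: [-3.14, -0.0, -1.603]
wrist_force: [-0.2, -0.2, -2.2]
finger_gap: 0.0634
t 46.2 pos [0.6285 0.2271 0.0146] ori [-3.1400e+00 -1.0000e-04 -1.6027e+00] gap 0.0634 F [-0.2 -0.2 -2.2]
shift cm (start tool axes) [-0.32  0.05  3.06] turn [-0.002 -0.    -0.003] deg 0.2 shift in final axes [-0.32  0.04  3.06]
[ -0.1 -48.   16.1   3.7  -0.    0. ]
```

View pics/f4.png

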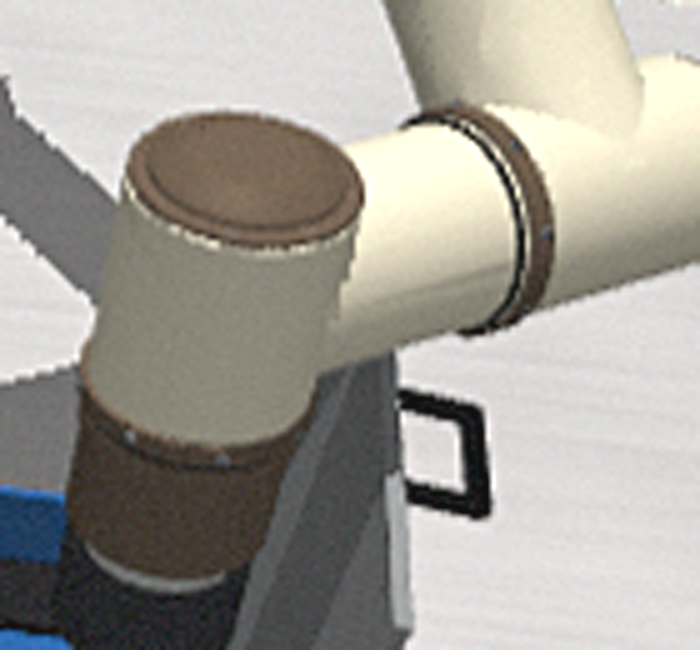

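View pics/f5.png

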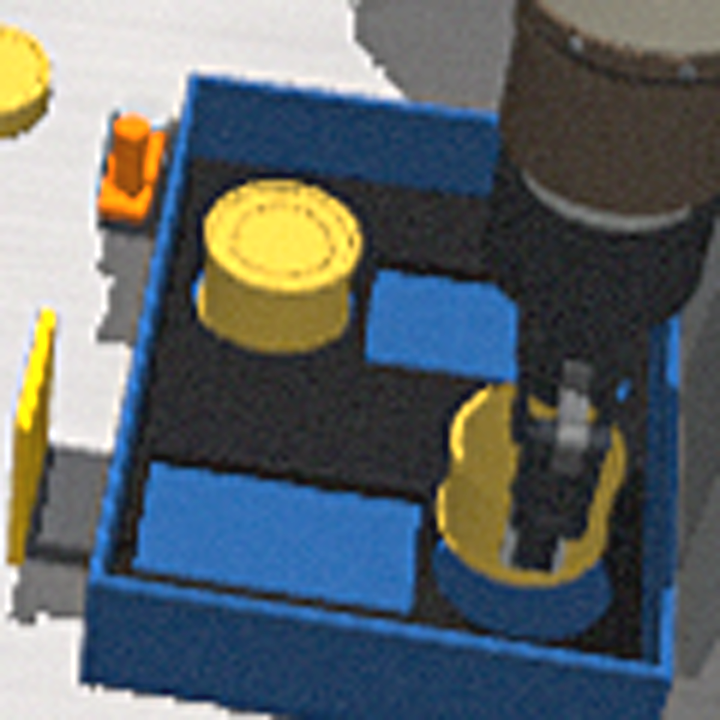

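```bash
python3 -m jog '[[[-0.27,0.05,0.7],[0,0,0]],[[0,0,0.7],[0,0,0]],[[0,0,0.6],[0,0,0]],[[0,0,0.4],[0,0,0]],[[0,0,0.3],[0,0,0]],[[0,0,0.2],[0,0,0]],[[0,0,0],[0,0,0]],[[0,0,0],[0,0,0]],[[0,0,0],[0,0,0]],[[0,0,0],[0,0,0]]]';python3 -c "
from h import *
s=st();go([.6282,.2303,-.016],-1.6);print(np.round(s['joint_efforts'],1))
d=snapshot('scene');big(d,'f6',300,170,470,290,4.5);big(d,'f7',370,90,510,220,5)"
```

```text
clock: 47.5
eef_pos: [0.6276, 0.2295, -0.0153]
orientation: [-3.141, -0.001, -1.603]
wrist_force: [0.1, -1.4, -2.3]
finger_gap: 0.0629
t 47.5 pos [ 0.6276  0.2295 -0.0153] ori [-3.1414e+00 -9.0000e-04 -1.6028e+00] gap 0.0629 F [ 0.1 -1.4 -2.3]
shift cm (start tool axes) [-0.08 -0.06  0.07] turn [-0.    -0.001 -0.003] deg 0.2 shift in final axes [-0.08 -0.06  0.07]
[ -0.  -49.   15.3   3.5  -0.    0. ]
```

View pics/f6.png

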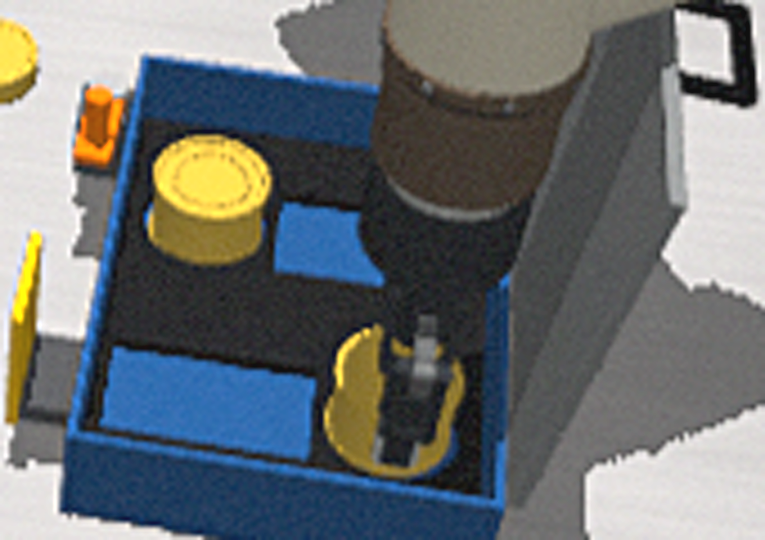

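View pics/f7.png

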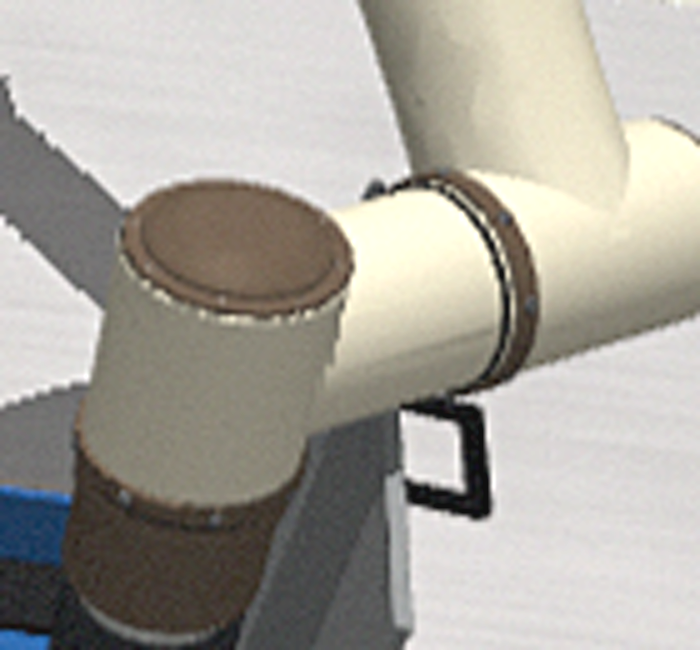

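```bash
python3 -m jog '[[[-0.1,-0.06,0],[0,0,0]],[[0,0,0],[0,0,0]],[[0,0,0],[0,0,0]],[[0,0,0],[0,0,0]],[[0,0,0],[0,0,0]],[[0,0,0],[0,0,0]],[[0,0,0],[0,0,0]],[[0,0,0],[0,0,0]],[[0,0,0],[0,0,0]],[[0,0,0],[0,0,0]]]';python3 -m jog '[[[0,0,0],[0,0,0]],[[0,0,0],[0,0,0]],[[0,0,0],[0,0,0]],[[0,0,0],[0,0,0]],[[0,0,-1],[0,0,0]],[[0,0,-2],[0,0,0]],[[0,0,-3],[0,0,0]],[[0,0,-4],[0,0,0]],[[0,0,-5],[0,0,0]],[[0,0,0],[0,0,0]]]' 7.8; python3 -c "
from h import *
s=st();go([.6325,-.2578,.12],-1.6)
d=snapshot('scene');big(d,'f8',300,170,470,290,4.5);big(d,'f9',160,170,280,250,5)"
```

```text
clock: 48.8
eef_pos: [0.6282, 0.2304, -0.0155]
orientation: [3.142, -0.001, -1.603]
wrist_force: [0.0, -0.7, -1.3]
finger_gap: 0.063
clock: 50.05
eef_pos: [0.6313, 0.2321, 0.1413]
orientation: [-3.131, 0.005, -1.602]
wrist_force: [0.3, 0.6, -0.9]
finger_gap: 0.078
t 50.05 pos [0.6313 0.2321 0.1413] ori [-3.131   0.0047 -1.602 ] gap 0.078 F [ 0.3  0.6 -0.9]
shift cm (start tool axes) [48.97 -1.63  1.91] turn [-0.011  0.005 -0.002] deg 0.7 shift in final axes [48.96 -1.55  2.13]
```

View pics/f8.png

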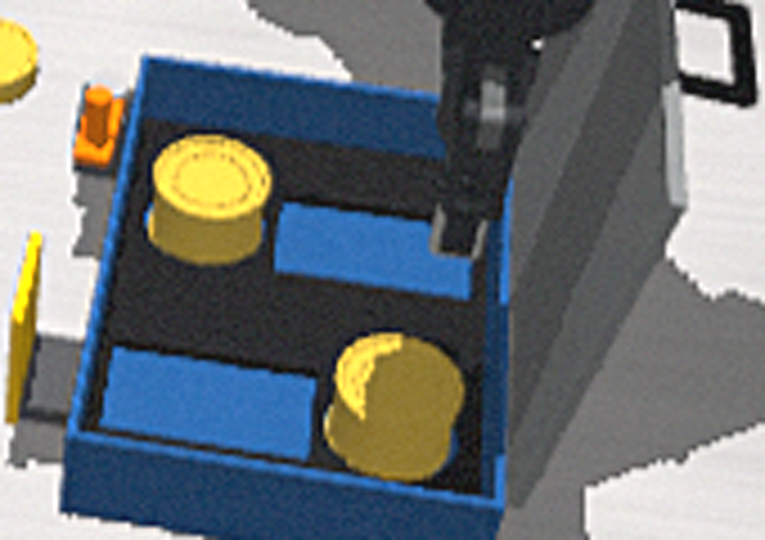

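View pics/f9.png

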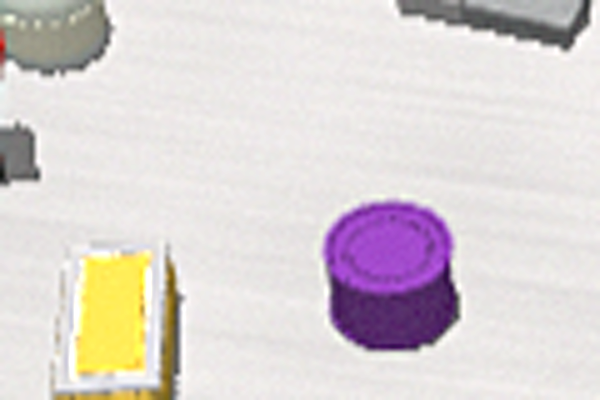

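```bash
cat >> h.py <<'E'
def gog(pc,yaw,pitch,dist,s=None):
    "grip point pc (world), tool-down yaw then pitch about tool y; dist from TCP back to grip point"
    s=s or arm.observe();A=R.from_euler('xyz',s['orientation']);B=R.from_euler('xyz',[np.pi,0,yaw])*R.from_rotvec([0,pitch,0])
    p=np.array(pc)+dist*B.apply([0,0,1]);d=p-s['eef_pos']
    print('tcp target',np.round(p,4),'shift start axes',np.round(A.inv().apply(d)*100,2),'final axes',np.round(B.inv().apply(d)*100,2),'turn',np.round((A.inv()*B).as_rotvec(),3))
E
python3 -m jog '[[[5.5,-0.18,0],[0,0,0]],[[5.5,-0.18,0],[0,0,0]],[[5.5,-0.18,0],[0,0,0]],[[5.5,-0.18,0],[0,0,0]],[[5.5,-0.18,0],[0,0,0]],[[5.5,-0.18,0],[0,0,0]],[[5.5,-0.18,0],[0,0,0]],[[5.5,-0.18,0],[0,0,0]],[[5,-0.18,0],[0,0,0]],[[0,0,0],[0,0,0]]]' 8;python3 -m jog '[[[0,0,0],[0,0,0.16]],[[0,0,0],[0,0,0.16]],[[0,0,0],[0,0,0.16]],[[0,0,0],[0,0,0.16]],[[0,0,0],[0,0,0.16]],[[0,0,0],[0,0,0.16]],[[0,0,0],[0,0,0.16]],[[0,0,0],[0,0,0.16]],[[0,0,0],[0,-0.12,0]],[[0,0,0],[0,0,0]]]';python3 -c "
from h import *
s=st();gog([.6325,-.2578,.10],np.radians(-165),-.12,.054);gog([.6325,-.2578,.026],np.radians(-165),-.12,.054)
d=snapshot('top');big(d,'g1',260,130,400,260,5)
d=snapshot('scene');big(d,'g2',300,170,470,290,4.5)"
```

```text
clock: 51.35
eef_pos: [0.6271, -0.2629, 0.1331]
orientation: [3.139, -0.001, -1.608]
wrist_force: [-0.4, 0.4, 0.6]
finger_gap: 0.0803
clock: 52.6
eef_pos: [0.6269, -0.2588, 0.1347]
orientation: [3.141, 0.118, -2.883]
wrist_force: [-0.1, -0.6, 1.4]
finger_gap: 0.08
t 52.6 pos [ 0.6269 -0.2588  0.1347] ori [ 3.1411  0.1184 -2.8832] gap 0.08 F [-0.1 -0.6  1.4]
tcp target [ 0.6387 -0.2561  0.0464] shift start axes [-0.16 -0.05  8.91] final axes [-0.14 -0.05  8.91] turn [ 0.    -0.002 -0.003]
tcp target [ 0.6387 -0.2561 -0.0276] shift start axes [ 0.72 -0.05 16.26] final axes [ 0.74 -0.05 16.26] turn [ 0.    -0.002 -0.003]
```

View pics/g2.png

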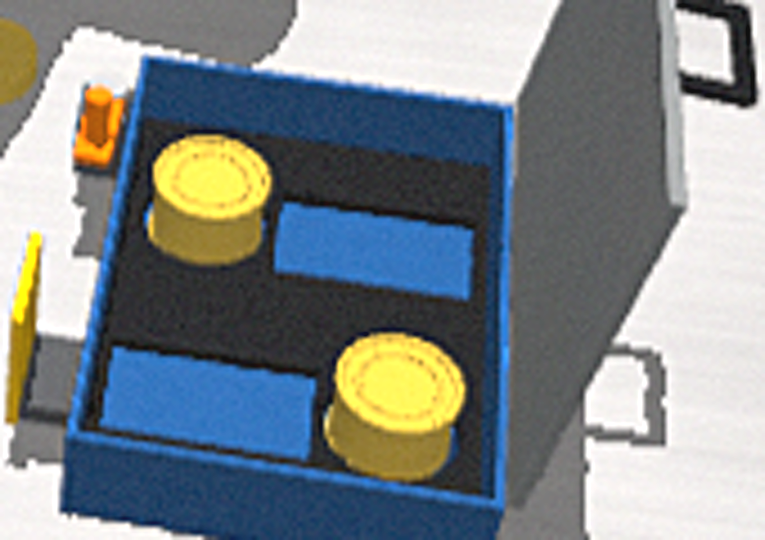

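View pics/g1.png

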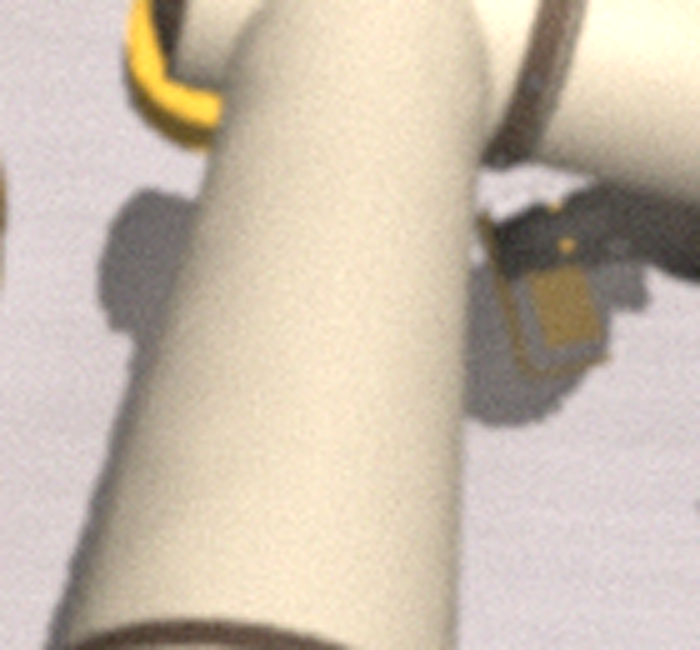

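```bash
python3 -m jog '[[[0.2,0,3],[0,0,0]],[[0.2,0,3],[0,0,0]],[[0.2,0,3],[0,0,0]],[[0.12,0,2],[0,0,0]],[[0,0,2],[0,0,0]],[[0,0,0],[0,0,0]],[[0,0,0],[0,0,0]],[[0,0,0],[0,0,0]],[[0,0,0],[0,0,0]],[[0,0,0],[0,0,0]]]' 7.6 30;python3 -c "
from h import *
s=st();gog([.6325,-.2578,.026],np.radians(-165),-.12,.054)
d=snapshot('scene');big(d,'g3',130,140,250,260,6)"
```

```text
clock: 53.95
eef_pos: [0.637, -0.2577, 0.0057]
orientation: [-3.14, 0.12, -2.883]
wrist_force: [-0.1, -0.5, -0.7]
finger_gap: 0.0762
t 53.95 pos [ 0.637  -0.2577  0.0057] ori [-3.1403  0.1205 -2.8827] gap 0.0762 F [-0.1 -0.5 -0.7]
tcp target [ 0.6387 -0.2561 -0.0276] shift start axes [0.19 0.11 3.33] final axes [0.19 0.11 3.33] turn [-0.002  0.    -0.003]
```

View pics/g3.png

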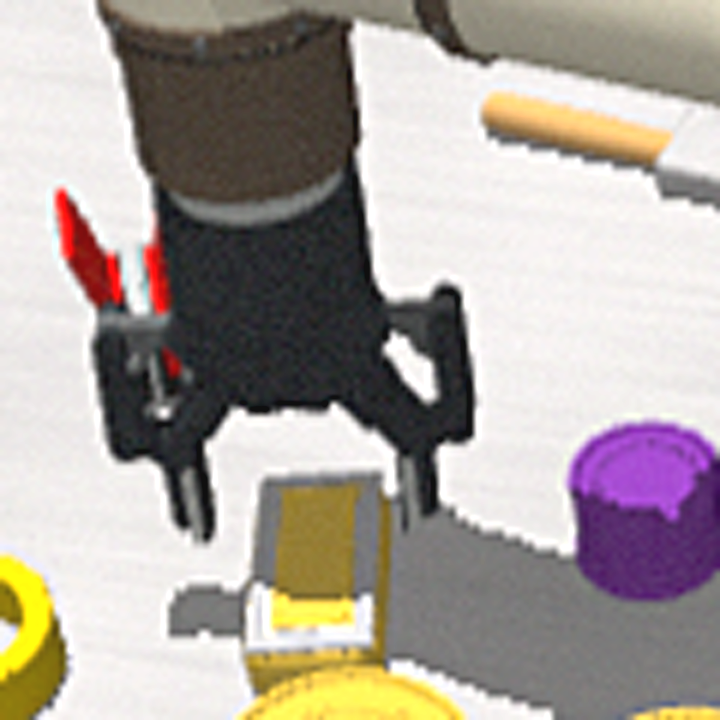

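```bash
python3 -m jog '[[[0.19,0.1,0.8],[0,0,0]],[[0,0,0.8],[0,0,0]],[[0,0,0.8],[0,0,0]],[[0,0,0.8],[0,0,0]],[[0,0,0.1],[0,0,0]],[[0,0,0],[0,0,0]],[[0,0,0],[0,0,0]],[[0,0,0],[0,0,0]],[[0,0,0],[0,0,0]],[[0,0,0],[0,0,0]]]';python3 -m jog '[[[0,0,0],[0,0,0]],[[0,0,0],[0,0,0]],[[0,0,0],[0,0,0]],[[0,0,0],[0,0,0]],[[0,0,0],[0,0,0]],[[0,0,0],[0,0,0]],[[0,0,0],[0,0,0]],[[0,0,0],[0,0,0]],[[0,0,0],[0,0,0]],[[0,0,0],[0,0,0]]]' 4.5 35;python3 -c "
from h import *
s=st()
d=snapshot('scene');big(d,'g4',130,140,250,260,6)"
```

```text
clock: 55.25
eef_pos: [0.6386, -0.2562, -0.0278]
orientation: [-3.141, 0.12, -2.883]
wrist_force: [0.5, 0.6, 0.1]
finger_gap: 0.0763
clock: 56.5
eef_pos: [0.6388, -0.2563, -0.0276]
orientation: [-3.14, 0.12, -2.883]
wrist_force: [-0.2, -0.4, 4.1]
finger_gap: 0.053
t 56.5 pos [ 0.6388 -0.2563 -0.0276] ori [-3.1403  0.1202 -2.8826] gap 0.053 F [-0.2 -0.4  4.1]
```

View pics/g4.png

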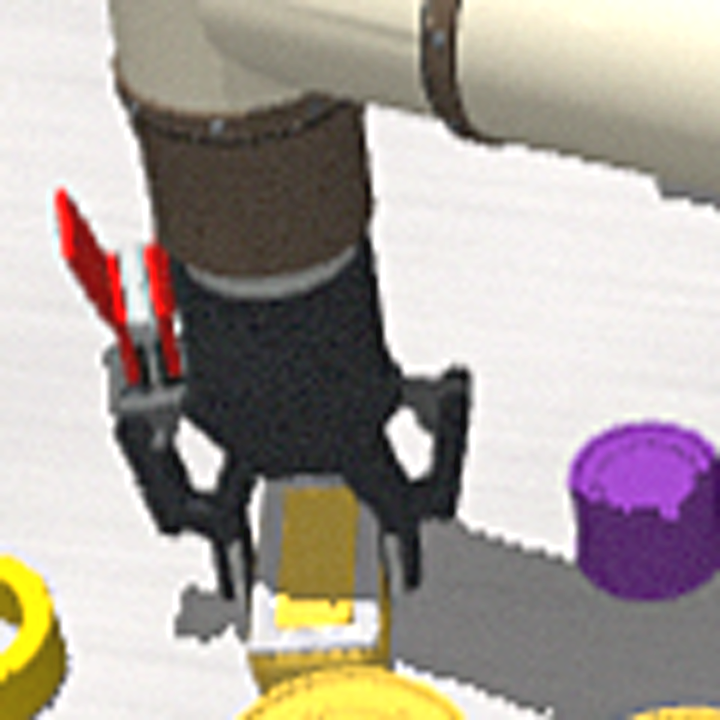

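```bash
python3 -m jog '[[[0,0,-1],[0,0,0]],[[0,0,-2],[0,0,0]],[[0,0,-3],[0,0,0]],[[0,0,-3],[0,0,0]],[[0,0,-3],[0,0,0]],[[0,0,-3],[0,0,0]],[[0,0,0],[0,0,0]],[[0,0,0],[0,0,0]],[[0,0,0],[0,0,0]],[[0,0,0],[0,0,0]]]';python3 -c "
from h import *
s=st();gog([.6252,.1355,.176],np.radians(-91.67),-.12,.054)
d=snapshot('scene');big(d,'g5',130,100,250,220,6)"
```

```text
clock: 57.8
eef_pos: [0.6207, -0.2604, 0.1197]
orientation: [3.141, 0.118, -2.883]
wrist_force: [-0.2, -0.1, -1.3]
finger_gap: 0.0532
t 57.8 pos [ 0.6207 -0.2604  0.1197] ori [ 3.1415  0.1177 -2.8828] gap 0.0532 F [-0.2 -0.1 -1.3]
tcp target [0.6254 0.142  0.1224] shift start axes [-10.71  38.78   1.  ] final axes [-39.98   0.7    4.55] turn [-0.152 -0.002 -1.274]
```

View pics/g5.png

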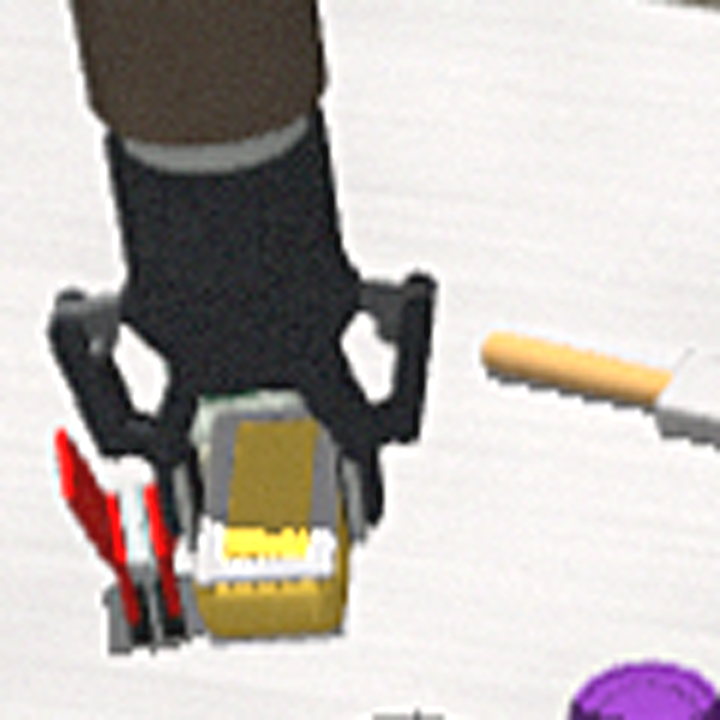

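```bash
python3 -m jog '[[[0,0,0],[-0.019,0,-0.159]],[[0,0,0],[-0.019,0,-0.159]],[[0,0,0],[-0.019,0,-0.159]],[[0,0,0],[-0.019,0,-0.159]],[[0,0,0],[-0.019,0,-0.159]],[[0,0,0],[-0.019,0,-0.159]],[[0,0,0],[-0.019,0,-0.159]],[[0,0,0],[-0.019,0,-0.161]],[[0,0,0],[0,0,0]],[[0,0,0],[0,0,0]]]';python3 -m jog '[[[-5,0.08,0.57],[0,0,0]],[[-5,0.08,0.57],[0,0,0]],[[-5,0.08,0.57],[0,0,0]],[[-5,0.08,0.57],[0,0,0]],[[-5,0.08,0.57],[0,0,0]],[[-5,0.08,0.57],[0,0,0]],[[-5,0.08,0.57],[0,0,0]],[[-5,0.08,0.57],[0,0,0]],[[0,0,0],[0,0,0]],[[0,0,0],[0,0,0]]]';python3 -c "
from h import *
s=st();gog([.6252,.1355,.06],np.radians(-91.67),-.12,.054)
d=snapshot('scene');cv2.imwrite('pics/g6.png',d['frame'])"
```

```text
clock: 59.1
eef_pos: [0.6211, -0.2605, 0.1207]
orientation: [-3.141, 0.118, -1.602]
wrist_force: [-0.8, 0.9, -1.7]
finger_gap: 0.0537
clock: 60.35
eef_pos: [0.6262, 0.1418, 0.1229]
orientation: [-3.141, 0.118, -1.6]
wrist_force: [0.2, -0.4, -2.1]
finger_gap: 0.0533
t 60.35 pos [0.6262 0.1418 0.1229] ori [-3.1407  0.1179 -1.6001] gap 0.0533 F [ 0.2 -0.4 -2.1]
tcp target [0.6254 0.142  0.0064] shift start axes [ 1.36  0.09 11.57] final axes [ 1.38  0.08 11.57] turn [-0.001 -0.002 -0.   ]
```

View pics/g6.png

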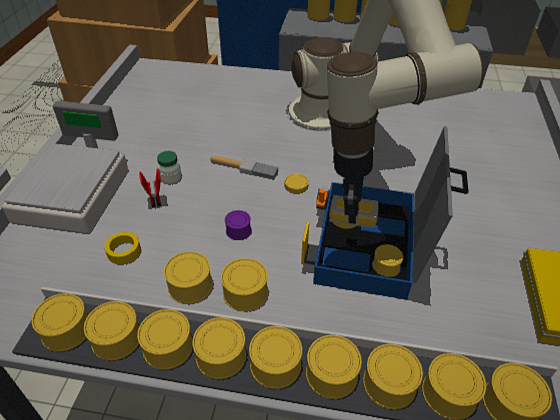

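```bash
python3 -m jog '[[[0.2,0.08,1.8],[0,0,0]],[[0.2,0,1.8],[0,0,0]],[[0.2,0,1.8],[0,0,0]],[[0.2,0,1.8],[0,0,0]],[[0.2,0,1.8],[0,0,0]],[[0.2,0,1.6],[0,0,0]],[[0.16,0,1],[0,0,0]],[[0,0,0],[0,0,0]],[[0,0,0],[0,0,0]],[[0,0,0],[0,0,0]]]';python3 -c "
from h import *
s=st();gog([.6252,.1355,.033],np.radians(-91.67),-.12,.054)
d=snapshot('scene');big(d,'g7',300,170,430,290,6);cv2.imwrite('pics/g7b.png',d['frame'][50:250,280:540])"
```

```text
clock: 61.65
eef_pos: [0.6264, 0.1424, 0.007]
orientation: [-3.139, 0.119, -1.599]
wrist_force: [-0.0, -0.0, -1.1]
finger_gap: 0.0534
t 61.65 pos [0.6264 0.1424 0.007 ] ori [-3.1388  0.1189 -1.5993] gap 0.0534 F [-0.  -0.  -1.1]
tcp target [ 0.6254  0.142  -0.0206] shift start axes [0.38 0.11 2.74] final axes [0.38 0.1  2.74] turn [-0.003 -0.001  0.001]
```

View pics/g7.png

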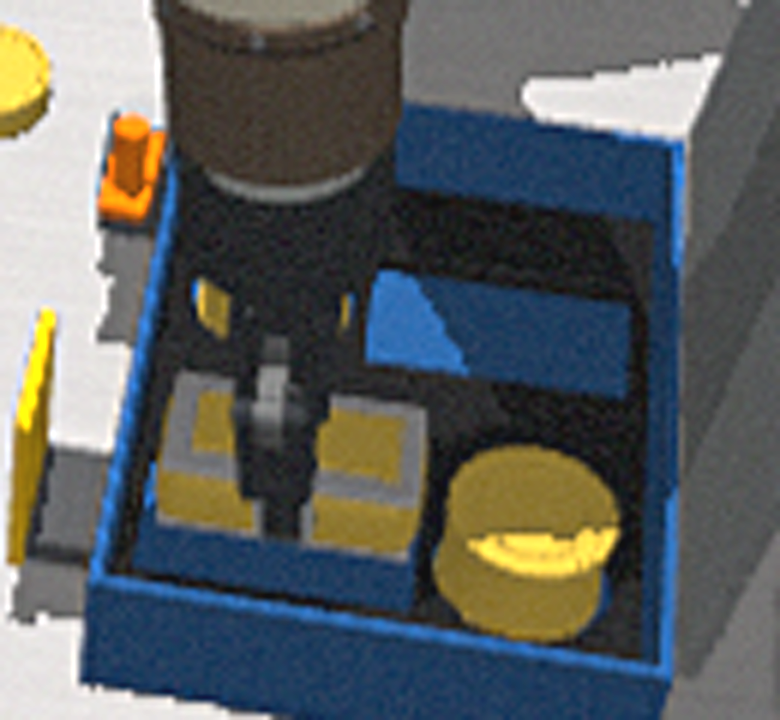

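View pics/g7b.png

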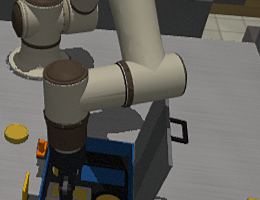

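```bash
python3 -c "
from h import *
d=snapshot('scene')
a=np.radians(88.33);ex=np.array([np.cos(a),np.sin(a)]);ey=np.array([-np.sin(a),np.cos(a)])
for u,v in((158,525),(408,556)):
  q=ray(d,(u+.5)/6-.5+300,(v+.5)/6-.5+170,.0346)[:2]; r=q-np.array([.6252,.1355]);print(np.round(q,4),'case rel',np.round([r@ex,r@ey],4))
"
```

```text
[0.6488 0.0901] case rel [-0.0447 -0.0249]
[0.6471 0.1847] case rel [ 0.0498 -0.0205]
```

```bash
python3 -c "
from h import *
d=snapshot('scene')
a=np.radians(88.33);ex=np.array([np.cos(a),np.sin(a)]);ey=np.array([-np.sin(a),np.cos(a)])
for u,v in((162,468),(423,503),(183,373),(428,408)):
  q=ray(d,(u+.5)/6-.5+300,(v+.5)/6-.5+170,.0686)[:2]; r=q-np.array([.6252,.1355]);print(np.round(q,4),'case rel',np.round([r@ex,r@ey],4))
"
```

```text
[0.65   0.0893] case rel [-0.0455 -0.0262]
[0.6499 0.186 ] case rel [ 0.0512 -0.0233]
[0.6    0.0922] case rel [-0.044   0.0239]
[0.6016 0.1859] case rel [0.0497 0.0251]
```

```bash
python3 -m jog '[[[0.25,0.1,0],[0,0,0.018]],[[0.1,0,0.6],[0,0,0]],[[0.08,0,0.6],[0,0,0]],[[0.08,0,0.5],[0,0,0]],[[0.05,0,0.4],[0,0,0]],[[0.05,0,0.4],[0,0,0]],[[0,0,0],[0,0,0]],[[0,0,0],[0,0,0]],[[0,0,0],[0,0,0]],[[0,0,0],[0,0,0]]]';python3 -c "
from h import *
s=st();gog([.6252,.1355,.033],np.radians(-91.67),-.12,.054)
d=snapshot('scene');big(d,'g8',300,170,430,290,6)"
```

```text
clock: 63.05
eef_pos: [0.6248, 0.1392, -0.0192]
orientation: [3.141, 0.118, -1.618]
wrist_force: [0.4, -1.8, -0.9]
finger_gap: 0.0535
t 63.05 pos [ 0.6248  0.1392 -0.0192] ori [ 3.141   0.1184 -1.6176] gap 0.0535 F [ 0.4 -1.8 -0.9]
tcp target [ 0.6254  0.142  -0.0206] shift start axes [-0.26 -0.05  0.17] final axes [-0.26 -0.05  0.17] turn [-0.002 -0.002 -0.018]
```

View pics/g8.png

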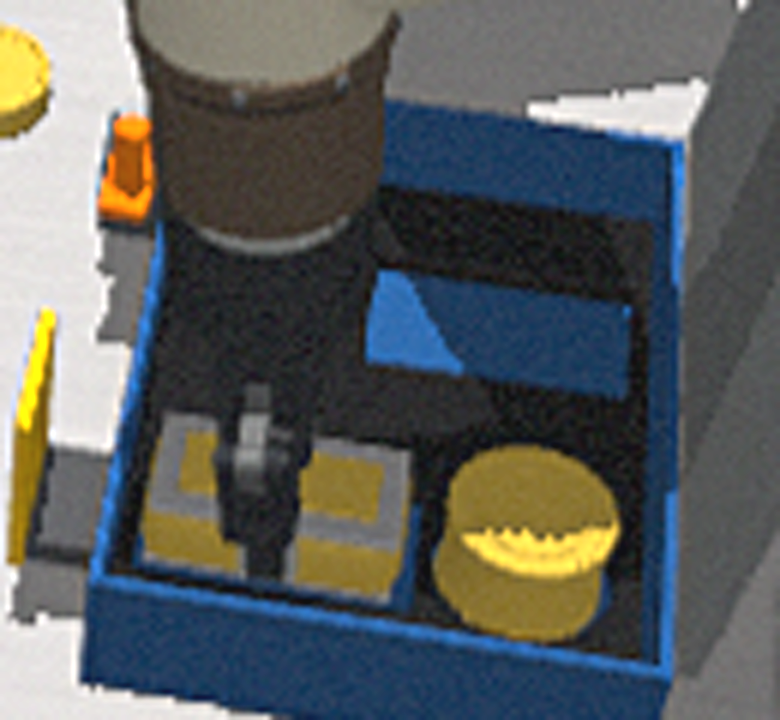

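```bash
python3 -c "
from h import *
d=snapshot('scene')
a=np.radians(88.33);ex=np.array([np.cos(a),np.sin(a)]);ey=np.array([-np.sin(a),np.cos(a)])
for u,v,z in((152,470,0),(408,490,0),(140,558,1),(402,602,1),(165,412,2),(410,450,2),(150,510,2),(403,545,2)):
  zz={0:.0424,1:.0084,2:.0424}[z]
  q=ray(d,(u+.5)/6-.5+300,(v+.5)/6-.5+170,zz)[:2]; r=q-np.array([.6252,.1355]);print(zz,'case rel',np.round([r@ex,r@ey],4))
"; python3 -m jog '[[[-0.1,0,0.1],[0,0,0]],[[0,0,0.1],[0,0,0]],[[0,0,0.1],[0,0,0]],[[0,0,0.1],[0,0,0]],[[0,0,0],[0,0,0]],[[0,0,0],[0,0,0]],[[0,0,0],[0,0,0]],[[0,0,0],[0,0,0]],[[0,0,0],[0,0,0]],[[0,0,0],[0,0,0]]]'
```

```text
0.0424 case rel [-0.0503 -0.0046]
0.0424 case rel [0.0469 0.0056]
0.0084 case rel [-0.0504 -0.0205]
0.0084 case rel [ 0.051  -0.0213]
0.0424 case rel [-0.0494  0.0265]
0.0424 case rel [0.0461 0.0264]
0.0424 case rel [-0.0483 -0.0248]
0.0424 case rel [ 0.0471 -0.0222]
clock: 64.4
eef_pos: [0.6248, 0.1405, -0.0226]
orientation: [3.141, 0.118, -1.617]
wrist_force: [-3.2, -1.0, 5.2]
finger_gap: 0.0533
```

```bash
python3 -m jog '[[[0,0,0],[0,0,0]],[[0,0,0],[0,0,0]],[[0,0,0],[0,0,0]],[[0,0,0],[0,0,0]],[[0,0,-1],[0,0,0]],[[0,0,-2],[0,0,0]],[[0,0,-3],[0,0,0]],[[0,0,-4],[0,0,0]],[[0,0,-5],[0,0,0]],[[0,0,-5],[0,0,0]]]' 7;python3 -m jog '[[[5,0,-2],[0,0,0]],[[5,0,-2],[0,0,0]],[[5,0,-2],[0,0.06,0]],[[5,0,-2],[0,0.06,0]],[[0,0,-2],[0,0,0]],[[0,0,-2],[0,0,0]],[[0,0,0],[0,0,0]],[[0,0,0],[0,0,0]],[[0,0,0],[0,0,0]],[[0,0,0],[0,0,0]]]' 5;python3 -c "
from h import *
s=st()
d=snapshot('scene');big(d,'h1',300,110,470,290,4);t=snapshot('top');big(t,'h1t',90,130,280,280,4)"
```

```text
clock: 65.65
eef_pos: [0.6238, 0.1165, 0.1789]
orientation: [-3.14, 0.119, -1.617]
wrist_force: [0.4, 0.6, 0.2]
finger_gap: 0.0695
clock: 66.9
eef_pos: [0.6139, -0.0897, 0.2735]
orientation: [3.139, -0.002, -1.617]
wrist_force: [0.0, 0.1, 0.1]
finger_gap: 0.0501
t 66.9 pos [ 0.6139 -0.0897  0.2735] ori [ 3.1393e+00 -1.9000e-03 -1.6174e+00] gap 0.0501 F [0.  0.1 0.1]
```

View pics/h1.png

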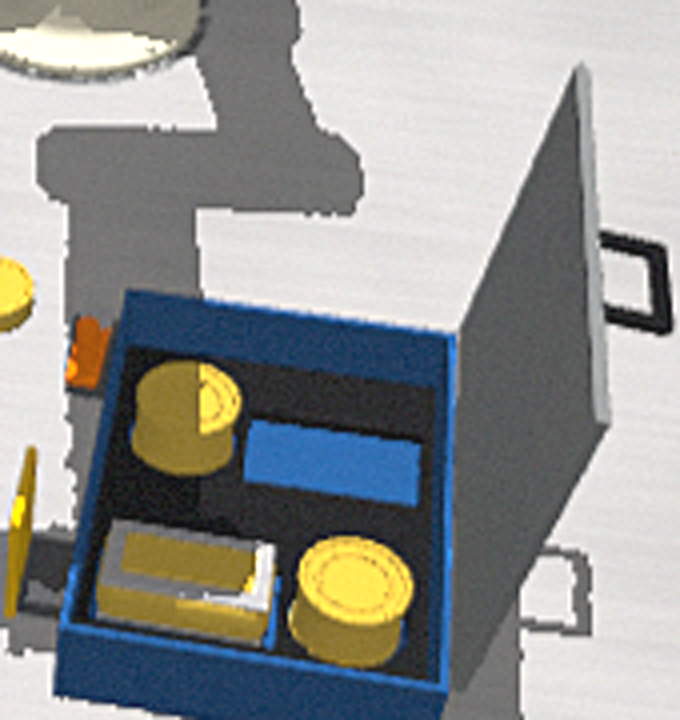

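View pics/h1t.png

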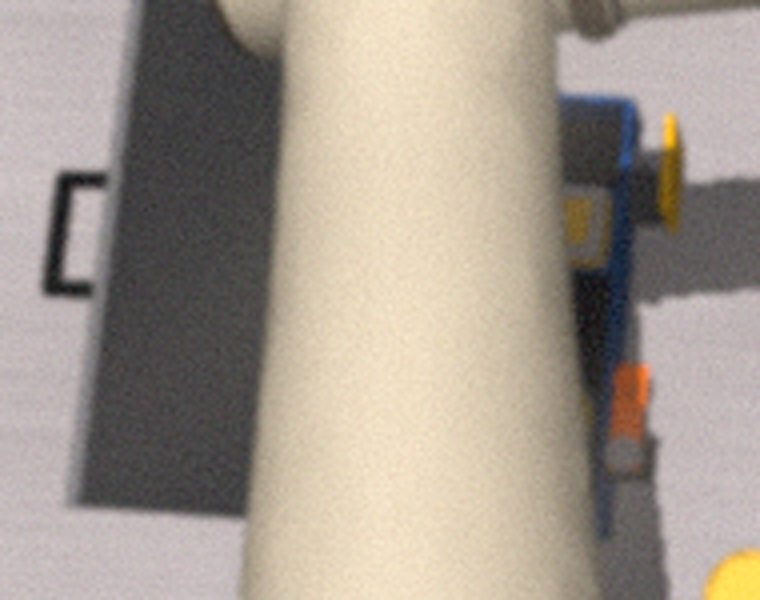

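```bash
python3 -m jog '[[[0,0,-1.2],[0,0,0.172]],[[0,0,-1.2],[0,0,0.172]],[[0,0,-1.2],[0,0,0.172]],[[0,0,-1.2],[0,0,0.172]],[[0,0,-1.2],[0,0,0.172]],[[0,0,-1.2],[0,0,0.172]],[[0,0,0],[0,0,0.172]],[[0,0,0],[0,0,0.172]],[[0,0,0],[0,0,0.172]],[[0,0,0],[0,0,0]]]' 4 40;python3 -c "
from h import *
s=st();go([.5675,.405,.345],3.115);go([.5662,.3328,.2003],rpy=[-2.6409,.0069,3.1154])"
```

```text
clock: 68.25
eef_pos: [0.6143, -0.0897, 0.346]
orientation: [-3.14, -0.001, 3.12]
wrist_force: [-0.5, -0.2, -0.3]
finger_gap: 0.0399
t 68.25 pos [ 0.6143 -0.0897  0.346 ] ori [-3.1398e+00 -1.4000e-03  3.1196e+00] gap 0.0399 F [-0.5 -0.2 -0.3]
shift cm (start tool axes) [5.770e+00 4.935e+01 2.000e-02] turn [-0.002 -0.001  0.005] deg 0.3 shift in final axes [ 5.99 49.32  0.1 ]
shift cm (start tool axes) [ 5.72 42.16 14.5 ] turn [ 0.499 -0.007  0.006] deg 28.6 shift in final axes [ 6.01 43.91 -7.47]
```

```bash
python3 -m jog '[[[0.65,5.5,0],[0,0,0]],[[0.65,5.5,0],[0,0,0]],[[0.65,5.5,0],[0,0,0]],[[0.65,5.5,0],[0,0,0]],[[0.65,5.5,0],[0,0,0]],[[0.65,5.5,0],[0,0,0]],[[0.65,5.5,0],[0,0,0]],[[0.65,5.5,0],[0,0,0]],[[0.65,5.3,0],[0,0,0]],[[0,0,0],[0,0,0]]]';python3 -m jog '[[[0,0,0],[0.166,0,0]],[[0,0,0],[0.166,0,0]],[[0,0,0],[0.166,0,0]],[[0,0,0],[0,0,0]],[[0,0,0],[0,0,0]],[[0,0,0],[0,0,0]],[[0,0,0],[0,0,0]],[[0,0,0],[0,0,0]],[[0,0,0],[0,0,0]],[[0,0,0],[0,0,0]]]';python3 -c "
from h import *
s=st();go([.5662,.3328,.2003],rpy=[-2.6409,.0069,3.1154])
d=snapshot('scene');big(d,'h2',400,80,560,240,4)"
```

```text
clock: 69.5
eef_pos: [0.5664, 0.4083, 0.3428]
orientation: [-3.138, -0.004, 3.125]
wrist_force: [0.3, -0.9, -0.3]
finger_gap: 0.0404
clock: 70.75
eef_pos: [0.5676, 0.4045, 0.3455]
orientation: [-2.642, -0.001, 3.118]
wrist_force: [-0.4, -0.1, -0.3]
finger_gap: 0.0402
t 70.75 pos [0.5676 0.4045 0.3455] ori [-2.6419e+00 -1.0000e-03  3.1176e+00] gap 0.0402 F [-0.4 -0.1 -0.3]
shift cm (start tool axes) [-0.04  0.66 16.18] turn [ 0.001 -0.006  0.006] deg 0.5 shift in final axes [ 0.06  0.67 16.18]
```

View pics/h2.png

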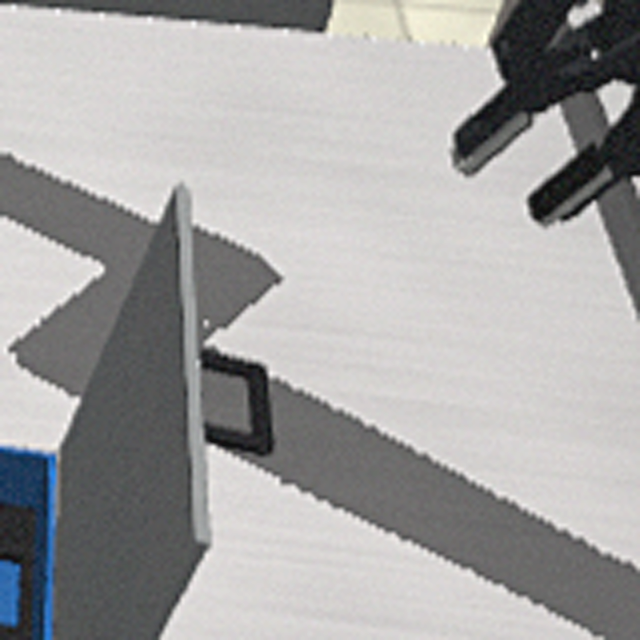

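```bash
python3 -m jog '[[[0,0.66,2],[0,0,0]],[[0,0,2.2],[0,0,0]],[[0,0,2.2],[0,0,0]],[[0,0,2.2],[0,0,0]],[[0,0,2],[0,0,0]],[[0,0,2],[0,0,0]],[[0,0,1.8],[0,0,0]],[[0,0,1.6],[0,0,0]],[[0,0,0],[0,0,0]],[[0,0,0],[0,0,0]]]';python3 -c "
from h import *
s=st();go([.5662,.3328,.2003],rpy=[-2.6409,.0069,3.1154])
d=snapshot('scene');big(d,'h3',400,80,560,240,4)"
```

```text
clock: 72.05
eef_pos: [0.5662, 0.3342, 0.2025]
orientation: [-2.643, 0.0, 3.118]
wrist_force: [0.0, -0.5, 0.2]
finger_gap: 0.0402
t 72.05 pos [0.5662 0.3342 0.2025] ori [-2.6425e+00  2.0000e-04  3.1180e+00] gap 0.0402 F [ 0.  -0.5  0.2]
shift cm (start tool axes) [-0.   -0.02  0.27] turn [ 0.002 -0.005  0.005] deg 0.4 shift in final axes [-0.   -0.02  0.27]
```

View pics/h3.png

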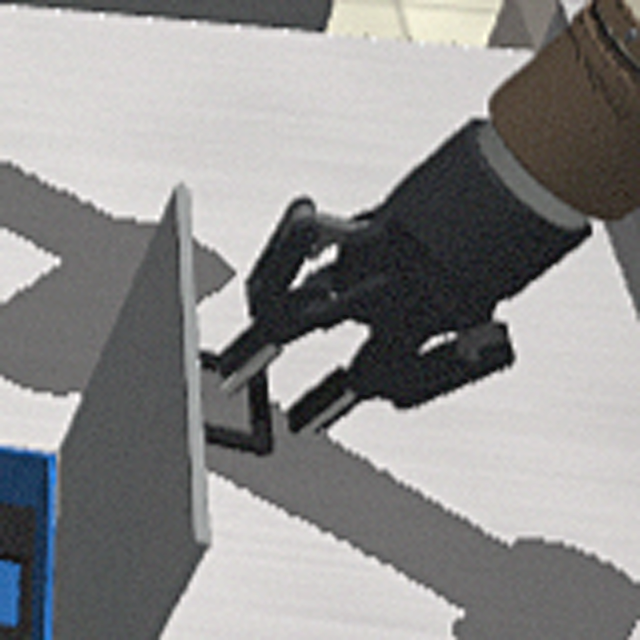

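```bash
python3 -m jog '[[[0,0,0.25],[0,0,0]],[[0,0,0],[0,0,0]],[[0,0,0],[0,0,0]],[[0,0,0],[0,0,0]],[[0,0,0],[0,0,0]],[[0,0,0],[0,0,0]],[[0,0,0],[0,0,0]],[[0,0,0],[0,0,0]],[[0,0,0],[0,0,0]],[[0,0,0],[0,0,0]]]' 0.4 40
python3 - <<'E'
from lidrows import *
s=st();A=R.from_euler('xyz',s['orientation']);p=s['eef_pos']
bar=p-.042*A.apply([0,0,1]);print('bar',bar)
h=np.array([.5636,.2822,.061]);v=bar-h
print('lid angle est',np.degrees(np.arctan2(v[2],v[1])),'r',np.hypot(v[1],v[2]))
phi=np.radians(180)-np.arctan2(.05,.18)-np.arctan2(v[2],v[1]);print('phi',phi)
path(phi,0.0,20,.5,0,bar,A,.042)
E
```

```text
clock: 73.35
eef_pos: [0.5658, 0.3326, 0.1997]
orientation: [-2.642, -0.001, 3.118]
wrist_force: [-0.3, 2.3, -0.3]
finger_gap: 0.0081
t 73.35 pos [0.5658 0.3326 0.1997] ori [-2.6420e+00 -8.0000e-04  3.1176e+00] gap 0.0081 F [-0.3  2.3 -0.3]
bar [0.56630442 0.35270172 0.23660939]
lid angle est 68.12607179113047 r 0.18923305332884535
phi 1.6816215440461153
0 [ 0.01 -1.45  0.25] [-0.025 -0.     0.   ]
1 [ 0.01 -1.43  0.34] [-0.025 -0.     0.   ]
2 [ 0.01 -1.4   0.43] [-0.025 -0.     0.   ]
3 [ 0.01 -1.38  0.52] [-0.025 -0.     0.   ]
4 [ 0.01 -1.34  0.6 ] [-0.025 -0.     0.   ]
5 [ 0.01 -1.31  0.69] [-0.025 -0.     0.   ]
6 [ 0.01 -1.26  0.77] [-0.025 -0.     0.   ]
7 [ 0.01 -1.21  0.85] [-0.025 -0.     0.   ]
8 [ 0.01 -1.16  0.93] [-0.025 -0.     0.   ]
9 [ 0.01 -1.1   1.  ] [-0.025 -0.     0.   ]
10 [ 0.01 -1.04  1.07] [-0.025 -0.     0.   ]
11 [ 0.01 -0.98  1.14] [-0.025 -0.     0.   ]
12 [ 0.01 -0.91  1.2 ] [-0.025 -0.     0.   ]
13 [ 0.01 -0.84  1.26] [-0.025 -0.     0.   ]
14 [ 0.01 -0.76  1.31] [-0.025 -0.     0.   ]
15 [ 0.01 -0.68  1.36] [-0.025 -0.     0.   ]
16 [ 0.01 -0.6   1.4 ] [-0.025 -0.     0.   ]
17 [ 0.01 -0.52  1.44] [-0.025 -0.     0.   ]
18 [ 0.   -0.43  1.48] [-0.025 -0.     0.   ]
19 [ 0.   -0.34  1.5 ] [-0.025 -0.     0.   ]
final [0.55910371 0.10322019 0.07124365] hinge [0.56427605 0.28313029 0.06324358]
```

```bash
python3 -m jog '[[[0.01,-1.45,0.25],[-0.025,0,0]],[[0.01,-1.43,0.34],[-0.025,0,0]],[[0.01,-1.4,0.43],[-0.025,0,0]],[[0.01,-1.38,0.52],[-0.025,0,0]],[[0.01,-1.34,0.6],[-0.025,0,0]],[[0.01,-1.31,0.69],[-0.025,0,0]],[[0.01,-1.26,0.77],[-0.025,0,0]],[[0.01,-1.21,0.85],[-0.025,0,0]],[[0.01,-1.16,0.93],[-0.025,0,0]],[[0.01,-1.1,1],[-0.025,0,0]]]'; python3 -c "
from h import *
d=snapshot('scene');big(d,'h4',290,110,450,290,4)
"; python3 -m jog '[[[0.01,-1.04,1.07],[-0.025,0,0]],[[0.01,-0.98,1.14],[-0.025,0,0]],[[0.01,-0.91,1.2],[-0.025,0,0]],[[0.01,-0.84,1.26],[-0.025,0,0]],[[0.01,-0.76,1.31],[-0.025,0,0]],[[0.01,-0.68,1.36],[-0.025,0,0]],[[0.01,-0.6,1.4],[-0.025,0,0]],[[0.01,-0.52,1.44],[-0.025,0,0]],[[0,-0.43,1.48],[-0.025,0,0]],[[0,-0.34,1.2],[-0.025,0,0]]]';python3 -c "
from h import *
s=st()"
```

```text
clock: 74.6
eef_pos: [0.5613, 0.1888, 0.1896]
orientation: [-2.893, -0.001, 3.118]
wrist_force: [-0.7, 1.4, 1.3]
finger_gap: 0.0083
clock: 75.9
eef_pos: [0.5582, 0.103, 0.0733]
orientation: [3.14, -0.001, 3.117]
wrist_force: [-0.7, 3.8, 2.0]
finger_gap: 0.0076
t 75.9 pos [0.5582 0.103  0.0733] ori [ 3.1399e+00 -1.3000e-03  3.1169e+00] gap 0.0076 F [-0.7  3.8  2. ]
```

View pics/h4.png

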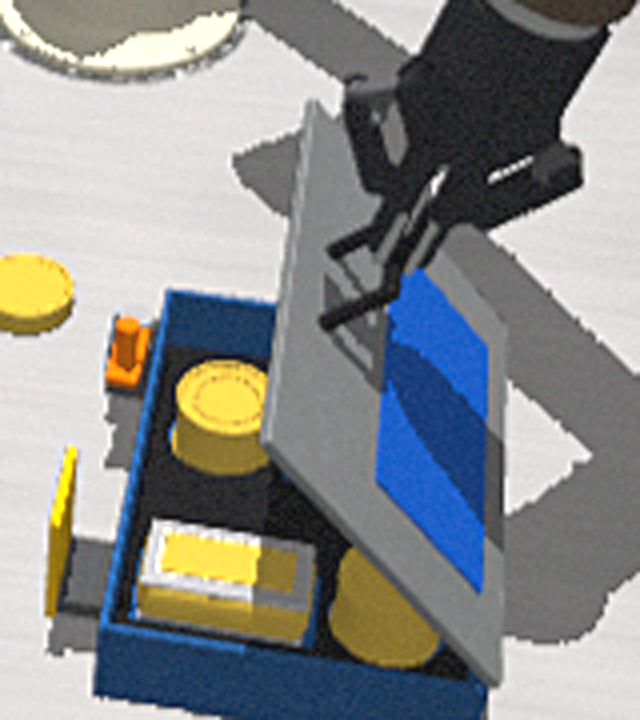

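```bash
python3 -m jog '[[[0,0,0.2],[0,0,0]],[[0,0,0.2],[0,0,0]],[[0,0,0.2],[0,0,0]],[[0,0,0.1],[0,0,0]],[[0,0,0],[0,0,0]],[[0,0,0],[0,0,0]],[[0,0,0],[0,0,0]],[[0,0,0],[0,0,0]],[[0,0,0],[0,0,0]],[[0,0,0],[0,0,0]]]'
```

```text
clock: 77.15
eef_pos: [0.5582, 0.1019, 0.0696]
orientation: [-3.139, -0.001, 3.119]
wrist_force: [-2.9, -4.4, 11.6]
finger_gap: 0.0079
```

```bash
python3 -m jog '[[[0,0,0.2],[0,0,0]],[[0,0,0.2],[0,0,0]],[[0,0,0],[0,0,0]],[[0,0,0],[0,0,0]],[[0,0,0],[0,0,0]],[[0,0,0],[0,0,0]],[[0,0,0],[0,0,0]],[[0,0,0],[0,0,0]],[[0,0,0],[0,0,0]],[[0,0,0],[0,0,0]]]';python3 -m jog '[[[0,0,-0.4],[0,0,0]],[[0,0,0],[0,0,0]],[[0,0,0],[0,0,0]],[[0,0,0],[0,0,0]],[[0,0,0],[0,0,0]],[[0,0,-1],[0,0,0]],[[0,0,-2],[0,0,0]],[[0,0,-2],[0,0,0]],[[0,0,-2],[0,0,0]],[[0,0,0],[0,0,0]]]' 4;python3 -c "
from h import *
s=st();go([.5108,.0587,.14],3.013)
d=snapshot('scene');big(d,'i1',290,130,450,290,4)"
```

```text
clock: 78.4
eef_pos: [0.5585, 0.1018, 0.0691]
orientation: [-3.139, 0.001, 3.12]
wrist_force: [-10.1, -4.8, 28.9]
finger_gap: 0.008
clock: 79.65
eef_pos: [0.5597, 0.1037, 0.1393]
orientation: [3.139, 0.004, 3.118]
wrist_force: [-0.7, 0.2, -0.7]
finger_gap: 0.0398
t 79.65 pos [0.5597 0.1037 0.1393] ori [3.1394 0.0035 3.1178] gap 0.0398 F [-0.7  0.2 -0.7]
shift cm (start tool axes) [ 4.79 -4.62 -0.09] turn [0.002 0.003 0.105] deg 6.0 shift in final axes [ 4.28 -5.09 -0.07]
```

View pics/i1.png

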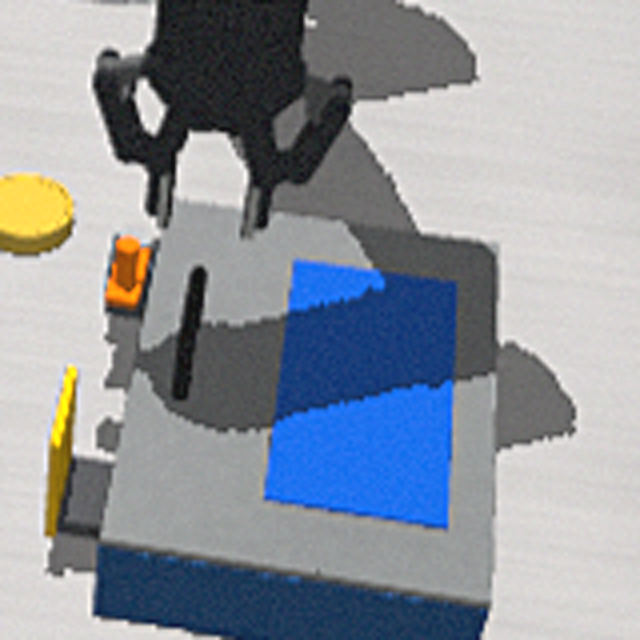

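```bash
python3 -m jog '[[[4.8,-4.6,0],[0,0,0.105]],[[0,0,0],[0,0,0]],[[0,0,2],[0,0,0]],[[0,0,2],[0,0,0]],[[0,0,1],[0,0,0]],[[0,0,1],[0,0,0]],[[0,0,1],[0,0,0]],[[0,0,0.5],[0,0,0]],[[0,0,0],[0,0,0]],[[0,0,0],[0,0,0]]]' 4 20;python3 -c "
from h import *
s=st();go([.5108,.0587,.063],3.013)
d=snapshot('scene');big(d,'i2',290,130,400,220,6)"
```

```text
clock: 80.95
eef_pos: [0.5126, 0.0612, 0.0625]
orientation: [3.141, -0.0, 3.013]
wrist_force: [0.6, 0.3, -0.5]
finger_gap: 0.0398
t 80.95 pos [0.5126 0.0612 0.0625] ori [ 3.1410e+00 -1.0000e-04  3.0127e+00] gap 0.0398 F [ 0.6  0.3 -0.5]
shift cm (start tool axes) [ 0.14 -0.27 -0.05] turn [ 0.001 -0.    -0.   ] deg 0.0 shift in final axes [ 0.14 -0.27 -0.05]
```

View pics/i2.png

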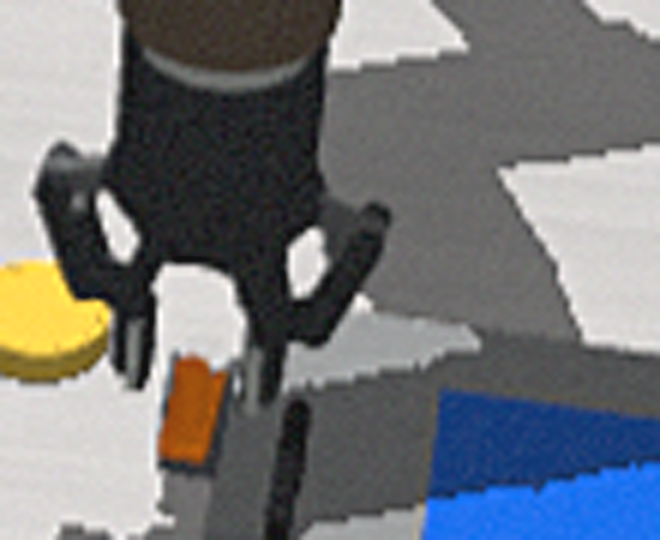

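```bash
python3 -m jog '[[[0.1,-0.25,0],[0,0,-0.1]],[[0,0,0],[0,0,0]],[[0,0,0],[0,0,0]],[[0,0,0],[0,0,0]],[[0,0,0],[0,0,0]],[[0,0,0],[0,0,0]],[[0,0,0],[0,0,0]],[[0,0,0],[0,0,0]],[[0,0,0],[0,0,0]],[[0,0,0],[0,0,0]]]' 0.5 20; python3 -m jog '[[[0.047,0.628,-0.1],[0,0,-0.15]],[[0.047,0.628,0],[0,0,-0.15]],[[0.047,0.628,0],[0,0,-0.15]],[[0.047,0.628,0],[0,0,-0.15]],[[0.047,0.628,0],[0,0,-0.15]],[[0.047,0.628,0],[0,0,-0.15]],[[0.047,0.628,0],[0,0,-0.15]],[[0.047,0.628,0],[0,0,-0.15]],[[0.047,0.628,0],[0,0,-0.15]],[[0.047,0.628,0],[0,0,-0.15]]]';python3 -c "
from h import *
s=st();a=np.radians(88.33);c=np.array([.5615,.1765]);piv=c+np.array([np.cos(a)*-.118-np.sin(a)*.09,np.sin(a)*-.118+np.cos(a)*.09]);r=s['eef_pos'][:2]-piv;print(piv,np.hypot(*r),'theta',a-np.arctan2(r[1],r[0]))"
```

```text
clock: 82.25
eef_pos: [0.5111, 0.059, 0.0624]
orientation: [3.141, -0.0, 3.113]
wrist_force: [-2.7, 3.1, 5.2]
finger_gap: 0.0126
clock: 83.5
eef_pos: [0.475, 0.1044, 0.0628]
orientation: [-3.138, 0.005, -1.667]
wrist_force: [0.6, 9.5, -3.7]
finger_gap: 0.0125
t 83.5 pos [0.475  0.1044 0.0628] ori [-3.1383  0.0053 -1.6666] gap 0.0125 F [ 0.6  9.5 -3.7]
[0.46809937 0.06117298] 0.04379427839126095 theta 0.1287381298869481
```

```bash
python3 -m jog '[[[0.1,0.27,0],[0,0,-0.06]],[[0.02,0.27,0],[0,0,-0.06]],[[0,0,0],[0,0,0]],[[0,0,0],[0,0,0]],[[0,0,0],[0,0,0]],[[0,0,0],[0,0,0]],[[0,0,0],[0,0,0]],[[0,0,0],[0,0,0]],[[0,0,0],[0,0,0]],[[0,0,0],[0,0,0]]]'; python3 -c "
from h import *
s=st();a=np.radians(88.33);piv=np.array([.4681,.0612]);r=s['eef_pos'][:2]-piv;print(np.hypot(*r),'theta',a-np.arctan2(r[1],r[0]))"
```

```text
clock: 84.75
eef_pos: [0.4704, 0.1045, 0.0629]
orientation: [-3.136, 0.006, -1.55]
wrist_force: [-0.1, 11.5, -5.3]
finger_gap: 0.0127
t 84.75 pos [0.4704 0.1045 0.0629] ori [-3.136   0.0062 -1.5504] gap 0.0127 F [-0.1 11.5 -5.3]
0.043391667347512736 theta 0.023488914270450634
```

```bash
python3 -m jog '[[[0.1,0,0],[0,0,0]],[[0,0,0],[0,0,0]],[[0,0,0],[0,0,0]],[[0,0,0],[0,0,0]],[[0,0,-1],[0,0,0]],[[0,0,-2],[0,0,0]],[[0,0,-3],[0,0,0]],[[2,0,-4],[0,0,0]],[[5,0,-3],[0,0,0]],[[5,0,0],[0,0,0]]]' 4; python3 -c "
from h import *
s=st()
d=snapshot('scene');big(d,'j1',290,130,430,290,4);big(d,'j2',110,140,220,250,7);t=snapshot('top');big(t,'j3',390,200,460,290,9)"
```

```text
clock: 86.0
eef_pos: [0.472, -0.0208, 0.197]
orientation: [-3.135, 0.002, -1.549]
wrist_force: [1.0, 0.1, -1.3]
finger_gap: 0.0397
t 86.0 pos [ 0.472  -0.0208  0.197 ] ori [-3.1347e+00  1.5000e-03 -1.5487e+00] gap 0.0397 F [ 1.   0.1 -1.3]
```

View pics/j1.png

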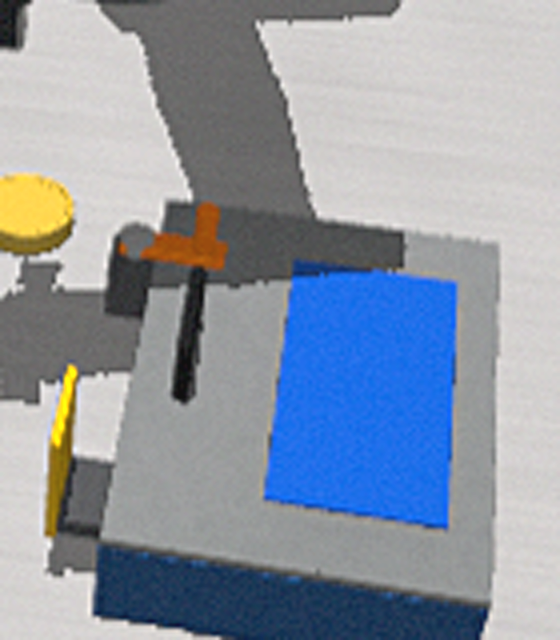

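View pics/j2.png

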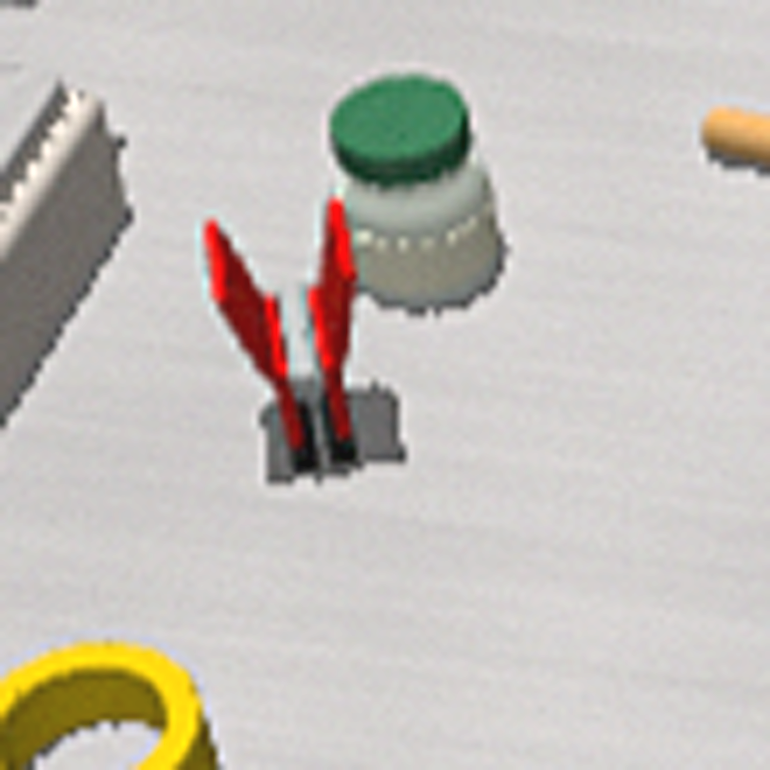

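View pics/j3.png

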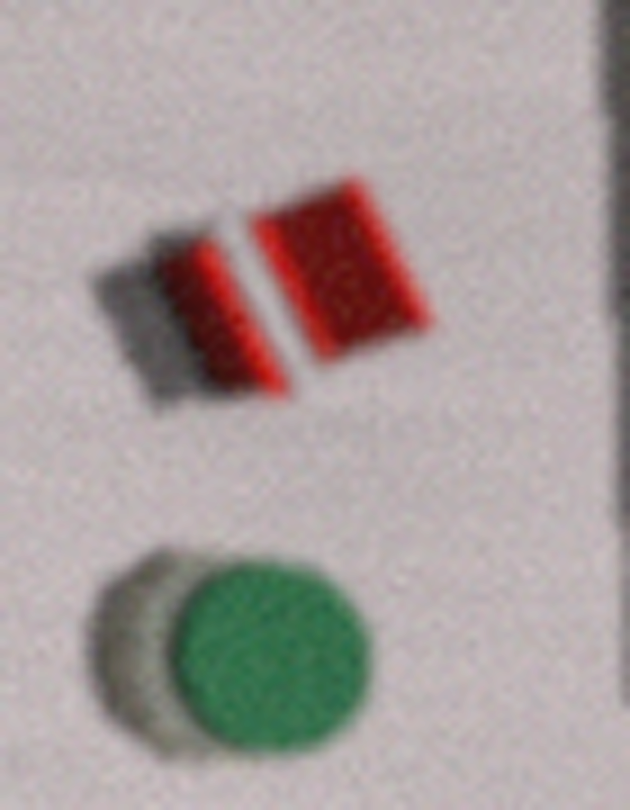

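```bash
python3 -c "
from h import *
d=snapshot('scene');t=snapshot('top')
Q=[]
for u,v in((205,240),(285,390),(355,180),(430,325)):
  q=ray(t,(u+.5)/9-.5+390,(v+.5)/9-.5+200,.09);Q.append(q);print(np.round(q,4),np.round((proj(d,q)-[110,140])*7,0))
Q=np.array(Q);c=Q.mean(0);print('center',c);print(np.degrees([np.arctan2(*(Q[0]-Q[1])[1::-1]),np.arctan2(*(Q[2]-Q[3])[1::-1])]),'base proj',(proj(d,[c[0],c[1],0])-[110,140])*7)
"
```

```text
[ 0.5184 -0.3475  0.09  ] [344. 278.]
[ 0.478  -0.3681  0.09  ] [329. 201.]
[ 0.536  -0.3888  0.09  ] [217. 296.]
[ 0.4967 -0.4079  0.09  ] [207. 221.]
center [ 0.50725396 -0.37809762  0.09      ]
[27.02831323 25.88543061] base proj [315.20146591 429.55043537]
```

```bash
python3 -c "
from h import *
go([.5073,-.3775,.12],-2.679)"
```

```text
shift cm (start tool axes) [35.74 -3.07  7.36] turn [0.000e+00 1.000e-03 1.126e+00] deg 64.5 shift in final axes [ 12.59 -33.58   7.38]
```

```bash
python3 -m jog '[[[5.1,-0.44,0],[0,0,0]],[[5.1,-0.44,0],[0,0,0]],[[5.1,-0.44,0],[0,0,0]],[[5.1,-0.44,0],[0,0,0]],[[5.1,-0.44,0],[0,0,0]],[[5.1,-0.44,0],[0,0,0]],[[5.1,-0.43,0],[0,0,0]],[[0,0,0],[0,0,0.161]],[[0,0,0],[0,0,0.161]],[[0,0,0],[0,0,0.161]]]' 7.8 40;python3 -m jog '[[[0,0,1.5],[0,0,0.161]],[[0,0,1.5],[0,0,0.161]],[[0,0,1.5],[0,0,0.161]],[[0,0,1.5],[0,0,0.16]],[[0,0,1],[0,0,0]],[[0,0,0],[0,0,0]],[[0,0,0],[0,0,0]],[[0,0,0],[0,0,0]],[[0,0,0],[0,0,0]],[[0,0,0],[0,0,0]]]';python3 -c "
from h import *
s=st();go([.5073,-.3775,.03],-2.679)
d=snapshot('scene');big(d,'j4',110,110,220,220,6)"
```

```text
clock: 87.45
eef_pos: [0.5089, -0.3753, 0.1926]
orientation: [3.14, -0.0, -2.037]
wrist_force: [-0.3, 0.4, 0.6]
finger_gap: 0.0782
clock: 88.7
eef_pos: [0.508, -0.3764, 0.1232]
orientation: [3.141, -0.0, -2.677]
wrist_force: [0.4, 1.1, -0.3]
finger_gap: 0.0779
t 88.7 pos [ 0.508  -0.3764  0.1232] ori [ 3.1413e+00 -4.0000e-04 -2.6766e+00] gap 0.0779 F [ 0.4  1.1 -0.3]
shift cm (start tool axes) [ 0.11 -0.07  9.32] turn [ 0.    -0.     0.002] deg 0.1 shift in final axes [ 0.11 -0.06  9.32]
```

View pics/j4.png

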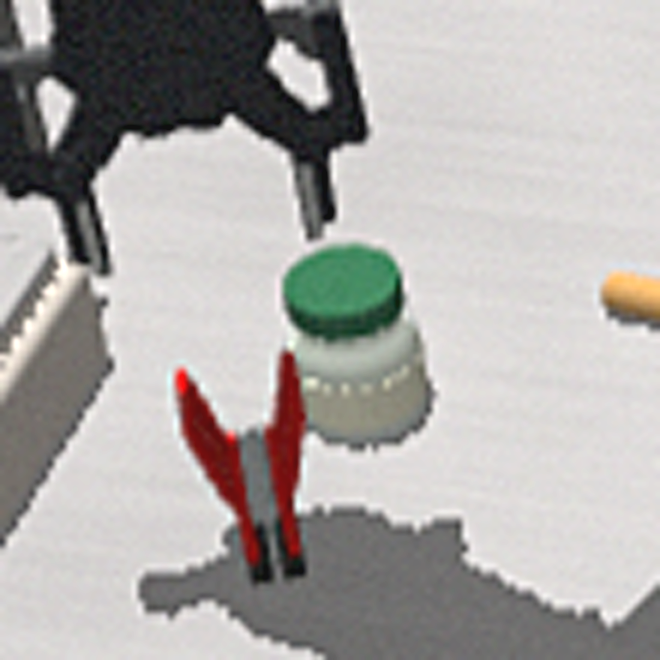

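```bash
python3 -m jog '[[[0.1,-0.07,1.5],[0,0,0]],[[0,0,1.5],[0,0,0]],[[0,0,1.5],[0,0,0]],[[0,0,1.5],[0,0,0]],[[0,0,1.2],[0,0,0]],[[0,0,0],[0,0,0]],[[0,0,0],[0,0,0]],[[0,0,0],[0,0,0]],[[0,0,0],[0,0,0]],[[0,0,0],[0,0,0]]]';python3 -c "
from h import *
s=st();go([.5073,-.3775,.025],-2.679)
d=snapshot('scene');big(d,'j5',110,110,220,220,6)"
```

```text
clock: 90.0
eef_pos: [0.5075, -0.3774, 0.0513]
orientation: [3.141, -0.0, -2.677]
wrist_force: [-0.3, 0.0, 0.7]
finger_gap: 0.0782
t 90.0 pos [ 0.5075 -0.3774  0.0513] ori [ 3.1414e+00 -2.0000e-04 -2.6766e+00] gap 0.0782 F [-0.3  0.   0.7]
shift cm (start tool axes) [0.02 0.   2.63] turn [ 0.    -0.     0.002] deg 0.1 shift in final axes [0.02 0.   2.63]
```

View pics/j5.png

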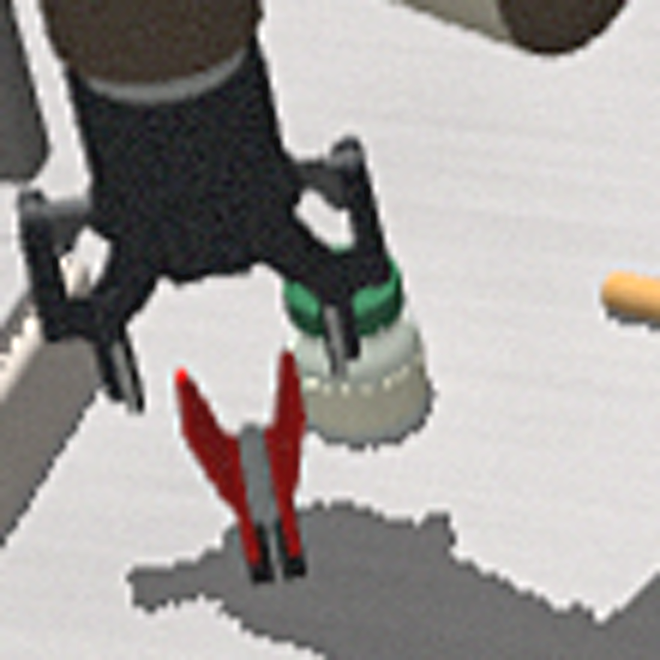

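```bash
python3 -m jog '[[[0,0,0.7],[0,0,0]],[[0,0,0.7],[0,0,0]],[[0,0,0.7],[0,0,0]],[[0,0,0.6],[0,0,0]],[[0,0,0],[0,0,0]],[[0,0,0],[0,0,0]],[[0,0,0],[0,0,0]],[[0,0,0],[0,0,0]],[[0,0,0],[0,0,0]],[[0,0,0],[0,0,0]]]' 6;python3 -m jog '[[[0,0,0],[0,0,0]],[[0,0,0],[0,0,0]],[[0,0,0],[0,0,0]],[[0,0,0],[0,0,0]],[[0,0,0],[0,0,0]],[[0,0,0],[0,0,0]],[[0,0,0],[0,0,0]],[[0,0,0],[0,0,0]],[[0,0,0],[0,0,0]],[[0,0,0],[0,0,0]]]' 2.7 40;python3 -c "
from h import *
s=st()
d=snapshot('scene');big(d,'j6',110,110,220,220,6)"
```

```text
clock: 91.3
eef_pos: [0.5074, -0.3774, 0.024]
orientation: [3.141, -0.001, -2.677]
wrist_force: [0.9, 0.7, 0.7]
finger_gap: 0.0601
clock: 92.55
eef_pos: [0.5112, -0.3802, 0.0283]
orientation: [-3.133, 0.004, -2.674]
wrist_force: [0.8, -2.0, 10.5]
finger_gap: 0.0274
t 92.55 pos [ 0.5112 -0.3802  0.0283] ori [-3.1326  0.0041 -2.6745] gap 0.0274 F [ 0.8 -2.  10.5]
```

View pics/j6.png

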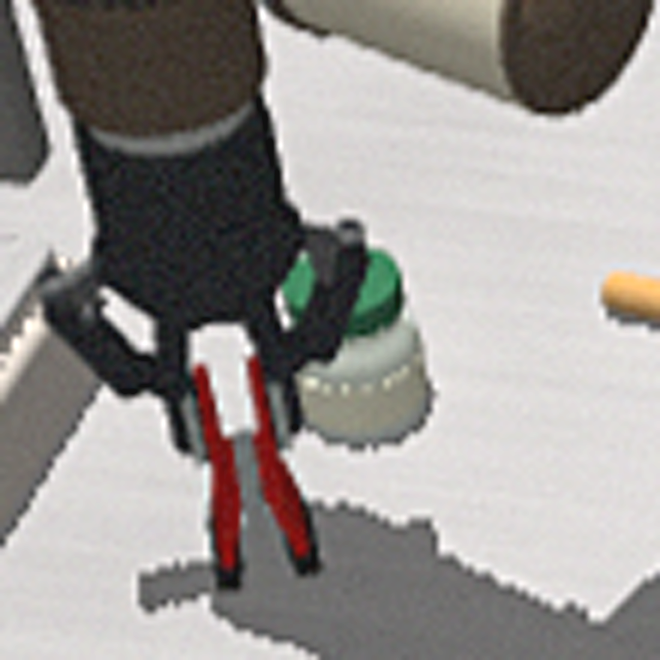

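```bash
python3 -m jog '[[[0,0,-1],[0,0,0]],[[0,0,-2],[0,0,0]],[[0,0,-3],[0,0,0]],[[0,0,-3],[0,0,0]],[[0,0,-3],[0,0,0]],[[0,0,-3],[0,0,0]],[[0,0,-1],[0,0,0]],[[0,0,0],[0,0,0]],[[0,0,0],[0,0,0]],[[0,0,0],[0,0,0]]]' 2.7 50;python3 -c "
from h import *
s=st();go([.6476,.0395,.18],np.radians(-181.67))
d=snapshot('scene');big(d,'k1',90,60,220,180,6)"
```

```text
clock: 93.85
eef_pos: [0.5069, -0.3771, 0.1824]
orientation: [3.139, -0.002, -2.677]
wrist_force: [-0.4, 0.0, -0.5]
finger_gap: 0.0272
t 93.85 pos [ 0.5069 -0.3771  0.1824] ori [ 3.1386e+00 -2.3000e-03 -2.6767e+00] gap 0.0272 F [-0.4  0.  -0.5]
shift cm (start tool axes) [-31.26  30.93   0.26] turn [ 0.002 -0.003  0.494] deg 28.3 shift in final axes [-12.85  42.05   0.24]
```

View pics/k1.png

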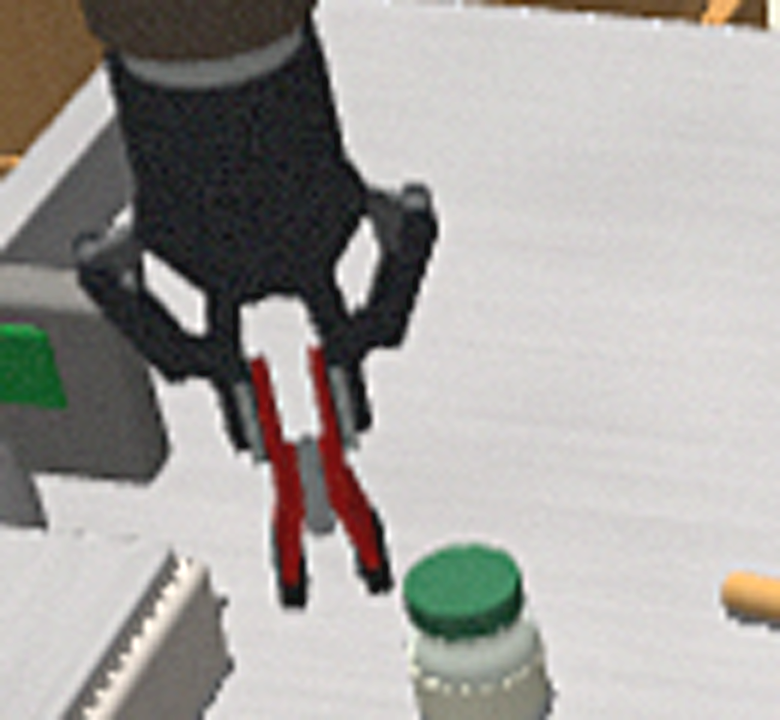

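```bash
python3 -m jog '[[[-4.4,4.4,0],[0,0,0]],[[-4.4,4.4,0],[0,0,0]],[[-4.4,4.4,0],[0,0,0]],[[-4.4,4.4,0],[0,0,0]],[[-4.4,4.4,0],[0,0,0]],[[-4.4,4.4,0],[0,0,0]],[[0,0,0],[0,0,0.16]],[[0,0,0],[0,0,0.16]],[[0,0,0],[0,0,0.17]],[[0,0,0],[0,0,0]]]' 2.7 50;python3 -c "
from h import *
s=st();go([.6476,.0392,.18],np.radians(-181.67))
d=snapshot('scene');t=snapshot('top');big(d,'k2',250,110,350,260,5);big(t,'k3',220,130,300,210,8)
a=np.radians(88.33);ex=np.array([np.cos(a),np.sin(a)]);ey=np.array([-np.sin(a),np.cos(a)])
for i in(-1,1):
  for j in(-1,1):
    q=[*(np.array([.6476,.0392])+i*.003*ex+j*.03*ey),.11];print(i,j,np.round((proj(d,q)-[250,110])*5,0),np.round((proj(t,q)-[220,130])*8,0))"
```

```text
clock: 95.15
eef_pos: [0.6249, -0.023, 0.1834]
orientation: [3.142, -0.002, 3.119]
wrist_force: [0.1, 0.6, -0.7]
finger_gap: 0.0276
t 95.15 pos [ 0.6249 -0.023   0.1834] ori [ 3.1415e+00 -1.9000e-03  3.1187e+00] gap 0.0276 F [ 0.1  0.6 -0.7]
shift cm (start tool axes) [-2.13  6.27  0.34] turn [ 0.    -0.002  0.006] deg 0.4 shift in final axes [-2.09  6.28  0.34]
-1 -1 [259. 654.] [310. 223.]
-1 1 [281. 557.] [297. 411.]
1 -1 [272. 657.] [291. 222.]
1 1 [294. 559.] [277. 410.]
```

View pics/k2.png

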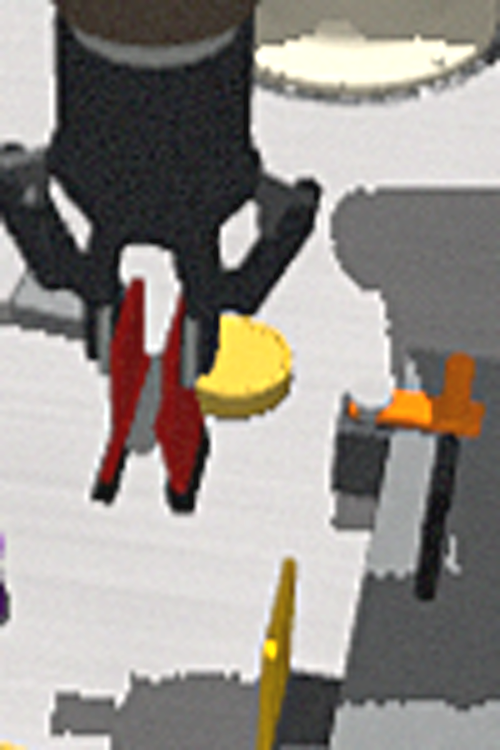

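View pics/k3.png

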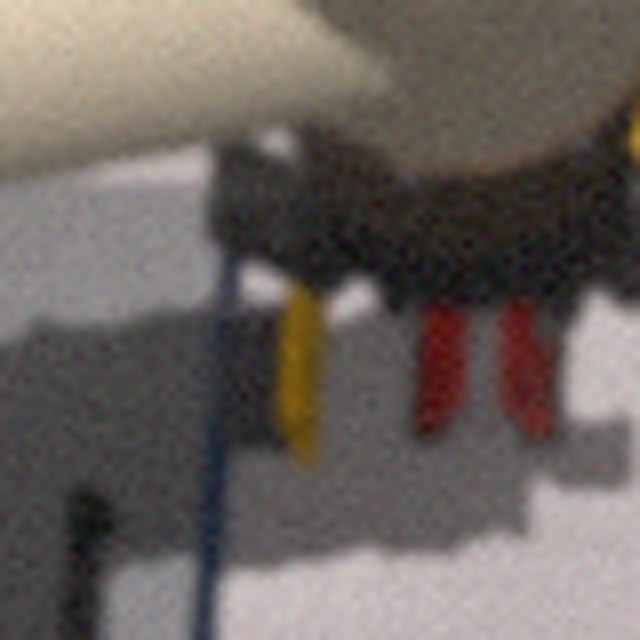

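```bash
python3 -c "
from h import *
s=st();d=snapshot('scene');p=s['eef_pos']
ang=np.radians(88.33);ex=np.array([np.cos(ang),np.sin(ang),0]);ey=np.array([-np.sin(ang),np.cos(ang),0])
c=np.array([p[0],p[1],0])
f=lambda q:np.round((proj(d,q)-[250,110])*5,1)
# near (world +x => -ey) end of clamp
for z in(.157,.172,.202,.247):print(z,'near end',f(c-ey*.023+[0,0,z]),'far',f(c+ey*.023+[0,0,z]))
for dx in(-.026,-.013,.013,.026):print(dx,f(c-ey*.023+ex*dx+[0,0,.157]))
for dx in(-.014,.014):print('handle',dx,f(c-ey*.023+ex*dx+[0,0,.247]))
"
```

```text
t 95.25 pos [ 0.6249 -0.0231  0.1836] ori [ 3.1414e+00 -1.5000e-03  3.1191e+00] gap 0.0277 F [ 0.2  0.1 -1.5]
0.157 near end [136.4 512.4] far [157.4 441.2]
0.172 near end [136.6 487.3] far [157.8 416.2]
0.202 near end [136.9 435.6] far [158.5 364.7]
0.247 near end [137.5 354.1] far [159.7 283.6]
-0.026 [ 77.4 503.6]
-0.013 [106.9 508. ]
0.013 [166.  516.8]
0.026 [195.8 521.2]
handle -0.014 [103.7 349.4]
handle 0.014 [171.4 358.8]
```

```bash
python3 -m jog '[[[-1.05,2.94,0],[0,0,0]],[[-1.05,2.94,0],[0,0,0]],[[0,0,0.9],[0,0,0]],[[0,0,0.9],[0,0,0]],[[0,0,0.9],[0,0,0]],[[0,0,0],[0,0,0]],[[0,0,0],[0,0,0]],[[0,0,0],[0,0,0]],[[0,0,0],[0,0,0]],[[0,0,0],[0,0,0]]]' 2.7 50;python3 -c "
from h import *
s=st();go([.6476,.0352,.155],np.radians(-181.67))
d=snapshot('scene');t=snapshot('top');big(d,'k4',270,150,350,270,7);big(t,'k5',220,130,300,210,8)"
```

```text
clock: 96.55
eef_pos: [0.6476, 0.0353, 0.1572]
orientation: [3.141, -0.001, 3.117]
wrist_force: [0.7, 0.9, -1.0]
finger_gap: 0.0274
t 96.55 pos [0.6476 0.0353 0.1572] ori [ 3.1412e+00 -6.0000e-04  3.1166e+00] gap 0.0274 F [ 0.7  0.9 -1. ]
shift cm (start tool axes) [-0.   -0.01  0.22] turn [ 0.    -0.001  0.004] deg 0.2 shift in final axes [-0.   -0.01  0.22]
```

View pics/k4.png

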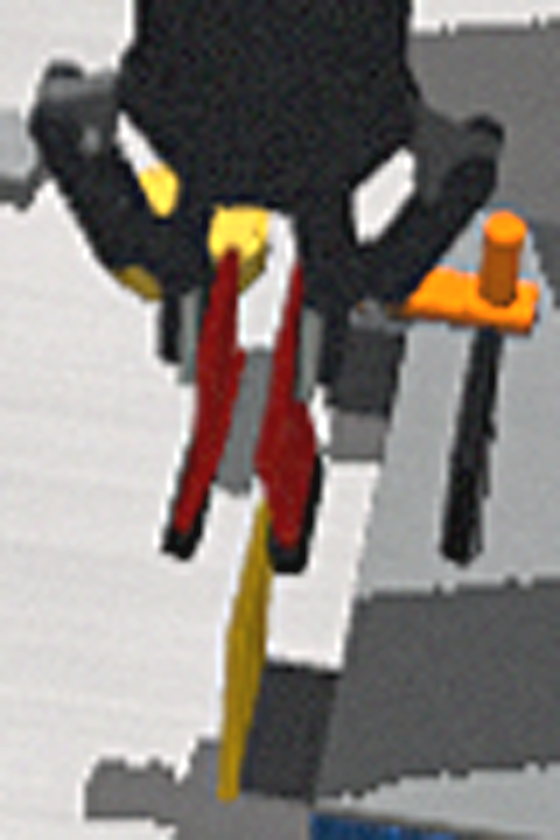

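View pics/k5.png

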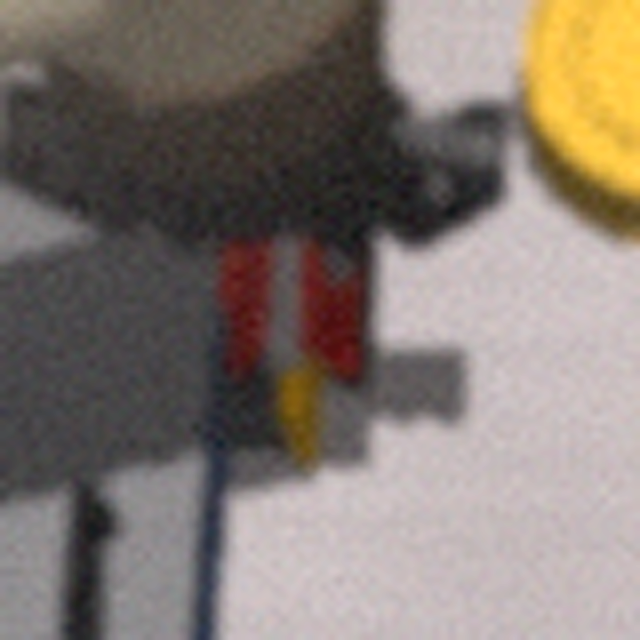

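```bash
python3 -c "
from h import *
d=snapshot('scene')
ang=np.radians(88.33);ex=np.array([np.cos(ang),np.sin(ang),0]);ey=np.array([-np.sin(ang),np.cos(ang),0])
c=np.array([.6476,.0392,0])
f=lambda q:np.round((proj(d,q)-[270,150])*7,1)
for z in(.125,.133,.11):print(z,f(c-ey*.023+[0,0,z]),f(c-ey*.023+ex*.013+[0,0,z]),'platenear',f(c-ey*.03+[0,0,z]),f(c+ey*.03+[0,0,z]))
"
```

```text
0.125 [237.6 588.2] [279.5 594.7] platenear [233.8 604.7] [265.1 468.6]
0.133 [238.7 570.3] [280.8 576.8] platenear [234.9 586.8] [266.3 450.7]
0.11 [235.6 621.3] [277.1 627.8] platenear [231.8 637.7] [262.9 501.7]
```

```bash
python3 -m jog '[[[0,0.08,0.6],[0,0,0]],[[0,0,0.6],[0,0,0]],[[0,0,0.6],[0,0,0]],[[0,0,0.6],[0,0,0]],[[0,0,0.6],[0,0,0]],[[0,0,0.5],[0,0,0]],[[0,0,0],[0,0,0]],[[0,0,0],[0,0,0]],[[0,0,0],[0,0,0]],[[0,0,0],[0,0,0]]]' 2.7 50;python3 -m jog '[[[0,0,0.5],[0,0,0]],[[0,0,0.5],[0,0,0]],[[0,0,0.5],[0,0,0]],[[0,0,0.5],[0,0,0]],[[0,0,0.3],[0,0,0]],[[0,0,0],[0,0,0]],[[0,0,0],[0,0,0]],[[0,0,0],[0,0,0]],[[0,0,0],[0,0,0]],[[0,0,0],[0,0,0]]]';python3 -c "
from h import *
s=st()
d=snapshot('scene');big(d,'k6',270,150,350,270,7)"
```

```text
clock: 97.95
eef_pos: [0.6476, 0.036, 0.1222]
orientation: [3.141, -0.0, 3.117]
wrist_force: [0.4, 1.0, -0.5]
finger_gap: 0.0275
clock: 99.2
eef_pos: [0.6475, 0.036, 0.099]
orientation: [3.141, -0.001, 3.117]
wrist_force: [-0.5, 0.5, -0.9]
finger_gap: 0.0273
t 99.2 pos [0.6475 0.036  0.099 ] ori [ 3.1413e+00 -8.0000e-04  3.1166e+00] gap 0.0273 F [-0.5  0.5 -0.9]
```

View pics/k6.png

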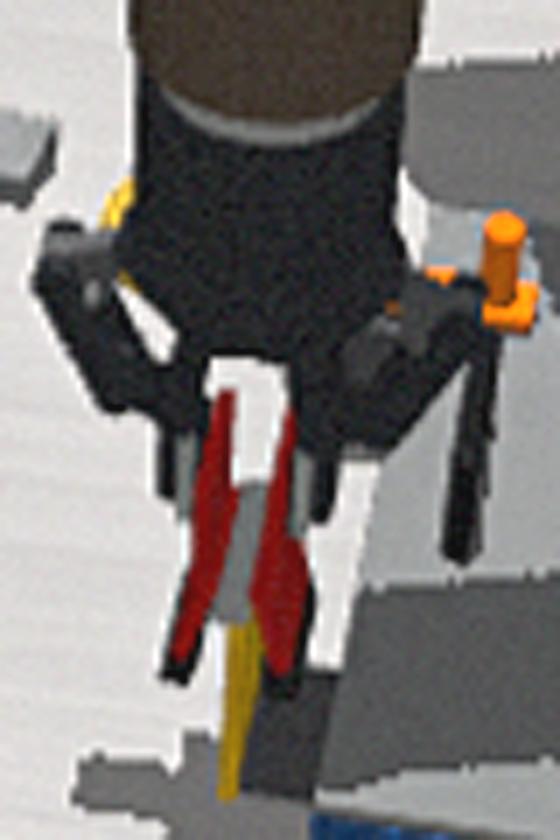

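```bash
python3 -m jog '[[[0,0,0],[0,0,0]],[[0,0,0],[0,0,0]],[[0,0,0],[0,0,0]],[[0,0,0],[0,0,0]],[[0,0,0],[0,0,0]],[[0,0,0],[0,0,0]],[[0,0,0],[0,0,0]],[[0,0,0],[0,0,0]],[[0,0,0],[0,0,0]],[[0,0,0],[0,0,0]]]' 4.2;python3 -m jog '[[[0,0,0],[0,0,0]],[[0,0,0],[0,0,0]],[[0,0,0],[0,0,0]],[[0,0,0],[0,0,0]],[[0,0,0],[0,0,0]],[[0,0,0],[0,0,0]],[[0,0,0],[0,0,0]],[[0,0,0],[0,0,0]],[[0,0,0],[0,0,0]],[[0,0,0],[0,0,0]]]' 6.8;python3 -c "
from h import *
s=st()
d=snapshot('scene');big(d,'k7',270,150,350,270,7)"
```

```text
clock: 100.5
eef_pos: [0.6475, 0.036, 0.099]
orientation: [3.141, -0.001, 3.117]
wrist_force: [0.0, 2.1, -2.4]
finger_gap: 0.0422
clock: 101.75
eef_pos: [0.6475, 0.036, 0.099]
orientation: [3.141, -0.001, 3.117]
wrist_force: [-0.1, -0.4, 0.6]
finger_gap: 0.0678
t 101.75 pos [0.6475 0.036  0.099 ] ori [ 3.1413e+00 -9.0000e-04  3.1166e+00] gap 0.0678 F [-0.1 -0.4  0.6]
```

View pics/k7.png

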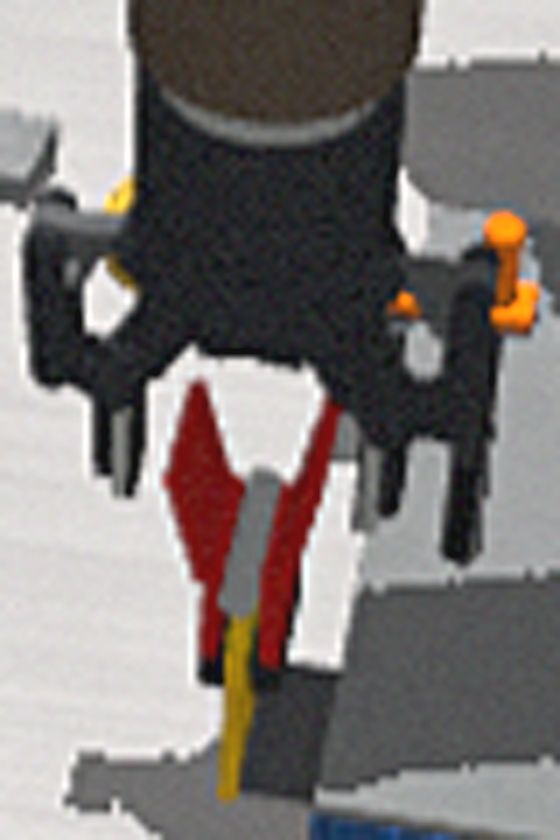

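```bash
python3 -m jog '[[[0,0,0],[0,0,0]],[[0,0,0],[0,0,0]],[[0,0,0],[0,0,0]],[[0,0.3,0],[0,0,0]],[[0,0.2,0],[0,0,0]],[[0,0,0],[0,0,0]],[[0,0,-1],[0,0,0]],[[0,0,-2],[0,0,0]],[[0,0,-3],[0,0,0]],[[0,0,-3],[0,0,0]]]' 8;python3 -m jog '[[[0,0,-4],[0,0,0]],[[0,0,-4],[0,0,0]],[[4,-4,0],[0,0,0]],[[4,-5,0],[0,0,0]],[[4,-5,0],[0,0,0]],[[4,-5,0],[0,0,0]],[[0,-5,0],[0,0,0]],[[0,0,0],[0,0,0]],[[0,0,0],[0,0,0]],[[0,0,0],[0,0,0]]]';python3 -c "
from h import *
s=st()
d=snapshot('scene');cv2.imwrite('pics/l1.png',d['frame']);big(d,'l2',280,150,440,300,5);t=snapshot('top');cv2.imwrite('pics/l3.png',t['frame'])"
```

```text
clock: 103.05
eef_pos: [0.6478, 0.0408, 0.1907]
orientation: [3.141, -0.0, 3.117]
wrist_force: [0.1, -0.1, 0.9]
finger_gap: 0.0798
clock: 104.3
eef_pos: [0.4851, -0.1906, 0.2692]
orientation: [3.141, -0.001, 3.118]
wrist_force: [-0.0, 0.3, 1.3]
finger_gap: 0.0803
t 104.3 pos [ 0.4851 -0.1906  0.2692] ori [ 3.1412e+00 -7.0000e-04  3.1180e+00] gap 0.0803 F [-0.   0.3  1.3]
```

View pics/l1.png

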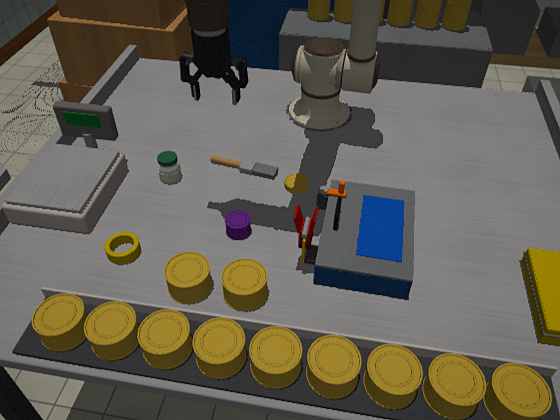

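View pics/l2.png

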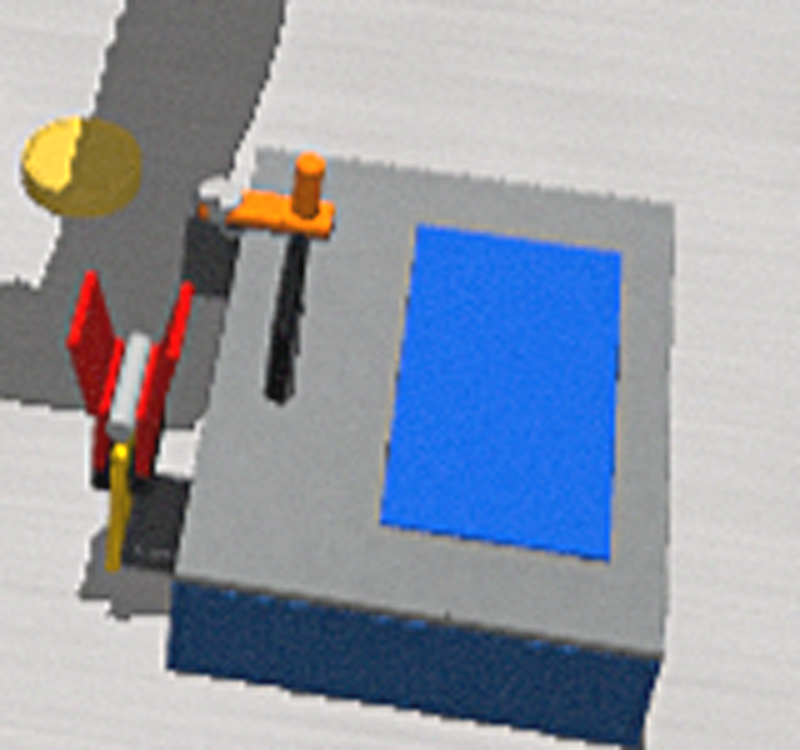

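View pics/l3.png

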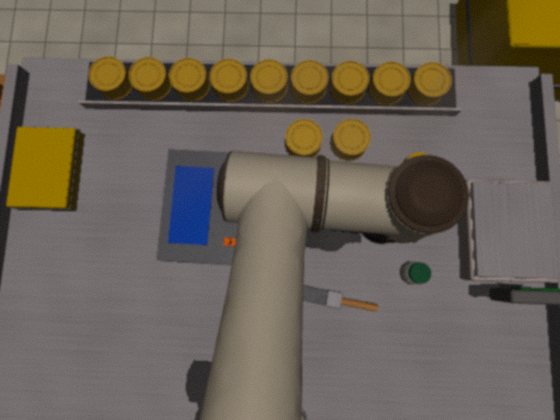

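```bash
python3 -m jog '[[[0,0,0],[0,0,0]],[[0,0,0],[0,0,0]],[[0,0,0],[0,0,0]],[[0,0,0],[0,0,0]],[[0,0,0],[0,0,0]],[[0,0,0],[0,0,0]],[[0,0,0],[0,0,0]],[[0,0,0],[0,0,0]],[[0,0,0],[0,0,0]],[[0,0,0],[0,0,0]]]';python3 -c "
from h import *
a=cv2.imread('pics/l1.png')[175:300,285:430].astype(int);d=snapshot('scene');b=d['frame'][175:300,285:430].astype(int);print('mean diff',np.abs(a-b).mean(),np.abs(a-b).max())
from bench import close_job
print(close_job())"
```

```text
clock: 105.65
eef_pos: [0.4848, -0.1914, 0.269]
orientation: [3.141, -0.001, 3.117]
wrist_force: [-0.1, -0.4, -0.5]
finger_gap: 0.0798
mean diff 2.0483310344827586 95
the job is handed in; nothing more can be done
None
```

I finished the job and handed it in at about 106 s. I swung the latch aside and opened the lid. There were two small cans and one oblong tin on the table, and all three went into nests of their own shape. I then pressed the lid shut, swung the latch back over it and clipped the clamp over the tag plate.

**Last checks:**
- **Cans and tin:** The first can and the tin touched the nest floor at the expected height. I dropped the second can about 5 mm into its nest to keep the wrist clear of the open lid; I judged it seated by picture only, where it looked flat. The tin was turned about 1.5° in its pocket.
- **Lid:** It met firm resistance at the shut height and looks flush.
- **Latch:** The gripper position put it at about 0.02 rad, lying over the lid.
- **Clamp:** It stands upright on the plate with a jaw on each side. Just before hand-in the case area was nearly unchanged from the previous picture, though the largest single-pixel difference was 95, which I put down to shadow or noise and did not look into.

**What went wrong or disagreed:**
- **Fingertip height:** The fingertips sat about 3–5 cm behind the reported tool point, more the wider the gripper was open. My first try at the latch knob therefore closed above it without touching it. I corrected for this from the pictures afterwards.
- **Clamp angle:** The clamp sat about 3° crooked in the gripper, so I shifted the placement by 4 mm to suit.

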